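Load a spacer feeder and send out the first spacer

ROBOT

A 7-joint arm with a two-finger parallel gripper is mounted at the origin on a cart in front of the work surface, level with it; the furniture and walls round the work are solid. World frame = base frame: x ahead of the robot, y to its left, z up, the work surface at z = 0. Lengths are in mm, angles in rad, forces in N, time in s.
With the tool pointing down it reaches from about 375 to 925 mm from the base axis. Payload 3.1 kg.
Tool frame: the origin (TCP) lies midway between the tips of the shut fingers; the grasp point (between the pads) lies 19 mm behind it; z points along the fingers, y is the direction in which the jaws open and shut (so a half turn about z gives the same grasp; the last joint's range is limited). The gripper opens to 85 mm and grips with 20 to 120 N. Pads are 22 mm wide; open, the fingers measure 114 mm over their backs; the gripper's body (76 mm by 85 mm) begins 54 mm behind the grasp point. The pads swing forward as they close: fully open they stand 13 mm farther back than shut.
Start: joints at [-1.266, 0.383, 0.044, 1.598, -0.018, 1.161, -0.05], TCP at [254.776, 597.99, 231.269] pointing down, gripper open.
Joint ranges: [-2.61, 2.61], [-0.41, 2.15], [-1.48, 1.57], [0, 2.5], [-1.57, 4.71], [0.05, 1.97], [-2.85, 2.85]. Speed limits (rad/s): [2.79, 2.79, 3.14, 3.14, 3.14, 3.14, 3.14].

INTERFACE

Orientations are given as a 3x3 rotation matrix whose columns are the frame's x, y, z axes.
In Python, from workcell import ctrl gives the robot as it stands.
- The arm moves only by the tool apply_moves, never from a script. Its argument "steps" is a list of rows, each an object of numbers: "dx", "dy", "dz": the shift along the tool's x, y, z in m; "wx", "wy", "wz": the turn, a rotation vector about the tool's x, y, z in rad; "fingers": the gripper's target within -1 to 1 (shut at 1, half-way at 0, fully open at -1). A call has 1 to 8 rows; each row shifts and turns the commanded pose from where the row before left it, along the tool's axes as they then stand; what a row does not reach is not made up. A row lasts 1/10 s, in which the tool goes at most 50 mm and 8.59 degrees, less where a joint would pass 70% of its speed; a pose out of reach is approached as far as the arm can. A call is refused whole if a number of a shift passes 0.05 or a number of a turn 0.15, either way. A call with a gripper value outside its range is refused whole. The fingers move at their own pace and stop on an object; "newtons" is the grip in N (left out, the last holds). Time passes only in rows, so rows that do not move let the fingers close. It gives the time, the measured TCP pose, the force and the opening at its end, in the units of the state.
- ctrl.get_obs(): the state, without advancing time (a new reading comes with each control period).
- ctrl.get_image(name): name is "scene" or "top" or "wrist"; returns a dict with "frame" (400x640x3 uint8, red, green, blue), "z_map" (400x640 float32, mm along the optical axis (not along the pixel's ray), 0 where there is no reading), "fx", "fy", "cx", "cy" (pixels), "rvec" (rotation vector, rad) and "tvec" (3), from world to camera coordinates, as OpenCV has them. Camera axes: x right, y down, z forward; pixel columns grow to the right and rows downward; lengths in mm; the calibration is good to about 2 mm. A picture is of the moment at which its call begins.
- ctrl.close_job(): hands the job in, once; it reports no verdict.
Trained networks look in a picture, given as the dict that the camera call returned (one of the last four; its "shot" number tells which), for a name from the list of things; names that differ only in an ending like _2 or _b are one class to them, and where a whole thing is asked for, a point or a joint stands for the part that bears it (a point fixed in the world has none). Each returns a list of dicts, best first, with "p" (0 to 1); they miss things now and then, are a little off and sometimes report something else, mostly with a low value. They report only what shows in the picture. A call takes as long as a camera call. They do not tell look-alikes from the thing itself.
- ctrl.recognise(name, picture): "at" ([x, y, z] in mm, in world coordinates, good to about 4 mm: the middle of the surface that is visible of it).
- ctrl.trace(name, picture): "pixels" (400x640 bool, what is visible of it).
- ctrl.spot_point(name, picture): "at" ([x, y, z] in mm, in world coordinates, good to about 4 mm: a listed point, or the origin of a listed thing).
The state is a dict: "t": time; "joint_positions": joint angles; "qd": joint speeds; "tau": joint torques, N m; "tcp_pos": TCP position; "tool_rot": TCP orientation; "ft_force": force on the tool from outside, world axes, zero at the start; "torque": the same for the moment, N m; "finger_gap": finger opening in mm.
Only numpy, scipy, OpenCV 4.12 (cv2) and the standard library are available. Lean on these libraries where they do the work, as an engineer would, in place of code of your own. Each camera call takes 0.05 s, during which the arm holds its last target.

TASK

Load every brass spacer that stands on the desk into the upright feeder through its open mouth, one on top of the other, so that they come out from the smallest hole to the largest (smallest hole at the bottom). When all are in, swing the black cover over and press it down until the spring catch holds it shut. Then push the pusher plate fully in once and let it spring back, so that the first spacer comes out into the nest and the rest stay in the feeder in order.

Things in the scene. Friction and masses are not known exactly. Their poses are not given: they have to be found in the camera images.
- spacer_4: brass spacer ring, outside diameter 34 mm, height 30 mm, with a 4 mm hole right through it (all spacers are alike but for the hole: 4, 9, 14, 19, 24 or 29 mm); stands on the desk, hole upright; about 50 g; origin: centre of its underside, z up.
- spacer_9: brass spacer ring, outside diameter 34 mm, height 30 mm, with a 9 mm hole right through it (all spacers are alike but for the hole: 4, 9, 14, 19, 24 or 29 mm); stands on the desk, hole upright; about 50 g; origin: centre of its underside, z up. May be absent.
- spacer_14: brass spacer ring, outside diameter 34 mm, height 30 mm, with a 14 mm hole right through it (all spacers are alike but for the hole: 4, 9, 14, 19, 24 or 29 mm); stands on the desk, hole upright; about 50 g; origin: centre of its underside, z up. May be absent.
- spacer_19: brass spacer ring, outside diameter 34 mm, height 30 mm, with a 19 mm hole right through it (all spacers are alike but for the hole: 4, 9, 14, 19, 24 or 29 mm); stands on the desk, hole upright; about 50 g; origin: centre of its underside, z up. May be absent.
- spacer_24: brass spacer ring, outside diameter 34 mm, height 30 mm, with a 24 mm hole right through it (all spacers are alike but for the hole: 4, 9, 14, 19, 24 or 29 mm); stands on the desk, hole upright; about 50 g; origin: centre of its underside, z up. May be absent.
- spacer_29: brass spacer ring, outside diameter 34 mm, height 30 mm, with a 29 mm hole right through it (all spacers are alike but for the hole: 4, 9, 14, 19, 24 or 29 mm); stands on the desk, hole upright; about 50 g; origin: centre of its underside, z up. May be absent.
- magazine: the feeder, fixed: aluminium base 103 x 232 x 12 mm with an upright grey square column, 37 mm wide inside, walls 4 mm, a window in the front (-x) wall; origin: under the column's centre, at desk level, z up. Column floor at z = 12 mm, top at z = 166 mm, room for five spacers. Cover hinged on its +x side, spring catch on -x, pusher on -y, nest on +y (exit 34 mm high, same floor as the column).
- mouth (a point): centre of the funnel's rim on top of the column, 173 mm above the desk; the funnel is 43 mm wide here and narrows to the 37 mm column at z = 166 mm. A spacer let go upright with its underside a few mm inside the column (z = 158 to 163 mm) drops down the column by itself.
- catch_top (a point): top of the spring-steel catch strip, 12 mm wide with a 24 mm wide bump near its top, that stands 48 mm in front (-x) of the column's centre up to z = 182 mm; it gives way as the cover's nose is pressed past it
- nest (a point): the place where a spacer comes out, on the floor (z = 12 mm), 54 mm from the column's centre towards the feeder's +y, between two 10 mm high rails 37 mm apart, with an end stop 14 mm high whose near face is 78 mm from the column's centre
- cover (a joint): angle of the cover, rad: 0 shut flat on top of the column, grows as it opens; starts leaning back at 1.85 to 2.25 (stop at 2.35). A light spring swings it open if let go before the catch holds it. At about 0.1 the nose on its free edge passes the catch (roughly 6 to 12 N pressed on the middle of the cover); held shut it reads below 0.03.
- cover_hinge (a point): middle of the cover's hinge line, 34 mm to the feeder's +x of the column's centre and 177 mm above the desk; the hinge line runs along the feeder's y
- cover_edge (a point): middle of the cover's free edge, on its outer face. The cover is a black plate 74 mm long from the hinge, 56 mm wide, 5 mm thick; its outer face is 3 mm from the hinge line and lies at z = 180 mm when shut.
- pusher (a joint): travel of the pusher towards the feeder's +y, m: 0 home (out), 0.055 fully in; a spring of 6 N (home) to 9 N (fully in) brings it home when it is let go
- push_plate (a point): point 85 mm above the desk on the outer (-y) face of the pusher's upright black plate, which is 34 mm wide (along the feeder's x), 12 mm thick and rises to z = 110 mm; at home 141.5 mm from the column's centre. Push it towards the feeder's +y.
- loupe: black inspection loupe, 35 mm across, 40 mm high; bystander, leave it alone; origin: centre of its underside
- eraser: eraser 43 x 23 x 12 mm; bystander, leave it alone; origin: centre of its underside
Mind the look-alikes: they are no part of the job. What is shaped like the spacer_24 but pink or turquoise is not meant.

How it is judged (in metres and radians):
On the way, in this order (a step that is already met when the one before it is completed fails the run):
1. all the spacers present stand in the feeder's column, smallest hole at the bottom and growing upwards, let go (x of spacer_4 in the frame of magazine between -0.008 and 0.008 m and y of spacer_4 in the frame of magazine between -0.008 and 0.008 m and z of spacer_4 in the frame of magazine between 0.006 and 0.15 m and angle between each of spacer_4, spacer_9, spacer_14, spacer_19, spacer_24, spacer_29's own z axis and vertical below 0.15 rad and x of spacer_9 in the frame of magazine between -0.008 and 0.008 m and y of spacer_9 in the frame of magazine between -0.008 and 0.008 m and z of spacer_9 in the frame of magazine between 0.006 and 0.15 m and x of spacer_14 in the frame of magazine between -0.008 and 0.008 m and y of spacer_14 in the frame of magazine between -0.008 and 0.008 m and z of spacer_14 in the frame of magazine between 0.006 and 0.15 m and x of spacer_19 in the frame of magazine between -0.008 and 0.008 m and y of spacer_19 in the frame of magazine between -0.008 and 0.008 m and z of spacer_19 in the frame of magazine between 0.006 and 0.15 m and x of spacer_24 in the frame of magazine between -0.008 and 0.008 m and y of spacer_24 in the frame of magazine between -0.008 and 0.008 m and z of spacer_24 in the frame of magazine between 0.006 and 0.15 m and x of spacer_29 in the frame of magazine between -0.008 and 0.008 m and y of spacer_29 in the frame of magazine between -0.008 and 0.008 m and z of spacer_29 in the frame of magazine between 0.006 and 0.15 m and z of each of spacer_9, spacer_14, spacer_19, spacer_24, spacer_29 in the frame of spacer_4 above 0.02 m and z of each of spacer_14, spacer_19, spacer_24, spacer_29 in the frame of spacer_9 above 0.02 m and z of each of spacer_19, spacer_24, spacer_29 in the frame of spacer_14 above 0.02 m and z of each of spacer_24, spacer_29 in the frame of spacer_19 above 0.02 m and z of spacer_29 in the frame of spacer_24 above 0.02 m and ((z of spacer_4 in the frame of magazine below 0.017 m and (x of spacer_4 in the frame of magazine between -0.008 and 0.008 m and y of spacer_4 in the frame of magazine between -0.008 and 0.008 m and z of spacer_4 in the frame of magazine between 0.006 and 0.15 m and angle between spacer_4's own z axis and vertical below 0.15 rad)) or (z of spacer_9 in the frame of magazine below 0.017 m and (x of spacer_9 in the frame of magazine between -0.008 and 0.008 m and y of spacer_9 in the frame of magazine between -0.008 and 0.008 m and z of spacer_9 in the frame of magazine between 0.006 and 0.15 m and angle between spacer_9's own z axis and vertical below 0.15 rad)) or (z of spacer_14 in the frame of magazine below 0.017 m and (x of spacer_14 in the frame of magazine between -0.008 and 0.008 m and y of spacer_14 in the frame of magazine between -0.008 and 0.008 m and z of spacer_14 in the frame of magazine between 0.006 and 0.15 m and angle between spacer_14's own z axis and vertical below 0.15 rad)) or (z of spacer_19 in the frame of magazine below 0.017 m and (x of spacer_19 in the frame of magazine between -0.008 and 0.008 m and y of spacer_19 in the frame of magazine between -0.008 and 0.008 m and z of spacer_19 in the frame of magazine between 0.006 and 0.15 m and angle between spacer_19's own z axis and vertical below 0.15 rad)) or (z of spacer_24 in the frame of magazine below 0.017 m and (x of spacer_24 in the frame of magazine between -0.008 and 0.008 m and y of spacer_24 in the frame of magazine between -0.008 and 0.008 m and z of spacer_24 in the frame of magazine between 0.006 and 0.15 m and angle between spacer_24's own z axis and vertical below 0.15 rad)) or (z of spacer_29 in the frame of magazine below 0.017 m and (x of spacer_29 in the frame of magazine between -0.008 and 0.008 m and y of spacer_29 in the frame of magazine between -0.008 and 0.008 m and z of spacer_29 in the frame of magazine between 0.006 and 0.15 m and angle between spacer_29's own z axis and vertical below 0.15 rad))) and contact force between the fingers and spacer_4 below 0.1 N and contact force between the fingers and spacer_9 below 0.1 N and contact force between the fingers and spacer_14 below 0.1 N and contact force between the fingers and spacer_19 below 0.1 N and contact force between the fingers and spacer_24 below 0.1 N and contact force between the fingers and spacer_29 below 0.1 N), for 0.2 s.
2. the cover is shut and held by its catch, the robot off the feeder, the spacers still in order below it (value of joint cover below 0.045 rad and contact force between the fingers and magazine below 0.5 N and x of spacer_4 in the frame of magazine between -0.008 and 0.008 m and y of spacer_4 in the frame of magazine between -0.008 and 0.008 m and z of spacer_4 in the frame of magazine between 0.006 and 0.15 m and angle between each of spacer_4, spacer_9, spacer_14, spacer_19, spacer_24, spacer_29's own z axis and vertical below 0.15 rad and x of spacer_9 in the frame of magazine between -0.008 and 0.008 m and y of spacer_9 in the frame of magazine between -0.008 and 0.008 m and z of spacer_9 in the frame of magazine between 0.006 and 0.15 m and x of spacer_14 in the frame of magazine between -0.008 and 0.008 m and y of spacer_14 in the frame of magazine between -0.008 and 0.008 m and z of spacer_14 in the frame of magazine between 0.006 and 0.15 m and x of spacer_19 in the frame of magazine between -0.008 and 0.008 m and y of spacer_19 in the frame of magazine between -0.008 and 0.008 m and z of spacer_19 in the frame of magazine between 0.006 and 0.15 m and x of spacer_24 in the frame of magazine between -0.008 and 0.008 m and y of spacer_24 in the frame of magazine between -0.008 and 0.008 m and z of spacer_24 in the frame of magazine between 0.006 and 0.15 m and x of spacer_29 in the frame of magazine between -0.008 and 0.008 m and y of spacer_29 in the frame of magazine between -0.008 and 0.008 m and z of spacer_29 in the frame of magazine between 0.006 and 0.15 m and z of each of spacer_9, spacer_14, spacer_19, spacer_24, spacer_29 in the frame of spacer_4 above 0.02 m and z of each of spacer_14, spacer_19, spacer_24, spacer_29 in the frame of spacer_9 above 0.02 m and z of each of spacer_19, spacer_24, spacer_29 in the frame of spacer_14 above 0.02 m and z of each of spacer_24, spacer_29 in the frame of spacer_19 above 0.02 m and z of spacer_29 in the frame of spacer_24 above 0.02 m), for 0.2 s.
3. the pusher is fully in (past 50 mm) with the cover shut (value of joint cover below 0.045 rad and value of joint pusher above 0.05 m), for 0.1 s.
At the end, for the whole second after the job is handed in: The spacer with the 4 mm hole is upright in the nest (40 to 66 mm from the column axis); all others are in the column, down on its floor, within 8 mm of its axis, holes growing upwards; cover shut below 0.045 rad, pusher home within 6 mm, all at rest (value of joint cover below 0.045 rad and value of joint pusher below 0.006 m and ((z of spacer_4 in the frame of magazine below 0.017 m and (x of spacer_4 in the frame of magazine between -0.008 and 0.008 m and y of spacer_4 in the frame of magazine between -0.008 and 0.008 m and z of spacer_4 in the frame of magazine between 0.006 and 0.15 m and angle between spacer_4's own z axis and vertical below 0.15 rad)) or (z of spacer_9 in the frame of magazine below 0.017 m and (x of spacer_9 in the frame of magazine between -0.008 and 0.008 m and y of spacer_9 in the frame of magazine between -0.008 and 0.008 m and z of spacer_9 in the frame of magazine between 0.006 and 0.15 m and angle between spacer_9's own z axis and vertical below 0.15 rad)) or (z of spacer_14 in the frame of magazine below 0.017 m and (x of spacer_14 in the frame of magazine between -0.008 and 0.008 m and y of spacer_14 in the frame of magazine between -0.008 and 0.008 m and z of spacer_14 in the frame of magazine between 0.006 and 0.15 m and angle between spacer_14's own z axis and vertical below 0.15 rad)) or (z of spacer_19 in the frame of magazine below 0.017 m and (x of spacer_19 in the frame of magazine between -0.008 and 0.008 m and y of spacer_19 in the frame of magazine between -0.008 and 0.008 m and z of spacer_19 in the frame of magazine between 0.006 and 0.15 m and angle between spacer_19's own z axis and vertical below 0.15 rad)) or (z of spacer_24 in the frame of magazine below 0.017 m and (x of spacer_24 in the frame of magazine between -0.008 and 0.008 m and y of spacer_24 in the frame of magazine between -0.008 and 0.008 m and z of spacer_24 in the frame of magazine between 0.006 and 0.15 m and angle between spacer_24's own z axis and vertical below 0.15 rad)) or (z of spacer_29 in the frame of magazine below 0.017 m and (x of spacer_29 in the frame of magazine between -0.008 and 0.008 m and y of spacer_29 in the frame of magazine between -0.008 and 0.008 m and z of spacer_29 in the frame of magazine between 0.006 and 0.15 m and angle between spacer_29's own z axis and vertical below 0.15 rad))) and x of spacer_4 in the frame of magazine between -0.008 and 0.008 m and y of spacer_4 in the frame of magazine between 0.04 and 0.066 m and z of spacer_4 in the frame of magazine between 0.006 and 0.018 m and angle between each of spacer_4, spacer_9, spacer_14, spacer_19, spacer_24, spacer_29's own z axis and vertical below 0.15 rad and x of spacer_9 in the frame of magazine between -0.008 and 0.008 m and y of spacer_9 in the frame of magazine between -0.008 and 0.008 m and z of spacer_9 in the frame of magazine between 0.006 and 0.15 m and x of spacer_14 in the frame of magazine between -0.008 and 0.008 m and y of spacer_14 in the frame of magazine between -0.008 and 0.008 m and z of spacer_14 in the frame of magazine between 0.006 and 0.15 m and x of spacer_19 in the frame of magazine between -0.008 and 0.008 m and y of spacer_19 in the frame of magazine between -0.008 and 0.008 m and z of spacer_19 in the frame of magazine between 0.006 and 0.15 m and x of spacer_24 in the frame of magazine between -0.008 and 0.008 m and y of spacer_24 in the frame of magazine between -0.008 and 0.008 m and z of spacer_24 in the frame of magazine between 0.006 and 0.15 m and x of spacer_29 in the frame of magazine between -0.008 and 0.008 m and y of spacer_29 in the frame of magazine between -0.008 and 0.008 m and z of spacer_29 in the frame of magazine between 0.006 and 0.15 m and z of each of spacer_14, spacer_19, spacer_24, spacer_29 in the frame of spacer_9 above 0.02 m and z of each of spacer_19, spacer_24, spacer_29 in the frame of spacer_14 above 0.02 m and z of each of spacer_24, spacer_29 in the frame of spacer_19 above 0.02 m and z of spacer_29 in the frame of spacer_24 above 0.02 m and linear speed of each of spacer_4, spacer_9, spacer_14, spacer_19, spacer_24, spacer_29 below 0.02 m/s); the robot touches nothing.
It fails at once if the loupe is moved more than 3 cm (distance of loupe from where it was at the start of the episode above 0.03 m).
It fails at once if the eraser is moved more than 3 cm (distance of eraser from where it was at the start of the episode above 0.03 m).
Of spacer_9, spacer_14, spacer_19, spacer_24, spacer_29 only 3 to 4 are there at a start; the rules pass over those that are not, and their reading is None.
At some moment in a run one of spacer_4, spacer_9, spacer_14, spacer_19, spacer_24, spacer_29 may be knocked a few centimetres aside while the robot is not near it.
It also fails if it takes over 200 s, if anything falls off the work surface, if the arm or the gripper's body presses on something with over 40 N, if the wrist force passes 120 N, or if a joint passes its speed limit or range.

## Working session

There is one attempt and no reset: what is moved stays moved. The work goes in short steps, Python scripts to look and compute and a tool call to move; the robot and the scene stay as the last step left them, time stands still between calls to the robot, and variables do not carry over. Pictures are saved under pics/ and viewed, and the job is handed in when it is done.

Besides the shell and the picture viewer there is one more tool, called after "Emit:" by a JSON object that holds its "fn" and its "kwargs". apply_moves: Moves the arm, as the interface text tells. Its arguments: {"type":"object","properties":{"steps":{"type":"array","items":{"type":"object","properties":{"dx":{"type":"number"},"dy":{"type":"number"},"dz":{"type":"number"},"wx":{"type":"number"},"wy":{"type":"number"},"wz":{"type":"number"},"fingers":{"type":"number"}}}},"newtons":{"type":"number"}},"required":["steps"]}

```bash
ls; mkdir -p pics; python3 - <<'E'
from workcell import ctrl
import cv2
for n in ["scene","top","wrist"]:
    p=ctrl.get_image(n); cv2.imwrite(f"pics/{n}0.png",p["frame"][:,:,::-1]); print(n,p["fx"],p["cx"],p["cy"],p["rvec"],p["tvec"],p["shot"])
o=ctrl.get_obs(); print(o)
E
```

```text
pics
scene 498.10903805646484 321.8626531818502 201.9887051920374 [ 2.11576348 -1.16571298  0.48044048] [-131.26781902  439.06781065  808.00109268] 1
top 395.85887280299323 321.18953293535776 203.30747050685795 [ 2.02596285 -2.18536882  0.25468032] [ 196.57962466  518.666129   1103.40096164] 2
wrist 290.144210065539 323.9253709138013 203.62868030128027 [-2.40054562 -1.5870273  -0.23724002] [-647.67234376  -38.51286783  380.52019283] 3
{'t': 0.15, 'joint_positions': array([-1.26582625,  0.38365474,  0.04385653,  1.59922001, -0.01787498,
        1.16121091, -0.04988139]), 'qd': array([ 0.0004032 , -0.00431837, -0.00020104, -0.00411009,  0.00040396,
       -0.00111481,  0.00015986]), 'tau': array([ 2.00782160e-03, -4.34054267e+01,  1.02683421e+00, -2.49979073e+01,
        1.07253698e-02,  7.30551707e-03,  8.00526408e-06]), 'tcp_pos': array([254.49881338, 597.29459972, 230.16801269]), 'tool_rot': array([[-9.20015332e-01,  3.91881745e-01, -6.97426008e-04],
       [ 3.91882342e-01,  9.20013208e-01, -1.98145486e-03],
       [-1.34854847e-04, -2.09627778e-03, -9.99997794e-01]]), 'ft_force': array([-1.29076553,  1.25079078,  0.29453844]), 'torque': array([-0.00047261,  0.04796042, -0.00557642]), 'finger_gap': 85.13119707319568}
```

View pics/scene0.png

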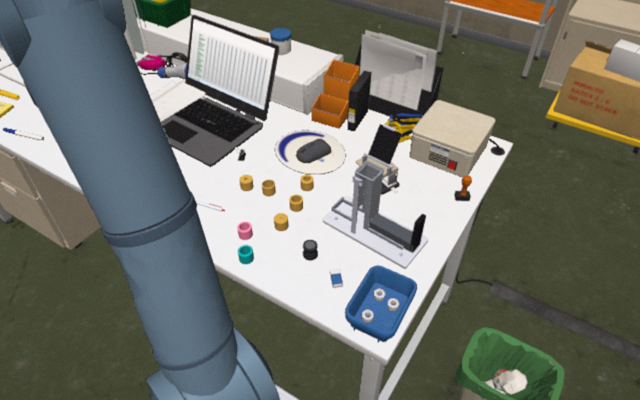

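View pics/top0.png

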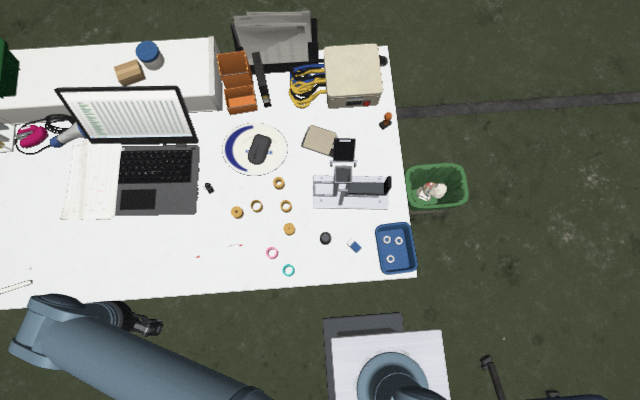

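View pics/wrist0.png

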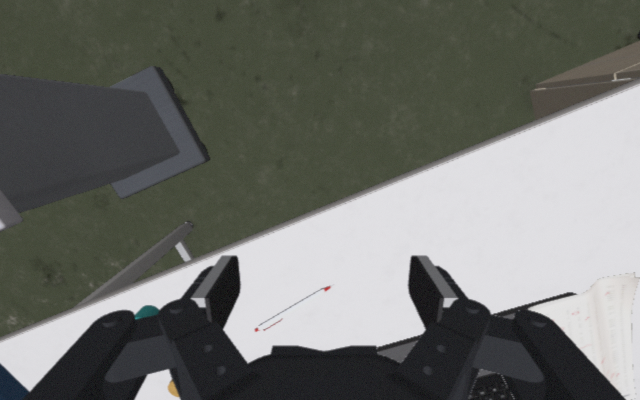

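The scene camera shows five brass rings, at about (246,183), (268,187), (307,182), (296,203) and (281,222). The pink ring at (245,231) and the turquoise one at (246,254) are look-alikes. The feeder is at about (368,200), the loupe at (310,250) and the eraser at (336,278). Next I'll measure positions and hole sizes.

```bash
cat > h.py <<'E'
import numpy as np, cv2
from workcell import ctrl
np.set_printoptions(precision=1,suppress=True)
def cam(p):
    R=cv2.Rodrigues(np.array(p["rvec"],float))[0]; return R,np.array(p["tvec"],float).ravel()
def cloud(p):
    z=p["z_map"].astype(float); v,u=np.mgrid[:z.shape[0],:z.shape[1]]
    P=np.stack([(u-p["cx"])/p["fx"]*z,(v-p["cy"])/p["fy"]*z,z],-1)
    R,t=cam(p); W=(P-t)@R; W[z<=0]=np.nan; return W
def proj(p,X):
    R,t=cam(p); c=np.atleast_2d(X)@R.T+t
    return np.stack([c[:,0]/c[:,2]*p["fx"]+p["cx"],c[:,1]/c[:,2]*p["fy"]+p["cy"]],-1)
def onplane(p,u,v,z0):
    R,t=cam(p); d=R.T@np.array([(u-p["cx"])/p["fx"],(v-p["cy"])/p["fy"],1]); o=-R.T@t
    return o+d*(z0-o[2])/d[2]
def save(p,name,crop=None,s=1):
    f=p["frame"][:,:,::-1]
    if crop: f=f[crop[1]:crop[3],crop[0]:crop[2]]
    if s!=1: f=cv2.resize(f,None,fx=s,fy=s,interpolation=cv2.INTER_CUBIC)
    cv2.imwrite("pics/"+name,f)
E
python3 - <<'E'
from h import *
p=ctrl.get_image("top"); save(p,"topcrop.png",(210,120,420,280),3.8)
s=ctrl.get_image("scene"); save(s,"scenecrop.png",(220,120,440,280),3.6)
for u,v in [(237,212),(257,206),(279,183),(286,206),(289,229)]: print(u,v,onplane(p,u,v,30))
for n in ["mouth","nest","cover_hinge","cover_edge","push_plate","catch_top","magazine","loupe","eraser","spacer_4"]:
    for q,l in ((p,"top"),(s,"scene")):
        print(n,l,[(np.array(r["at"]),round(r["p"],2)) for r in ctrl.spot_point(n,q)[:6]])
W=cloud(p)
g=W[:,:,2]
m=(g>158)&(g<178)&(W[:,:,0]>300)
print("pts",W[m][:, :3].mean(0), m.sum())
E
```

```text
237 212 [530.9 409.4  30. ]
257 206 [544.8 349.   30. ]
279 183 [611.6 279.4  30. ]
286 206 [538.3 262.2  30. ]
289 229 [467.9 257.3  30. ]
mouth top [(array([586. ,  96.3, 173.8]), 0.97)]
mouth scene [(array([585.7,  94.7, 171.3]), 0.82), (array([539.9, 266.1,  -0.6]), 0.49)]
nest top [(array([593.1, 148.7,   8. ]), 0.68), (array([617.6, 281.5,  -0.4]), 0.4), (array([539.8, 263.5,  -0. ]), 0.31)]
nest scene [(array([590. , 150.4,  13.1]), 0.64)]
cover_hinge top [(array([617.8,  94.4, 177.5]), 0.6)]
cover_hinge scene [(array([618.6,  93.2, 175.9]), 0.67)]
cover_edge top [(array([662.1,  92.3, 235.1]), 0.93)]
cover_edge scene [(array([661.5,  85.6, 238.5]), 0.56)]
push_plate top [(array([569.8, -47.9,  83.4]), 0.77)]
push_plate scene [(array([572. , -41.8,  82.5]), 0.71)]
catch_top top [(array([432.4, 153.3,   2.9]), 0.7), (array([535.8,  99. , 183.7]), 0.53)]
catch_top scene [(array([532.5, 100.2, 183.2]), 0.59)]
magazine top [(array([584.9, 100. ,   0.4]), 0.91)]
magazine scene [(array([579.2, 100.5,  -1.8]), 0.85), (array([587.9,  94.3, 172. ]), 0.74)]
loupe top [(array([433.7, 152.7,   3.9]), 0.63)]
loupe scene [(array([433.6, 156.5,   0.3]), 0.52)]
eraser top [(array([430.9, 152.8,   0.7]), 0.62), (array([406.3,  65.8,   1.8]), 0.52)]
eraser scene [(array([407.3,  67.8,  -1.6]), 0.76)]
spacer_4 top [(array([470.3, 258.6,   3.9]), 0.63), (array([534.6, 413.1,  -3. ]), 0.59), (array([616.9, 282.7,  -1.1]), 0.57), (array([350.3, 269.1,  -0.6]), 0.55), (array([543.7, 263.1,  -0.5]), 0.46), (array([547.5, 353.5,  -0. ]), 0.44)]
spacer_4 scene [(array([540.2, 265.8,   0.5]), 0.73), (array([402.9, 311.2,  -2.4]), 0.71), (array([346.4, 270.4,   0.1]), 0.71), (array([536.7, 412.4,   1. ]), 0.7), (array([469.6, 260.1,   4.5]), 0.67), (array([614.6, 283.7,  -2.9]), 0.66)]
pts [883.6 539.2 167.2] 1682
```

View pics/topcrop.png

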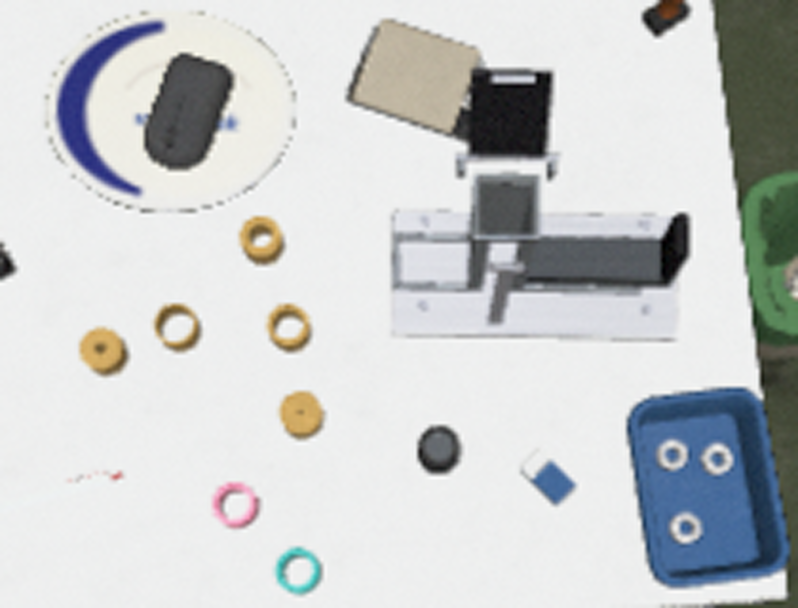

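View pics/scenecrop.png

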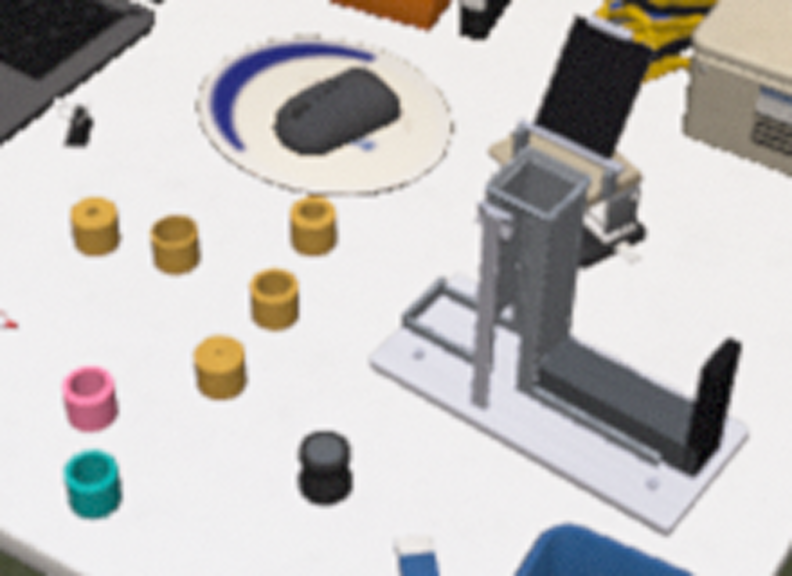

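```bash
python3 - <<'E'
from h import *
from scipy.optimize import least_squares
loc={"mouth":[(0,0,173)],"nest":[(0,54,12)],"cover_hinge":[(34,0,177)],"push_plate":[(0,-141.5,85)],"catch_top":[(-48,0,182)],"magazine":[(0,0,0)]}
A=[];B=[];N=[]
for k in range(2):
  for c in ("top","scene"):
    p=ctrl.get_image(c)
    if k==0:
      W=cloud(p); d=np.linalg.norm(W[:,:,:2]-[585,97],axis=-1)
      for lo,hi in((166,174),(176,190),(5,20)):
        m=(d<(40 if lo>100 else 170))&(W[:,:,2]>lo)&(W[:,:,2]<hi); print(c,lo,m.sum(),cv2.minAreaRect(W[m][:,:2].astype(np.float32)) if m.sum()>5 else "")
    for n in loc:
      for r in ctrl.spot_point(n,p)[:3]:
        a=np.array(r["at"])
        l=np.array(loc[n][0]); 
        if np.linalg.norm(a[:2]-[585,97])<160 and abs(a[2]-l[2])<12: A.append(l);B.append(a);N.append((c,n))
A=np.array(A,float);B=np.array(B)
f=lambda q:(B[:,:2]-(A[:,:2]@np.array([[np.cos(q[2]),np.sin(q[2])],[-np.sin(q[2]),np.cos(q[2])]])+q[:2])).ravel()
r=least_squares(f,[585,97,0],loss="soft_l1",f_scale=3); print(r.x)
for n,e in zip(N,r.fun.reshape(-1,2)): print(n,e)
E
```

```text
top 166 110 ((583.002197265625, 95.9718246459961), (62.542850494384766, 47.509830474853516), 84.65059661865234)
top 176 85 ((595.3353881835938, 91.87747955322266), (61.02651596069336, 54.69162368774414), 16.325477600097656)
top 5 1763 ((571.3648681640625, 99.70775604248047), (313.2357482910156, 329.0466613769531), 5.399972438812256)
scene 166 180 ((586.7938232421875, 99.35279083251953), (57.2015380859375, 53.86944580078125), 83.72091674804688)
scene 176 113 ((614.4393310546875, 94.57940673828125), (20.948884963989258, 62.8367805480957), 2.7138688564300537)
scene 5 2360 ((588.3240966796875, 94.18122863769531), (297.50274658203125, 319.65576171875), 42.35584259033203)
[583.6  96.2  -0.1]
('top', 'mouth') [2.7 1.4]
('top', 'nest') [ 3.2 -0.9]
('top', 'cover_hinge') [-2.   0.6]
('top', 'push_plate') [-2.3 -0.4]
('top', 'catch_top') [-1.  -1.7]
('top', 'magazine') [1.2 3.7]
('scene', 'mouth') [ 0.9 -0.4]
('scene', 'cover_hinge') [ 1.5 -0.8]
('scene', 'push_plate') [2.4 3.1]
('scene', 'catch_top') [-5.5 -1.6]
('scene', 'magazine') [-4.6  1.4]
('top', 'mouth') [ 1.5 -0. ]
('top', 'nest') [ 1.6 -1.4]
('top', 'cover_hinge') [ 0.7 -0.4]
('top', 'push_plate') [-1.2 -2.6]
('top', 'catch_top') [-2.9 -1.7]
('top', 'magazine') [2.2 3.7]
('scene', 'mouth') [ 1.2 -3.5]
('scene', 'nest') [-1.  -0.5]
('scene', 'cover_hinge') [-1.8 -0.8]
('scene', 'push_plate') [1.7 3.1]
('scene', 'catch_top') [0.1 1.8]
('scene', 'magazine') [-3.2  0.8]
```

```bash
cat >> h.py <<'E'
def tool():
    o=ctrl.get_obs(); return o["tcp_pos"],o["tool_rot"],o
def go(x,y,z,jaw=None):
    """print tool-frame deltas; jaw= world angle(deg) of tool y (mod 180)"""
    t,R,o=tool(); R=np.array(R)
    a=np.degrees(np.arctan2(R[1,1],R[0,1])); w=0
    if jaw is not None:
        w=(jaw-a+90)%180-90
        c,s=np.cos(np.radians(w)),np.sin(np.radians(w)); R=np.array([[c,-s,0],[s,c,0],[0,0,1]])@R
    d=R.T@(np.array([x,y,z])-t)
    print("t",round(o["t"],2),"tcp",t,"jaw",round(a,2),"gap",round(o["finger_gap"],1),"F",o["ft_force"],"-> wz",round(-np.radians(w),3),"d(mm)",d, "tilt",R[:2,2]*1000)
E
python3 - <<'E'
from h import *
w=ctrl.get_image("wrist"); R,t=cam(w); tp,TR,o=tool()
C=-R.T@t; print("cam",C, "in tool",TR.T@(C-tp)); print("axes in tool",(TR.T@R.T))
go(468,257,230,84.3)
E
```

```text
cam [184.4 627.6 373.6] in tool [  76.4   -0.4 -142.3]
axes in tool [[-0.  -1.  -0.3]
 [ 1.   0.  -0. ]
 [ 0.  -0.3  1. ]]
t 2.7 tcp [254.8 598.  231.3] jaw 66.92 gap 85.6 F [-0.4  0.7  0.4] -> wz -0.303 d(mm) [-246.1 -318.1    1.3] tilt [-0.1 -0. ]
```

Emit:
{"fn": "apply_moves", "kwargs": {"steps": [{"wz":-0.15},{"wz":-0.15},{"dy":-0.03}]}}

```text
invalid input
```

Emit:
{"fn": "apply_moves", "kwargs": {"steps": [{"dx":0,"dy":0,"dz":0,"wx":0,"wy":0,"wz":-0.149,"fingers":-1},{"dx":0,"dy":0,"dz":0,"wx":0,"wy":0,"wz":-0.149,"fingers":-1},{"dx":-0.038,"dy":-0.03,"dz":0,"wx":0,"wy":0,"wz":0,"fingers":-1}], "newtons": 30}}

```text
t: 3.0
tcp_pos: [280.4, 570.3, 231.2]
tool_rot: [[-0.996, 0.087, -0.006], [0.087, 0.996, 0.005], [0.006, 0.005, -1.0]]
ft_force: [-1.0, 1.0, 0.1]
finger_gap: 85.5
```

```bash
python3 -c "
from h import *
go(470,300,231,84.3)"
```

```text
t 3.0 tcp [280.4 570.3 231.2] jaw 84.99 gap 85.5 F [-1.   1.   0.1] -> wz 0.012 d(mm) [-215.5 -250.2   -2.2] tilt [-5.8  5.1]
```

Emit:
{"fn": "apply_moves", "kwargs": {"steps": [{"dx":-0.035,"dy":-0.035,"fingers":-1},{"dx":-0.036,"dy":-0.036,"fingers":-1},{"dx":-0.036,"dy":-0.036,"fingers":-1},{"dx":-0.036,"dy":-0.036,"fingers":-1},{"dx":-0.036,"dy":-0.036,"fingers":-1},{"dx":-0.036,"dy":-0.036,"fingers":-1},{"dx":0,"dy":-0.034,"fingers":-1},{"dx":0,"fingers":-1}]}}

```text
invalid input
```

```bash
python3 - <<'E'
from h import *
w=ctrl.get_image("wrist"); save(w,"w1.png")
go(467.9,257.3,231,84.3)
E
```

```text
t 3.05 tcp [295.8 558.6 231.2] jaw 83.8 gap 85.5 F [ 6.6 -6.5  0.6] -> wz -0.009 d(mm) [-201.2 -282.7    2.4] tilt [ 4.2 -4.9]
```

View pics/w1.png

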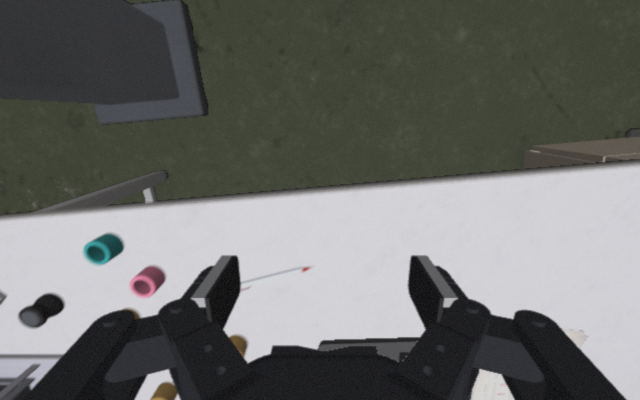

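Emit:
{"fn": "apply_moves", "kwargs": {"steps": [{"dx":-0.03,"dy":-0.035,"dz":0,"wx":0,"wy":0,"wz":0,"fingers":-1},{"dx":-0.035,"dy":-0.035,"dz":0,"wx":0,"wy":0,"wz":0,"fingers":-1},{"dx":-0.035,"dy":-0.035,"dz":0,"wx":0,"wy":0,"wz":0,"fingers":-1},{"dx":-0.035,"dy":-0.035,"dz":0,"wx":0,"wy":0,"wz":0,"fingers":-1},{"dx":-0.035,"dy":-0.035,"dz":0,"wx":0,"wy":0,"wz":0,"fingers":-1},{"dx":-0.035,"dy":-0.03,"dz":0,"wx":0,"wy":0,"wz":0,"fingers":-1},{"dx":-0.035,"dy":-0.02,"dz":0,"wx":0,"wy":0,"wz":0,"fingers":-1},{"dx":-0.035,"dy":0,"dz":0,"wx":0,"wy":0,"wz":0,"fingers":-1}]}}

```text
t: 3.85
tcp_pos: [541.9, 305.8, 231.8]
tool_rot: [[-0.994, 0.112, 0.001], [0.112, 0.994, -0.002], [-0.001, -0.002, -1.0]]
ft_force: [-0.2, 0.7, -0.0]
finger_gap: 85.4
```

Emit:
{"fn": "apply_moves", "kwargs": {"steps": [{"dx":-0.035,"dy":0,"dz":0,"wx":0,"wy":0,"wz":0,"fingers":-1},{"dx":-0.02,"dy":0,"dz":0,"wx":0,"wy":0,"wz":0,"fingers":-1},{"dx":0,"dy":0,"dz":0,"wx":0,"wy":0,"wz":0,"fingers":-1},{"dx":0,"dy":0,"dz":0,"wx":0,"wy":0,"wz":0,"fingers":-1}]}}

```text
t: 4.25
tcp_pos: [593.9, 305.5, 230.9]
tool_rot: [[-0.994, 0.106, -0.001], [0.106, 0.994, -0.0], [0.001, -0.001, -1.0]]
ft_force: [-0.8, -0.6, -0.1]
finger_gap: 85.0
```

```bash
python3 - <<'E'
from h import *
w=ctrl.get_image("wrist"); save(w,"w2.png")
go(467.9,257.3,231,84.3)
E
```

```text
t 4.3 tcp [593.  306.3 231. ] jaw 84.03 gap 85.5 F [-0.2  0.4  1. ] -> wz -0.005 d(mm) [119.6 -61.2   0.1] tilt [-1.5  0. ]
```

View pics/w2.png

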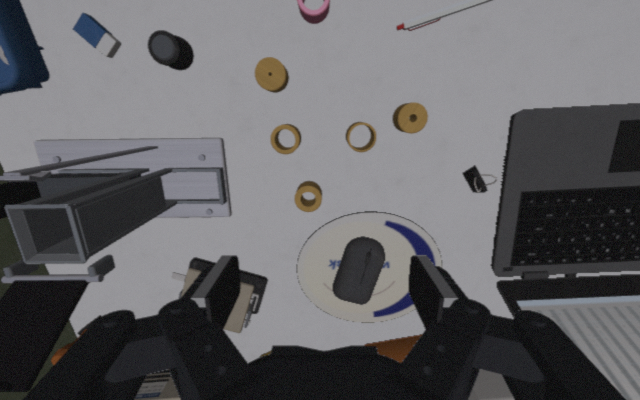

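The wrist view shows the brass rings at (270,74), (412,117), (308,197), (286,138) and (360,136). I'll rectify it onto the z=30 plane so I can measure the holes and centres.

```bash
cat >> h.py <<'E'
def ortho(p,x0,x1,y0,y1,z0,s=3):
    """rectified: rows = x increasing up? row r -> x=x1-r/s ; col c -> y=y1-c/s"""
    X=np.array([[x1,y1,z0],[x1,y0,z0],[x0,y0,z0],[x0,y1,z0]],float)
    src=proj(p,X).astype(np.float32); w,h=int((y1-y0)*s),int((x1-x0)*s)
    H=cv2.getPerspectiveTransform(src,np.array([[0,0],[w,0],[w,h],[0,h]],np.float32))
    return cv2.warpPerspective(p["frame"][:,:,::-1],H,(w,h),flags=cv2.INTER_CUBIC)
def rings(p,x0=430,x1=650,y0=230,y1=450,s=3,name=None):
    im=ortho(p,x0,x1,y0,y1,30,s)
    hsv=cv2.cvtColor(im,cv2.COLOR_BGR2HSV)
    m=((hsv[:,:,0]>12)&(hsv[:,:,0]<28)&(hsv[:,:,1]>90)&(hsv[:,:,2]>140)).astype(np.uint8)
    g=cv2.cvtColor(im,cv2.COLOR_BGR2GRAY)
    cs,hh=cv2.findContours(cv2.morphologyEx(m,cv2.MORPH_CLOSE,np.ones((2,2))),cv2.RETR_CCOMP,cv2.CHAIN_APPROX_NONE)
    for i,c in enumerate(cs):
        if hh[0][i][3]>=0 or cv2.contourArea(c)<200*s: continue
        (cx,cy),r=cv2.minEnclosingCircle(c)
        hol=[(cv2.contourArea(cs[j]),cv2.minEnclosingCircle(cs[j])) for j in range(len(cs)) if hh[0][j][3]==i]
        a,b=max(hol) if hol else (0,((0,0),0))
        print("ring xy",round(x1-cy/s,1),round(y1-cx/s,1),"od",round(2*r/s,1),"hole eqd",round(2*np.sqrt(a/np.pi)/s,1),"holexy",round(x1-b[0][1]/s,1),round(y1-b[0][0]/s,1))
    if name: cv2.imwrite("pics/"+name,im)
E
python3 - <<'E'
from h import *
w=ctrl.get_image("wrist"); rings(w,name="w2o.png")
t=ctrl.get_image("top"); print("top");rings(t)
E
```

```text
top
ring xy 531.4 411.7 od 35.4 hole eqd 6.7 holexy 533.3 412.5
ring xy 542.3 348.3 od 30.9 hole eqd 0.0 holexy 650.0 450.0
ring xy 548.5 352.5 od 32.1 hole eqd 0.0 holexy 650.0 450.0
```

View pics/w2o.png

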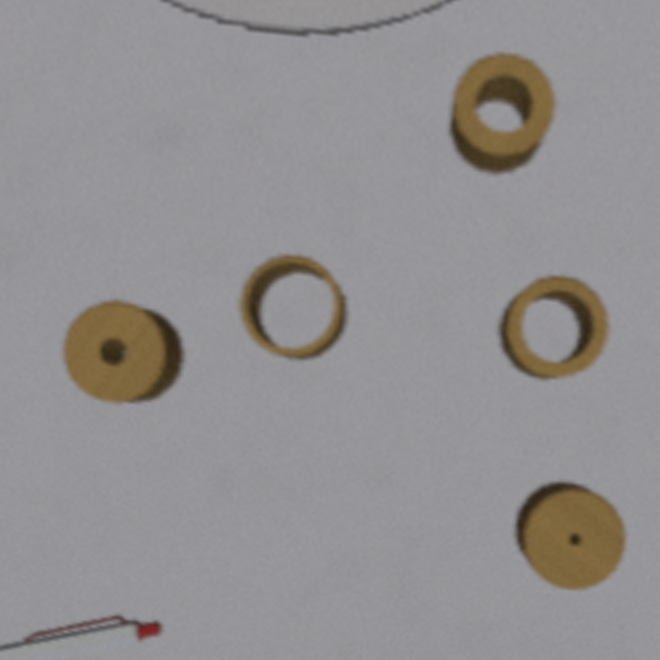

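Holes by rectified size:

| Ring | Position (x,y) | Hole |
|---|---|---|
| A | 471,259 | 4 mm |
| B | 533,412 | 9 mm |
| C | 615,283 | about 19 mm |
| D | 541,265 | about 24 mm |
| E | 548,352 | about 29 mm |

The pink and turquoise rings are the decoys. I'll pick A first.

Emit:
{"fn": "apply_moves", "kwargs": {"steps": [{"dx":0.04,"dy":-0.02,"dz":0.02,"wx":0,"wy":0,"wz":0,"fingers":-1},{"dx":0.04,"dy":-0.02,"dz":0.03,"wx":0,"wy":0,"wz":0,"fingers":-1},{"dx":0.037,"dy":-0.02,"dz":0.03,"wx":0,"wy":0,"wz":0,"fingers":-1},{"dx":0,"dy":0,"dz":0.04,"wx":0,"wy":0,"wz":0,"fingers":-1},{"dx":0,"dy":0,"dz":0.03,"wx":0,"wy":0,"wz":0,"fingers":-1},{"dx":0,"dy":0,"dz":0,"wx":0,"wy":0,"wz":0,"fingers":-1},{"dx":0,"dy":0,"dz":0,"wx":0,"wy":0,"wz":0,"fingers":-1}]}}

```text
t: 5.1
tcp_pos: [475.2, 260.7, 84.9]
tool_rot: [[-0.995, 0.103, -0.0], [0.103, 0.995, 0.0], [0.0, 0.0, -1.0]]
ft_force: [0.9, 0.4, 0.4]
finger_gap: 85.2
```

```bash
python3 - <<'E'
from h import *
w=ctrl.get_image("wrist"); save(w,"w3.png")
go(470.7,258.7,12,84.3)
E
```

```text
t 5.15 tcp [476.7 261.3  86.1] jaw 84.04 gap 85.5 F [0.8 0.4 0.1] -> wz -0.004 d(mm) [ 5.8 -3.3 74.1] tilt [2.3 1.7]
```

View pics/w3.png

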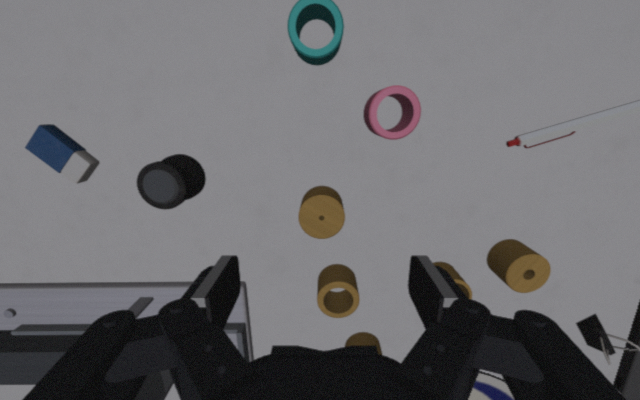

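```bash
sed -i 's/hsv\[:,:,2\]>140/hsv[:,:,2]>75/' h.py; python3 - <<'E'
from h import *
w=ctrl.get_image("wrist")
print(onplane(w,321.5,216.5,30))
for i in range(3):
    t=tool(); print(t[0]); ctrl.get_image("wrist")
im=ortho(w,440,500,230,290,30,6); cv2.imwrite("pics/a.png",im)
go(470.7,258.7,12,84.3)
E
```

```text
[471.6 259.6  30. ]
[477.4 261.5  86.6]
[477.6 261.5  86.7]
[477.5 261.4  86.6]
t 5.35 tcp [477.3 261.1  86.4] jaw 84.0 gap 85.4 F [ 0.3 -0.1  0.7] -> wz -0.005 d(mm) [ 6.6 -3.3 74.3] tilt [3.2 2.3]
```

View pics/a.png

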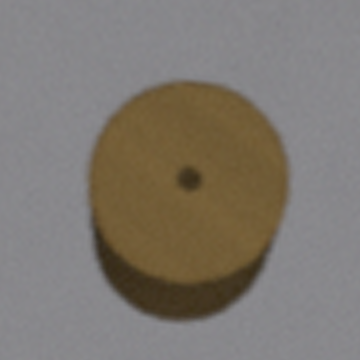

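Emit:
{"fn": "apply_moves", "kwargs": {"steps": [{"dx":0.007,"dy":-0.003,"dz":0.02,"wx":0,"wy":0,"wz":0,"fingers":-0.6},{"dx":0,"dy":0,"dz":0.03,"wx":0,"wy":0,"wz":0,"fingers":-0.6},{"dx":0,"dy":0,"dz":0.024,"wx":0,"wy":0,"wz":0,"fingers":-0.4},{"dx":0,"dy":0,"dz":0,"wx":0,"wy":0,"wz":0,"fingers":-0.2},{"dx":0,"dy":0,"dz":0,"wx":0,"wy":0,"wz":0,"fingers":-0.2}]}}

```text
t: 5.85
tcp_pos: [469.0, 258.0, 11.0]
tool_rot: [[-0.994, 0.105, 0.0], [0.105, 0.994, 0.0], [-0.0, 0.0, -1.0]]
ft_force: [0.2, 0.3, 0.1]
finger_gap: 51.0
```

```bash
python3 - <<'E'
from h import *
w=ctrl.get_image("wrist"); save(w,"w4.png")
go(470.4,258.5,12,84.3)
E
```

```text
t 5.9 tcp [469.8 258.5  11.8] jaw 83.98 gap 51.4 F [-0.2  0.3 -0.2] -> wz -0.006 d(mm) [-0.6  0.1 -0.2] tilt [2.1 1.3]
```

View pics/w4.png

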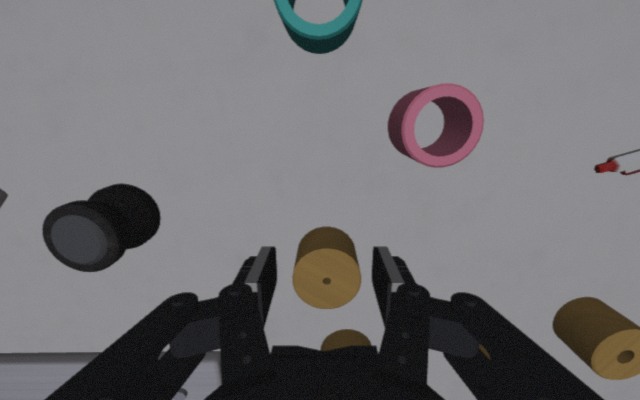

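Emit:
{"fn": "apply_moves", "kwargs": {"steps": [{"dx":0,"dy":0,"dz":0,"wx":0,"wy":0,"wz":0,"fingers":1},{"dx":0,"dy":0,"dz":0,"wx":0,"wy":0,"wz":0,"fingers":1},{"dx":0,"dy":0,"dz":0,"wx":0,"wy":0,"wz":0,"fingers":1},{"dx":0,"dy":0,"dz":0,"wx":0,"wy":0,"wz":0,"fingers":1},{"dx":0,"dy":0,"dz":-0.03,"wx":0,"wy":0,"wz":0,"fingers":1},{"dx":0,"dy":0,"dz":-0.04,"wx":0,"wy":0,"wz":0,"fingers":1},{"dx":0,"dy":0,"dz":0,"wx":0,"wy":0,"wz":0,"fingers":1}], "newtons": 40}}

```text
t: 6.6
tcp_pos: [472.8, 260.4, 85.9]
tool_rot: [[-0.994, 0.105, 0.01], [0.105, 0.994, 0.007], [-0.009, 0.008, -1.0]]
ft_force: [2.3, 1.0, -0.0]
finger_gap: 32.6
```

```bash
python3 - <<'E'
from h import *
w=ctrl.get_image("wrist"); save(w,"w5.png")
s=ctrl.get_image("scene"); save(s,"s5.png",(200,140,420,300),3.5)
go(530,150,225,84.3)
E
```

```text
t 6.7 tcp [469.3 258.5  81.8] jaw 84.0 gap 32.3 F [-0.7  0.2 -1.5] -> wz -0.005 d(mm) [ -71.5 -101.6 -143.2] tilt [2.5 2.1]
```

View pics/w5.png

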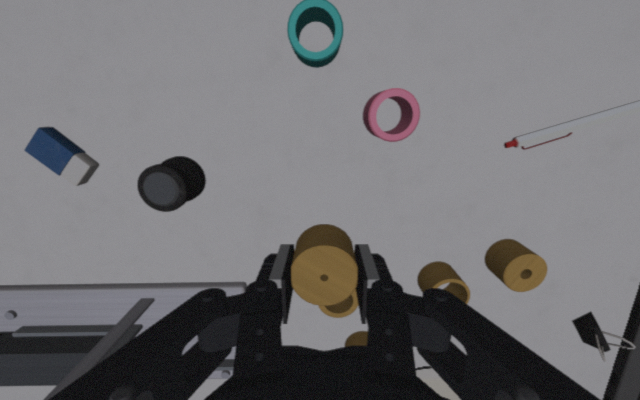

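View pics/s5.png

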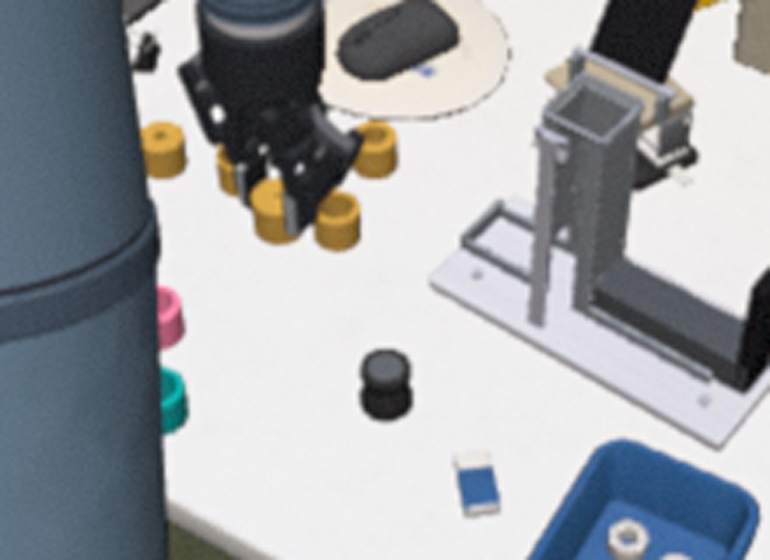

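Emit:
{"fn": "apply_moves", "kwargs": {"steps": [{"dx":0,"dy":0,"dz":-0.04,"wx":0,"wy":0,"wz":0,"fingers":1},{"dx":0,"dy":0,"dz":-0.04,"wx":0,"wy":0,"wz":0,"fingers":1},{"dx":-0.03,"dy":0,"dz":-0.04,"wx":0,"wy":0,"wz":0,"fingers":1},{"dx":-0.035,"dy":-0.01,"dz":-0.033,"wx":0,"wy":0,"wz":0,"fingers":1},{"dx":-0.035,"dy":-0.01,"dz":0,"wx":0,"wy":0,"wz":0,"fingers":1},{"dx":-0.034,"dy":-0.01,"dz":0,"wx":0,"wy":0,"wz":0,"fingers":1},{"dx":0,"dy":0,"dz":0,"wx":0,"wy":0,"wz":0,"fingers":1},{"dx":0,"dy":0,"dz":0,"wx":0,"wy":0,"wz":0,"fingers":1}]}}

```text
t: 7.5
tcp_pos: [597.9, 212.6, 231.0]
tool_rot: [[-0.994, 0.107, -0.004], [0.107, 0.994, -0.002], [0.004, -0.002, -1.0]]
ft_force: [-0.9, 0.6, -1.6]
finger_gap: 32.3
```

```bash
python3 - <<'E'
from h import *
w=ctrl.get_image("wrist"); save(w,"w6.png")
im=ortho(w,530,640,50,150,173,6); cv2.imwrite("pics/m6.png",im)
im=ortho(w,530,640,0,220,12,3); cv2.imwrite("pics/b6.png",im)
go(584.5,96.5,235,84.3)
E
```

```text
t 7.55 tcp [596.9 214.1 231.2] jaw 84.0 gap 32.0 F [-1.6  0.7 -0.1] -> wz -0.005 d(mm) [   0.7 -118.2   -3.7] tilt [-4.3 -1.1]
```

View pics/w6.png

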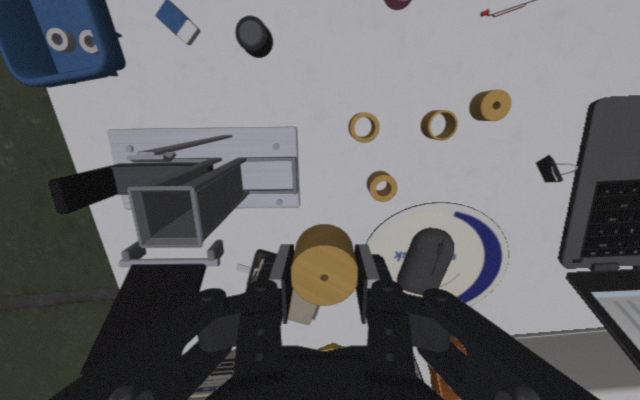

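View pics/m6.png

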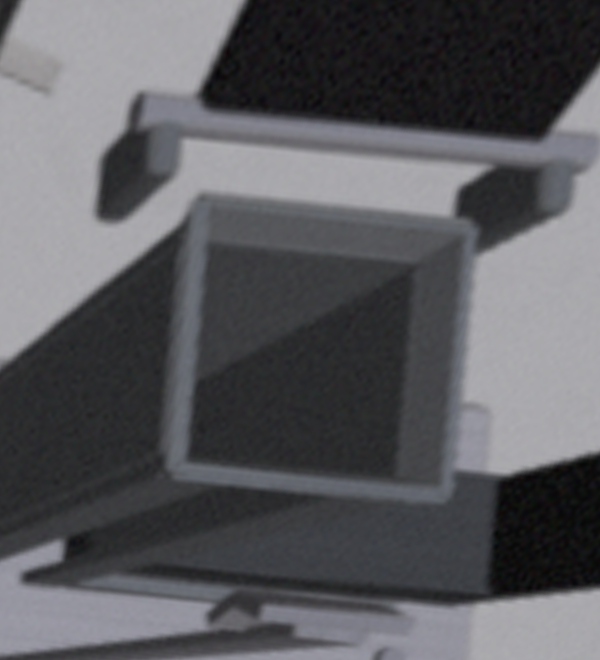

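```bash
python3 - <<'E'
from h import *
w=ctrl.get_image("wrist"); t,R,o=tool(); print(t)
q=onplane(w,324.5,278,t[2]+18); print("held hole world",q,"tool",R.T@(q-t))
save(w,"h6.png",(270,210,380,320),5)
for c in ("top","scene"):
    p=ctrl.get_image(c); cv2.imwrite(f"pics/m6{c}.png",ortho(p,530,640,50,150,173,6))
E
```

```text
[596.6 214.9 231.5]
held hole world [597.  213.9 249.5] tool [ -0.4  -0.9 -18. ]
```

View pics/h6.png

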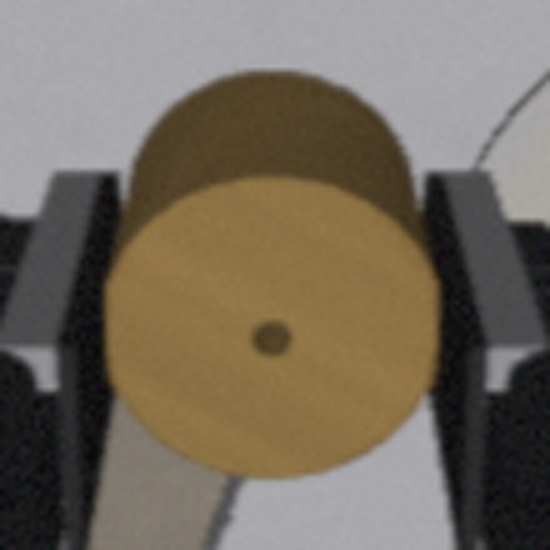

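View pics/m6top.png

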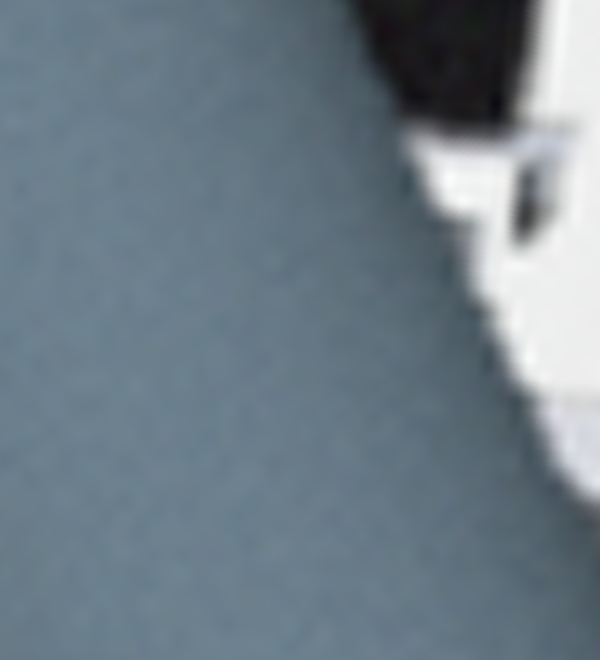

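View pics/m6scene.png

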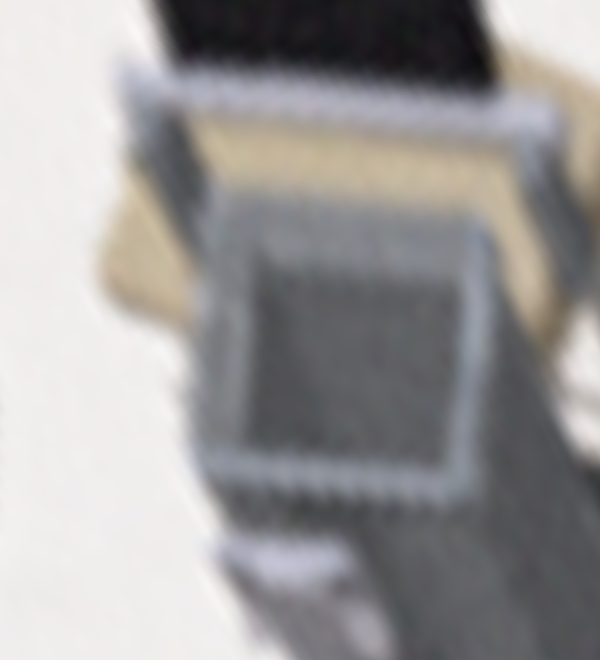

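Emit:
{"fn": "apply_moves", "kwargs": {"steps": [{"dx":0,"dy":-0.03,"dz":0,"wx":0,"wy":0,"wz":0.01,"fingers":1},{"dx":0,"dy":-0.03,"dz":0,"wx":0,"wy":0,"wz":0,"fingers":1},{"dx":0,"dy":-0.03,"dz":0,"wx":0,"wy":0,"wz":0,"fingers":1},{"dx":0.002,"dy":-0.028,"dz":0,"wx":0,"wy":0,"wz":0,"fingers":1},{"dx":0,"dy":0,"dz":0.01,"wx":0,"wy":0,"wz":0,"fingers":1},{"dx":0,"dy":0,"dz":0.01,"wx":0,"wy":0,"wz":0,"fingers":1},{"dx":0,"dy":0,"dz":0,"wx":0,"wy":0,"wz":0,"fingers":1}]}}

```text
t: 8.4
tcp_pos: [581.3, 99.1, 211.1]
tool_rot: [[-0.994, 0.111, -0.004], [0.111, 0.994, 0.0], [0.004, -0.0, -1.0]]
ft_force: [-0.8, -0.0, -1.1]
finger_gap: 32.2
```

```bash
python3 - <<'E'
from h import *
w=ctrl.get_image("wrist"); save(w,"w7.png",(120,100,520,400),2)
s=ctrl.get_image("scene"); save(s,"s7.png",(320,120,440,240),5)
t,R,o=tool(); print(t)
for X in [(582.2,96.2)]:
  c,si=np.cos(-.115),np.sin(-.115)
  for a,b in((1,1),(1,-1),(-1,-1),(-1,1)):
    print(proj(w,[X[0]+22.5*(a*c-b*si),X[1]+22.5*(a*si+b*c),173]))
go(582,96.7,208,83.5)
E
```

```text
[582.6  99.3 212.6]
[[352.9 264.3]]
[[288.3 264.1]]
[[286.  202.2]]
[[355.1 202.5]]
t 8.5 tcp [582.6  99.3 212.6] jaw 83.62 gap 32.4 F [-0.1  0.2 -0.7] -> wz 0.002 d(mm) [ 0.3 -2.6  4.6] tilt [-1.5  0.4]
```

View pics/w7.png

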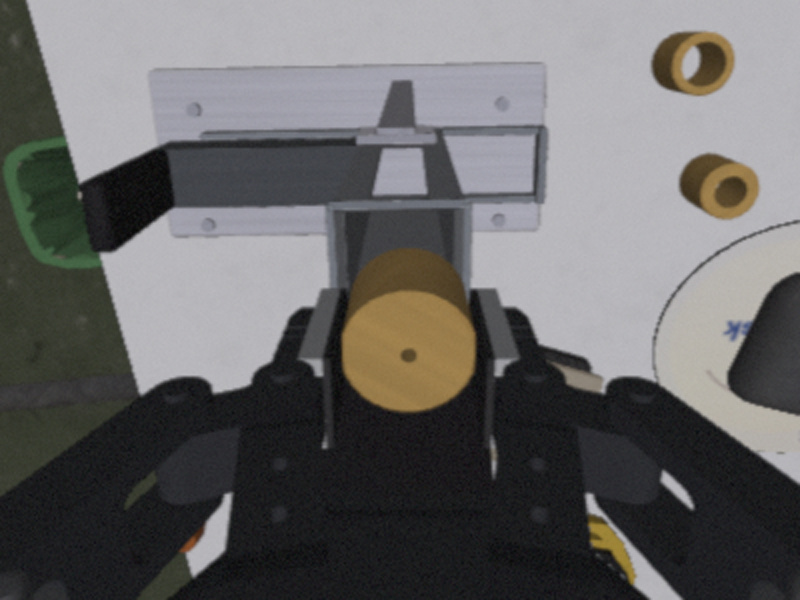

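View pics/s7.png

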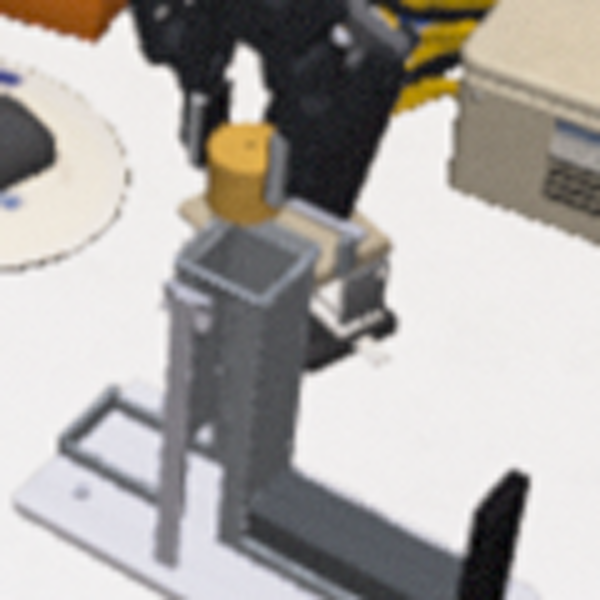

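Emit:
{"fn": "apply_moves", "kwargs": {"steps": [{"dx":0,"dy":-0.0026,"dz":0.01,"wx":0,"wy":0,"wz":0,"fingers":1},{"dx":0,"dy":0,"dz":0.01,"wx":0,"wy":0,"wz":0,"fingers":1},{"dx":0,"dy":0,"dz":0.008,"wx":0,"wy":0,"wz":0,"fingers":1},{"dx":0,"dy":0,"dz":0,"wx":0,"wy":0,"wz":0,"fingers":1},{"dx":0,"dy":0,"dz":0,"wx":0,"wy":0,"wz":0,"fingers":1},{"dx":0,"dy":0,"dz":0,"wx":0,"wy":0,"wz":0,"fingers":1}]}}

```text
t: 9.1
tcp_pos: [583.4, 94.4, 185.7]
tool_rot: [[-0.993, 0.115, 0.001], [0.115, 0.993, 0.0], [-0.001, 0.0, -1.0]]
ft_force: [0.3, 0.1, -0.7]
finger_gap: 32.6
```

```bash
python3 - <<'E'
from h import *
w=ctrl.get_image("wrist"); save(w,"w8.png",(220,150,420,300),4)
s=ctrl.get_image("scene"); save(s,"s8.png",(320,120,440,240),5)
go(582.2,96.6,173,83.5)
E
```

```text
t 9.2 tcp [583.5  94.4 185.9] jaw 83.42 gap 32.1 F [-0.2  0.   0.1] -> wz -0.001 d(mm) [ 1.6  2.  12.9] tilt [1.  0.3]
```

View pics/w8.png

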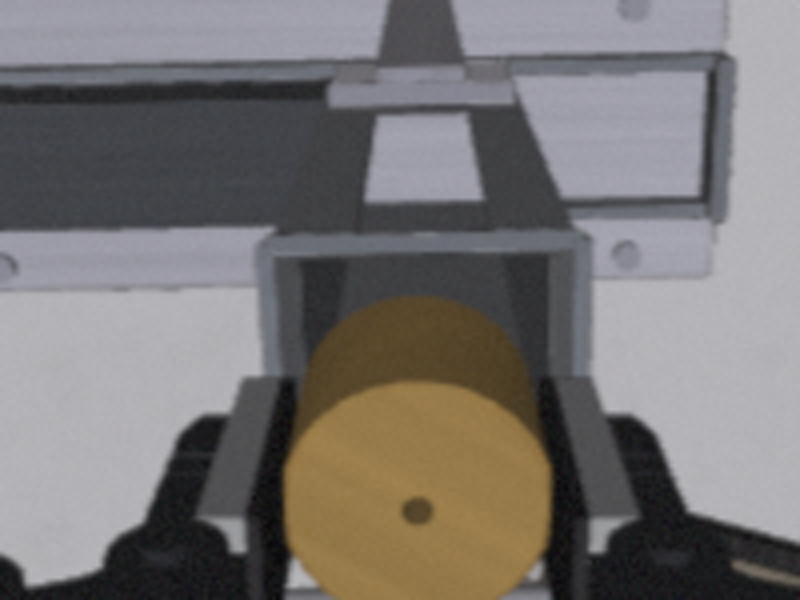

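View pics/s8.png

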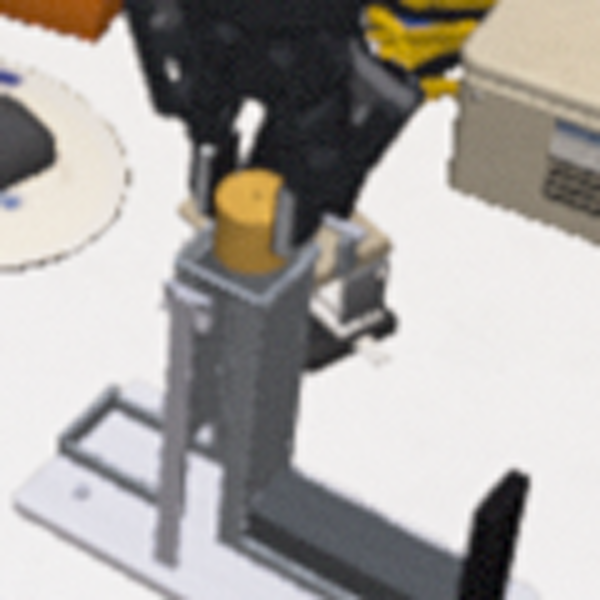

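```bash
cat >> h.py <<'E'
def rel(w,rimL,rimR,hole,dz=18,half=23,yaw=-0.115):
    """front rim outer corners px, held hole px -> mouth minus held centre in tool frame"""
    t,R,o=tool()
    a=onplane(w,*rimL,173); b=onplane(w,*rimR,173); m=(a+b)/2+half*np.array([np.cos(yaw),np.sin(yaw),0])
    h=onplane(w,*hole,t[2]+dz)
    print("tcp",t,"rimwidth",np.linalg.norm(a-b),"mouth",m,"held",h,"tool d",R.T@(m-h), "rim yaw",np.arctan2(-(b-a)[0],(b-a)[1]))
E
python3 - <<'E'
from h import *
w=ctrl.get_image("wrist")
rel(w,(220+258/4,150+236/4),(220+592/4,150+232/4),(220+417/4,150+511/4))
E
```

```text
tcp [583.5  94.5 185.9] rimwidth 47.028881447814726 mouth [581.4  95.5 173. ] held [583.6  94.1 203.9] tool d [ 2.4  1.1 30.9] rim yaw -0.10226605531996419
```

Emit:
{"fn": "apply_moves", "kwargs": {"steps": [{"dx":0.002,"dy":0.0012,"dz":0.0,"wx":0,"wy":0,"wz":0,"fingers":1},{"dx":0,"dy":0,"dz":0.004,"wx":0,"wy":0,"wz":0,"fingers":1},{"dx":0,"dy":0,"dz":0.004,"wx":0,"wy":0,"wz":0,"fingers":1},{"dx":0,"dy":0,"dz":0,"wx":0,"wy":0,"wz":0,"fingers":1},{"dx":0,"dy":0,"dz":0,"wx":0,"wy":0,"wz":0,"fingers":1}]}}

```text
t: 9.75
tcp_pos: [581.0, 95.7, 177.0]
tool_rot: [[-0.993, 0.115, -0.001], [0.115, 0.993, -0.0], [0.001, -0.0, -1.0]]
ft_force: [-0.8, 0.6, -0.6]
finger_gap: 32.6
```

```bash
python3 - <<'E'
from h import *
w=ctrl.get_image("wrist"); save(w,"w9.png",(220,150,420,300),4)
s=ctrl.get_image("scene"); save(s,"s9.png",(320,120,440,240),5)
go(582.2,96.6,173,83.5)
E
```

```text
t 9.85 tcp [581.3  95.7 177.3] jaw 83.42 gap 32.3 F [ 0.1  0.  -0. ] -> wz -0.001 d(mm) [-0.8  1.   4.3] tilt [-0.1 -0.1]
```

View pics/w9.png

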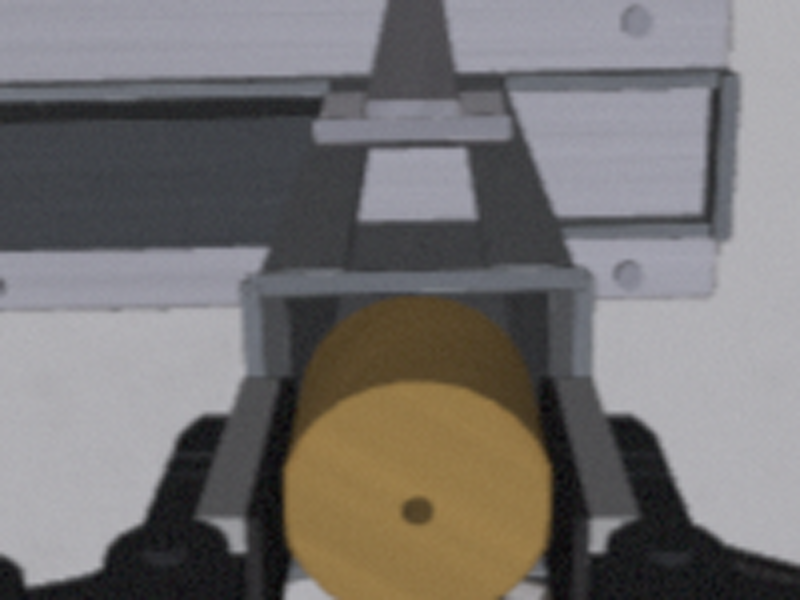

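View pics/s9.png

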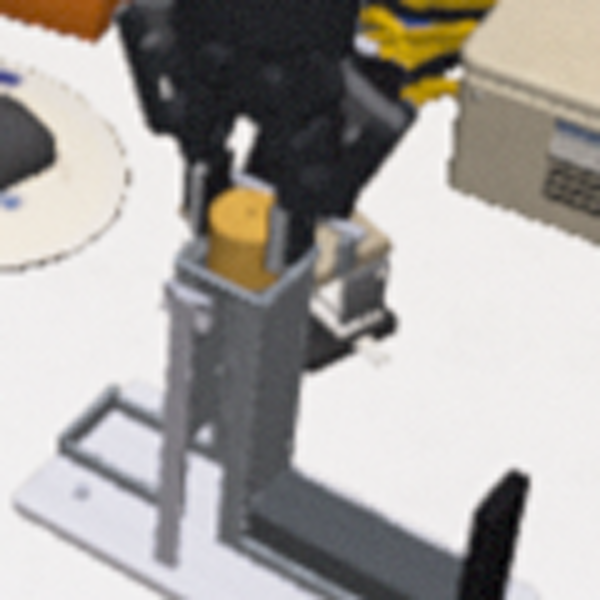

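```bash
python3 - <<'E'
from h import *
w=ctrl.get_image("wrist")
rel(w,(220+243/4,150+277/4),(220+595/4,150+269/4),(220+417/4,150+511/4))
R,t=cam(w)
T,RR,o=tool()
# project bottom-front point of spacer if centred
for x in (-17,): print(proj(w,T+RR@np.array([17,0,12.])) )
E
```

```text
tcp [581.3  95.8 177.4] rimwidth 47.344922669048344 mouth [581.7  95.6 173. ] held [581.3  95.5 195.4] tool d [-0.4  0.2 22.4] rim yaw -0.09047493758386063
[[324.8 222.9]]
```

Emit:
{"fn": "apply_moves", "kwargs": {"steps": [{"dx":0,"dy":0,"dz":0.003,"wx":0,"wy":0,"wz":0,"fingers":1},{"dx":0,"dy":0,"dz":0.001,"wx":0,"wy":0,"wz":0,"fingers":1},{"dx":0,"dy":0,"dz":0,"wx":0,"wy":0,"wz":0,"fingers":1}]}}

```text
t: 10.2
tcp_pos: [580.9, 95.8, 173.0]
tool_rot: [[-0.993, 0.114, -0.001], [0.114, 0.993, -0.0], [0.001, -0.0, -1.0]]
ft_force: [0.1, -0.0, -0.2]
finger_gap: 32.1
```

Emit:
{"fn": "apply_moves", "kwargs": {"steps": [{"dx":0,"dy":0,"dz":0,"wx":0,"wy":0,"wz":0,"fingers":-0.2},{"dx":0,"dy":0,"dz":0,"wx":0,"wy":0,"wz":0,"fingers":-0.2},{"dx":0,"dy":0,"dz":0,"wx":0,"wy":0,"wz":0,"fingers":-0.2},{"dx":0,"dy":0,"dz":-0.03,"wx":0,"wy":0,"wz":0,"fingers":-0.2},{"dx":0,"dy":0,"dz":-0.035,"wx":0,"wy":0,"wz":0,"fingers":-0.2}]}}

```text
t: 10.7
tcp_pos: [579.6, 95.6, 237.2]
tool_rot: [[-0.993, 0.114, -0.005], [0.114, 0.993, -0.001], [0.004, -0.002, -1.0]]
ft_force: [-0.2, 0.3, 0.1]
finger_gap: 51.0
```

```bash
python3 - <<'E'
from h import *
w=ctrl.get_image("wrist"); save(w,"w10.png",(120,100,520,400),2)
s=ctrl.get_image("scene"); save(s,"s10.png",(320,120,440,240),5)
go(545,390,235,84)
E
```

```text
t 10.8 tcp [585.2  96.3 244.4] jaw 83.41 gap 51.2 F [ 1.5 -0.6  0.8] -> wz -0.01 d(mm) [ 70.8 287.9   9.8] tilt [10.9  3.1]
```

View pics/w10.png

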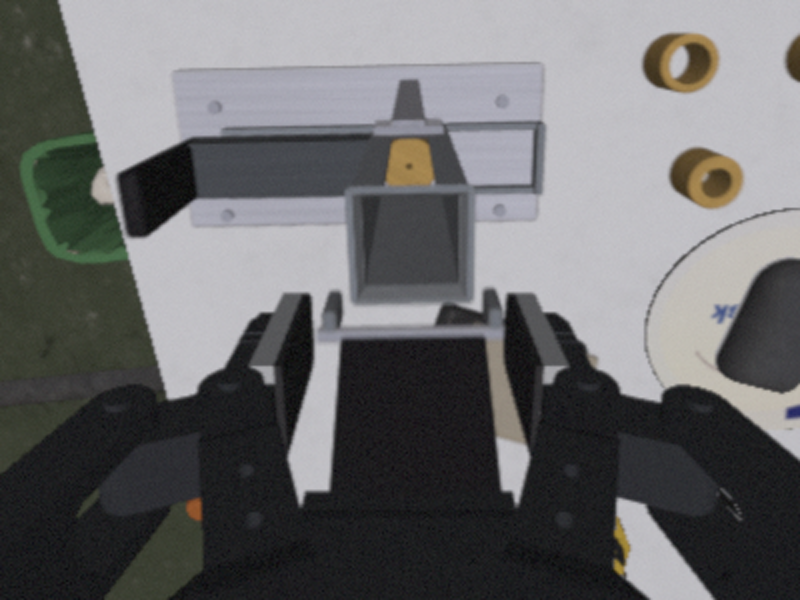

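View pics/s10.png

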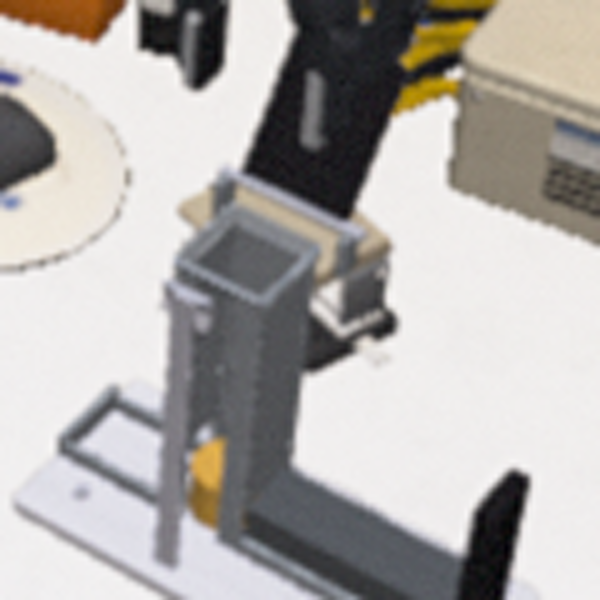

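Emit:
{"fn": "apply_moves", "kwargs": {"steps": [{"dx":0,"dy":0.03,"dz":0,"wx":0,"wy":0,"wz":0,"fingers":-0.2},{"dx":0.01,"dy":0.04,"dz":0,"wx":0,"wy":0,"wz":0,"fingers":-0.2},{"dx":0.015,"dy":0.04,"dz":0,"wx":0,"wy":0,"wz":0,"fingers":-0.2},{"dx":0.015,"dy":0.04,"dz":0.01,"wx":0,"wy":0,"wz":0,"fingers":-0.2},{"dx":0.015,"dy":0.04,"dz":0.02,"wx":0,"wy":0,"wz":0,"fingers":-0.2},{"dx":0.015,"dy":0.04,"dz":0.02,"wx":0,"wy":0,"wz":0,"fingers":-0.2},{"dx":0.016,"dy":0.04,"dz":0.03,"wx":0,"wy":0,"wz":0,"fingers":-0.2},{"dx":0,"dy":0.038,"dz":0.03,"wx":0,"wy":0,"wz":0,"fingers":-0.2}]}}

```text
t: 11.6
tcp_pos: [529.1, 413.1, 129.2]
tool_rot: [[-0.994, 0.111, -0.001], [0.111, 0.994, 0.002], [0.001, 0.002, -1.0]]
ft_force: [1.0, 1.0, -0.1]
finger_gap: 51.4
```

Emit:
{"fn": "apply_moves", "kwargs": {"steps": [{"dx":0,"dy":0,"dz":0.03,"wx":0,"wy":0,"wz":0.1,"fingers":-0.2},{"dx":0,"dy":0,"dz":0.015,"wx":0,"wy":0,"wz":0.1,"fingers":-0.2},{"dx":0,"dy":0,"dz":0,"wx":0,"wy":0,"wz":0.08,"fingers":-0.2},{"dx":0,"dy":0,"dz":0,"wx":0,"wy":0,"wz":0,"fingers":-0.2},{"dx":0,"dy":0,"dz":0,"wx":0,"wy":0,"wz":0,"fingers":-0.2}]}}

```text
t: 12.1
tcp_pos: [531.9, 409.8, 84.9]
tool_rot: [[-0.924, 0.383, 0.001], [0.383, 0.924, 0.0], [-0.0, 0.0, -1.0]]
ft_force: [-0.1, -0.1, -0.1]
finger_gap: 51.4
```

```bash
python3 - <<'E'
from h import *
w=ctrl.get_image("wrist"); save(w,"w11.png")
cv2.imwrite("pics/o11.png",ortho(w,500,570,320,440,30,5))
go(532.7,412,12,67)
E
```

```text
t 12.15 tcp [532.1 409.9  85.4] jaw 67.46 gap 51.5 F [ 0.1  0.4 -0.6] -> wz 0.008 d(mm) [ 0.3  2.1 73.4] tilt [0.9 0.8]
```

View pics/w11.png

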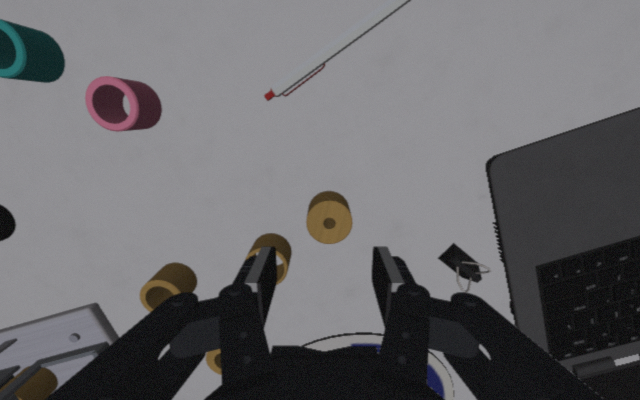

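View pics/o11.png

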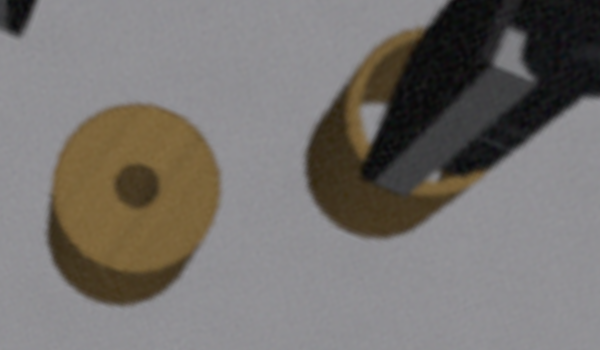

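Emit:
{"fn": "apply_moves", "kwargs": {"steps": [{"dx":0.001,"dy":0.003,"dz":0.02,"wx":0,"wy":0,"wz":0,"fingers":-0.2},{"dx":0,"dy":0,"dz":0.03,"wx":0,"wy":0,"wz":0,"fingers":-0.2},{"dx":0,"dy":0,"dz":0.023,"wx":0,"wy":0,"wz":0,"fingers":-0.2},{"dx":0,"dy":0,"dz":0,"wx":0,"wy":0,"wz":0,"fingers":-0.2},{"dx":0,"dy":0,"dz":0,"wx":0,"wy":0,"wz":0,"fingers":-0.2}]}}

```text
t: 12.65
tcp_pos: [532.1, 412.8, 12.3]
tool_rot: [[-0.923, 0.384, 0.0], [0.384, 0.923, 0.0], [-0.0, 0.0, -1.0]]
ft_force: [-0.3, -0.3, 0.4]
finger_gap: 51.6
```

```bash
python3 - <<'E'
from h import *
go(532.6,412.8,12,67)
w=ctrl.get_image("wrist"); save(w,"w12.png",(160,100,480,400),2)
E
```

```text
t 12.65 tcp [532.1 412.8  12.3] jaw 67.4 gap 51.6 F [-0.3 -0.3  0.4] -> wz 0.007 d(mm) [-0.5  0.2  0.3] tilt [0.2 0.3]
```

View pics/w12.png

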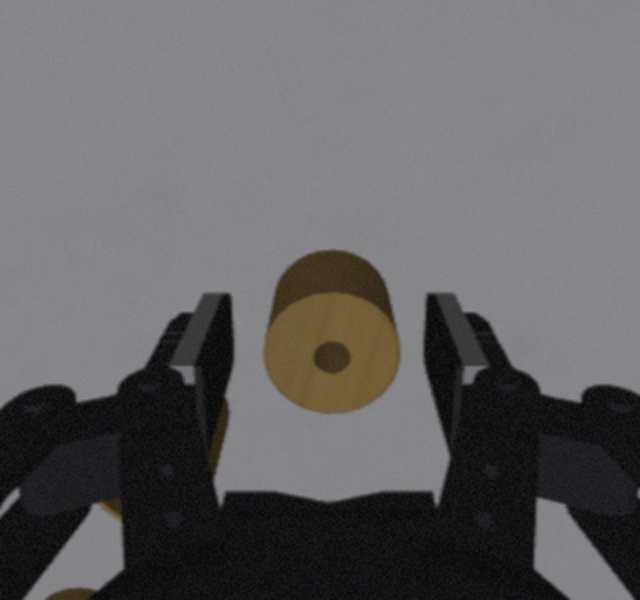

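Emit:
{"fn": "apply_moves", "kwargs": {"steps": [{"dx":0,"dy":0,"dz":0,"wx":0,"wy":0,"wz":0,"fingers":1},{"dx":0,"dy":0,"dz":0,"wx":0,"wy":0,"wz":0,"fingers":1},{"dx":0,"dy":0,"dz":0,"wx":0,"wy":0,"wz":0,"fingers":1},{"dx":0,"dy":0,"dz":0,"wx":0,"wy":0,"wz":0,"fingers":1},{"dx":0,"dy":0,"dz":-0.03,"wx":0,"wy":0,"wz":0,"fingers":1},{"dx":0,"dy":0,"dz":-0.04,"wx":0,"wy":0,"wz":0,"fingers":1},{"dx":0,"dy":0,"dz":-0.04,"wx":0,"wy":0,"wz":0,"fingers":1},{"dx":0,"dy":0,"dz":-0.04,"wx":0,"wy":0,"wz":0,"fingers":1}]}}

```text
t: 13.5
tcp_pos: [531.3, 412.4, 163.0]
tool_rot: [[-0.923, 0.385, -0.001], [0.385, 0.923, -0.001], [0.0, -0.001, -1.0]]
ft_force: [-0.1, 0.0, 0.0]
finger_gap: 32.6
```

Emit:
{"fn": "apply_moves", "kwargs": {"steps": [{"dx":0,"dy":0,"dz":-0.04,"wx":0,"wy":0,"wz":-0.1,"fingers":1},{"dx":0,"dy":0,"dz":-0.035,"wx":0,"wy":0,"wz":-0.1,"fingers":1},{"dx":0,"dy":0,"dz":0,"wx":0,"wy":0,"wz":-0.08,"fingers":1},{"dx":0,"dy":0,"dz":0,"wx":0,"wy":0,"wz":0,"fingers":1}]}}

```text
t: 13.9
tcp_pos: [532.3, 413.1, 238.7]
tool_rot: [[-0.993, 0.115, 0.002], [0.115, 0.993, 0.002], [-0.002, 0.003, -1.0]]
ft_force: [-0.3, -0.9, -1.6]
finger_gap: 32.5
```

```bash
python3 - <<'E'
from h import *
go(581.2,95.8,212,83.4)
E
```

```text
t 13.9 tcp [532.3 413.1 238.7] jaw 83.41 gap 32.5 F [-0.3 -0.9 -1.6] -> wz 0.0 d(mm) [ -85.  -309.7   26.1] tilt [2.1 2.3]
```

Emit:
{"fn": "apply_moves", "kwargs": {"steps": [{"dx":-0.005,"dy":-0.03,"dz":0,"wx":0,"wy":0,"wz":0,"fingers":1},{"dx":-0.012,"dy":-0.04,"dz":0,"wx":0,"wy":0,"wz":0,"fingers":1},{"dx":-0.012,"dy":-0.04,"dz":0,"wx":0,"wy":0,"wz":0,"fingers":1},{"dx":-0.012,"dy":-0.04,"dz":0,"wx":0,"wy":0,"wz":0,"fingers":1},{"dx":-0.012,"dy":-0.04,"dz":0,"wx":0,"wy":0,"wz":0,"fingers":1},{"dx":-0.012,"dy":-0.04,"dz":0,"wx":0,"wy":0,"wz":0,"fingers":1},{"dx":-0.01,"dy":-0.04,"dz":0,"wx":0,"wy":0,"wz":0,"fingers":1},{"dx":-0.01,"dy":-0.04,"dz":0,"wx":0,"wy":0,"wz":0,"fingers":1}]}}

```text
t: 14.7
tcp_pos: [579.3, 93.2, 234.9]
tool_rot: [[-0.993, 0.116, -0.004], [0.116, 0.993, -0.001], [0.003, -0.001, -1.0]]
ft_force: [1.0, -0.2, -0.6]
finger_gap: 32.4
```

Emit:
{"fn": "apply_moves", "kwargs": {"steps": [{"dx":0,"dy":0,"dz":0.015,"wx":0,"wy":0,"wz":0,"fingers":1},{"dx":0,"dy":0,"dz":0.015,"wx":0,"wy":0,"wz":0,"fingers":1},{"dx":0,"dy":0,"dz":0.015,"wx":0,"wy":0,"wz":0,"fingers":1},{"dx":0,"dy":0,"dz":0,"wx":0,"wy":0,"wz":0,"fingers":1},{"dx":0,"dy":0,"dz":0,"wx":0,"wy":0,"wz":0,"fingers":1},{"dx":0,"dy":0,"dz":0,"wx":0,"wy":0,"wz":0,"fingers":1}]}}

```text
t: 15.3
tcp_pos: [580.9, 96.4, 192.1]
tool_rot: [[-0.994, 0.113, 0.0], [0.113, 0.994, 0.0], [-0.0, 0.0, -1.0]]
ft_force: [0.2, 0.1, -1.1]
finger_gap: 32.3
```

```bash
python3 - <<'E'
from h import *
go(581.2,95.8,173,83.4)
w=ctrl.get_image("wrist"); save(w,"w13.png",(220,150,420,300),4)
E
```

```text
t 15.3 tcp [580.9  96.4 192.1] jaw 83.53 gap 32.3 F [ 0.2  0.1 -1.1] -> wz 0.002 d(mm) [-0.4 -0.6 19.1] tilt [0.3 0.3]
```

View pics/w13.png

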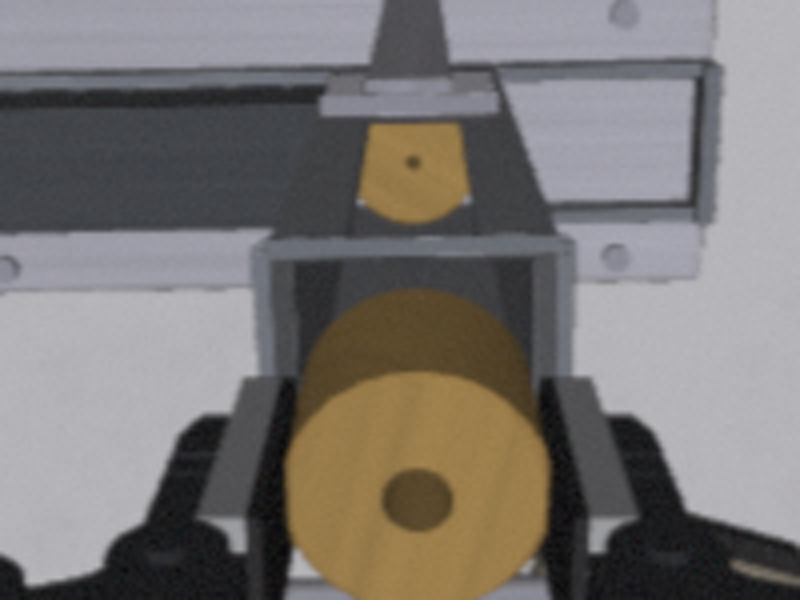

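```bash
python3 - <<'E'
from h import *
w=ctrl.get_image("wrist")
rel(w,(220+252/4,150+241/4),(220+577/4,150+237/4),(220+417/4,150+499/4))
E
```

```text
tcp [581.2  95.9 192.5] rimwidth 47.735973589227456 mouth [581.7  95.3 173. ] held [579.4  96.  210.5] tool d [-2.3 -0.4 37.5] rim yaw -0.10051631822434529
```

Emit:
{"fn": "apply_moves", "kwargs": {"steps": [{"dx":-0.0018,"dy":-0.0003,"dz":0,"wx":0,"wy":0,"wz":0,"fingers":1},{"dx":0,"dy":0,"dz":0.006,"wx":0,"wy":0,"wz":0,"fingers":1},{"dx":0,"dy":0,"dz":0.006,"wx":0,"wy":0,"wz":0,"fingers":1},{"dx":0,"dy":0,"dz":0.006,"wx":0,"wy":0,"wz":0,"fingers":1},{"dx":0,"dy":0,"dz":0.001,"wx":0,"wy":0,"wz":0,"fingers":1},{"dx":0,"dy":0,"dz":0,"wx":0,"wy":0,"wz":0,"fingers":1},{"dx":0,"dy":0,"dz":0,"wx":0,"wy":0,"wz":0,"fingers":1}]}}

```text
t: 16.1
tcp_pos: [582.3, 94.5, 172.6]
tool_rot: [[-0.993, 0.115, -0.001], [0.115, 0.993, -0.0], [0.001, -0.0, -1.0]]
ft_force: [-0.5, -0.1, 0.8]
finger_gap: 32.5
```

```bash
python3 - <<'E'
from h import *
go(582.5,95.5,173,83.4)
w=ctrl.get_image("wrist"); save(w,"w14.png",(220,150,420,300),4)
E
```

```text
t 16.1 tcp [582.3  94.5 172.6] jaw 83.42 gap 32.5 F [-0.5 -0.1  0.8] -> wz 0.0 d(mm) [-0.1  1.  -0.4] tilt [-0.6 -0.1]
```

View pics/w14.png

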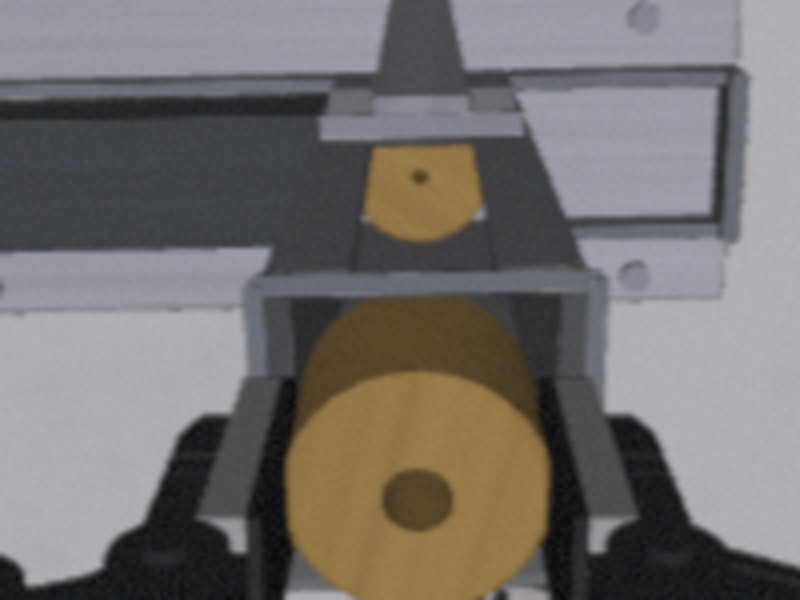

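Emit:
{"fn": "apply_moves", "kwargs": {"steps": [{"dx":0,"dy":0.001,"dz":0,"wx":0,"wy":0,"wz":0,"fingers":1},{"dx":0,"dy":0,"dz":0,"wx":0,"wy":0,"wz":0,"fingers":1},{"dx":0,"dy":0,"dz":0,"wx":0,"wy":0,"wz":0,"fingers":-0.2},{"dx":0,"dy":0,"dz":0,"wx":0,"wy":0,"wz":0,"fingers":-0.2},{"dx":0,"dy":0,"dz":0,"wx":0,"wy":0,"wz":0,"fingers":-0.2},{"dx":0,"dy":0,"dz":-0.03,"wx":0,"wy":0,"wz":0,"fingers":-0.2},{"dx":0,"dy":0,"dz":-0.03,"wx":0,"wy":0,"wz":0,"fingers":-0.2},{"dx":0,"dy":0,"dz":0,"wx":0,"wy":0,"wz":0,"fingers":-0.2}]}}

```text
t: 16.95
tcp_pos: [586.2, 96.0, 238.0]
tool_rot: [[-0.993, 0.115, 0.01], [0.115, 0.993, 0.003], [-0.009, 0.004, -1.0]]
ft_force: [0.4, 0.5, -0.2]
finger_gap: 50.9
```

```bash
python3 - <<'E'
from h import *
w=ctrl.get_image("wrist"); save(w,"w15.png",(120,50,620,400),1.6)
cv2.imwrite("pics/o15.png",ortho(w,510,650,200,370,30,4))
go(620,283,86,83.4)
E
```

```text
t 17.0 tcp [584.8  95.8 235.8] jaw 83.41 gap 51.0 F [ 0.7  0.9 -0.2] -> wz 0.0 d(mm) [-12.6 189.6 150.4] tilt [6.1 1.7]
```

View pics/w15.png

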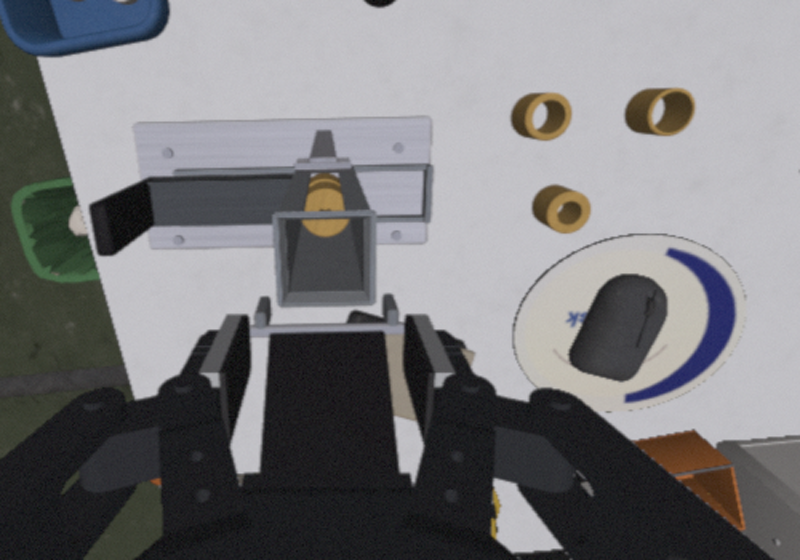

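View pics/o15.png

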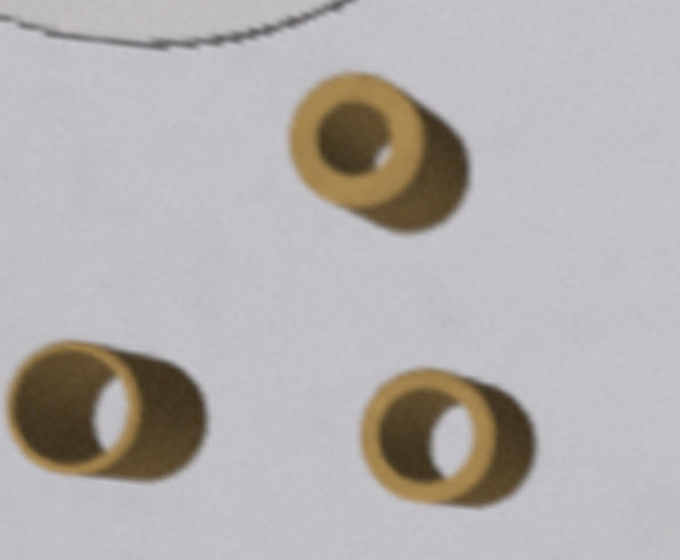

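Emit:
{"fn": "apply_moves", "kwargs": {"steps": [{"dx":0,"dy":0.03,"dz":0,"wx":0,"wy":0,"wz":0,"fingers":-0.2},{"dx":0,"dy":0.04,"dz":0,"wx":0,"wy":0,"wz":0,"fingers":-0.2},{"dx":0,"dy":0.04,"dz":0.02,"wx":0,"wy":0,"wz":0,"fingers":-0.2},{"dx":-0.005,"dy":0.04,"dz":0.03,"wx":0,"wy":0,"wz":0,"fingers":-0.2},{"dx":-0.004,"dy":0.038,"dz":0.035,"wx":0,"wy":0,"wz":0,"fingers":-0.2},{"dx":0,"dy":0,"dz":0.035,"wx":0,"wy":0,"wz":0,"fingers":-0.2},{"dx":0,"dy":0,"dz":0.03,"wx":0,"wy":0,"wz":0,"fingers":-0.2},{"dx":0,"dy":0,"dz":0,"wx":0,"wy":0,"wz":0,"fingers":-0.2}]}}

```text
t: 17.8
tcp_pos: [607.1, 277.9, 76.9]
tool_rot: [[-0.993, 0.113, -0.012], [0.114, 0.994, -0.007], [0.012, -0.008, -1.0]]
ft_force: [-0.9, -0.3, -0.8]
finger_gap: 51.3
```

Emit:
{"fn": "apply_moves", "kwargs": {"steps": [{"dx":0,"dy":0,"dz":0,"wx":0,"wy":0,"wz":0,"fingers":-0.2},{"dx":0,"dy":0,"dz":0,"wx":0,"wy":0,"wz":0,"fingers":-0.2}]}}

```text
t: 18.0
tcp_pos: [614.4, 279.9, 86.2]
tool_rot: [[-0.993, 0.115, 0.003], [0.115, 0.993, 0.001], [-0.003, 0.002, -1.0]]
ft_force: [0.3, -0.6, 0.4]
finger_gap: 51.2
```

```bash
python3 - <<'E'
from h import *
w=ctrl.get_image("wrist"); save(w,"w16.png")
cv2.imwrite("pics/o16.png",ortho(w,570,650,240,320,30,5))
go(615.3,282.7,12,83.4)
E
```

```text
t 18.05 tcp [614.7 280.1  86.8] jaw 83.37 gap 51.2 F [ 0.5  0.2 -0.1] -> wz -0.001 d(mm) [-0.   2.5 74.8] tilt [4. 2.]
```

View pics/w16.png

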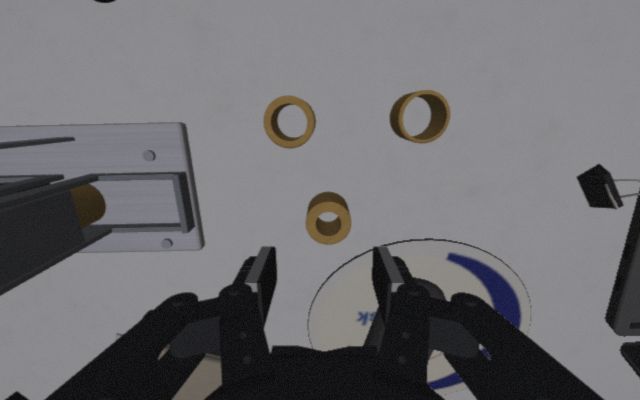

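View pics/o16.png

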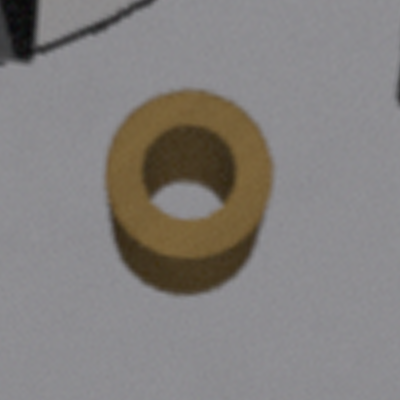

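Emit:
{"fn": "apply_moves", "kwargs": {"steps": [{"dx":-0.0005,"dy":0.0022,"dz":0.02,"wx":0,"wy":0,"wz":0,"fingers":-0.2},{"dx":0,"dy":0,"dz":0.03,"wx":0,"wy":0,"wz":0,"fingers":-0.2},{"dx":0,"dy":0,"dz":0.024,"wx":0,"wy":0,"wz":0,"fingers":-0.2},{"dx":0,"dy":0,"dz":0,"wx":0,"wy":0,"wz":0,"fingers":-0.2},{"dx":0,"dy":0,"dz":0,"wx":0,"wy":0,"wz":0,"fingers":-0.2},{"dx":0,"dy":0,"dz":0,"wx":0,"wy":0,"wz":0,"fingers":-0.2}]}}

```text
t: 18.65
tcp_pos: [615.8, 282.7, 13.0]
tool_rot: [[-0.993, 0.115, 0.004], [0.115, 0.993, 0.002], [-0.004, 0.003, -1.0]]
ft_force: [0.6, 0.9, 0.7]
finger_gap: 51.5
```

```bash
python3 - <<'E'
from h import *
go(615.3,282.3,12,83.4)
E
```

```text
t 18.65 tcp [615.8 282.7  13. ] jaw 83.4 gap 51.5 F [0.6 0.9 0.7] -> wz 0.0 d(mm) [ 0.4 -0.5  1. ] tilt [4.4 2.2]
```

Emit:
{"fn": "apply_moves", "kwargs": {"steps": [{"dx":0,"dy":0,"dz":0,"wx":0,"wy":0,"wz":0,"fingers":1},{"dx":0,"dy":0,"dz":0,"wx":0,"wy":0,"wz":0,"fingers":1},{"dx":0,"dy":0,"dz":0,"wx":0,"wy":0,"wz":0,"fingers":1},{"dx":0,"dy":0,"dz":0,"wx":0,"wy":0,"wz":0,"fingers":1},{"dx":0,"dy":0,"dz":-0.03,"wx":0,"wy":0,"wz":0,"fingers":1},{"dx":0,"dy":0,"dz":-0.04,"wx":0,"wy":0,"wz":0,"fingers":1},{"dx":0,"dy":0,"dz":-0.04,"wx":0,"wy":0,"wz":0,"fingers":1},{"dx":0,"dy":0,"dz":-0.04,"wx":0,"wy":0,"wz":0,"fingers":1}]}}

```text
t: 19.45
tcp_pos: [613.0, 281.7, 161.5]
tool_rot: [[-0.993, 0.115, -0.001], [0.115, 0.993, -0.0], [0.001, -0.0, -1.0]]
ft_force: [1.1, 0.4, -1.1]
finger_gap: 32.2
```

Emit:
{"fn": "apply_moves", "kwargs": {"steps": [{"dx":0.005,"dy":-0.01,"dz":-0.04,"wx":0,"wy":0,"wz":0,"fingers":1},{"dx":0.007,"dy":-0.02,"dz":-0.035,"wx":0,"wy":0,"wz":0,"fingers":1},{"dx":0.001,"dy":-0.04,"dz":0,"wx":0,"wy":0,"wz":0,"fingers":1},{"dx":0,"dy":-0.04,"dz":0,"wx":0,"wy":0,"wz":0,"fingers":1},{"dx":0,"dy":-0.04,"dz":0,"wx":0,"wy":0,"wz":0,"fingers":1},{"dx":0,"dy":-0.039,"dz":0,"wx":0,"wy":0,"wz":0,"fingers":1},{"dx":0,"dy":0,"dz":0.015,"wx":0,"wy":0,"wz":0,"fingers":1},{"dx":0,"dy":0,"dz":0.015,"wx":0,"wy":0,"wz":0,"fingers":1}]}}

```text
t: 20.25
tcp_pos: [579.3, 94.0, 205.4]
tool_rot: [[-0.993, 0.118, 0.002], [0.118, 0.993, 0.001], [-0.002, 0.001, -1.0]]
ft_force: [-0.3, 1.2, 0.2]
finger_gap: 32.5
```

Emit:
{"fn": "apply_moves", "kwargs": {"steps": [{"dx":0,"dy":0,"dz":0.015,"wx":0,"wy":0,"wz":0,"fingers":1},{"dx":0,"dy":0,"dz":0,"wx":0,"wy":0,"wz":0,"fingers":1},{"dx":0,"dy":0,"dz":0,"wx":0,"wy":0,"wz":0,"fingers":1},{"dx":0,"dy":0,"dz":0,"wx":0,"wy":0,"wz":0,"fingers":1}]}}

```text
t: 20.65
tcp_pos: [579.4, 96.9, 190.4]
tool_rot: [[-0.994, 0.113, 0.001], [0.113, 0.994, 0.0], [-0.001, 0.0, -1.0]]
ft_force: [0.1, 0.6, -0.3]
finger_gap: 32.5
```

```bash
python3 - <<'E'
from h import *
go(581.2,95.8,173,83.4)
w=ctrl.get_image("wrist"); save(w,"w17.png",(220,150,420,300),4)
E
```

```text
t 20.65 tcp [579.4  96.9 190.4] jaw 83.53 gap 32.5 F [ 0.1  0.6 -0.3] -> wz 0.002 d(mm) [-1.9 -0.9 17.4] tilt [0.7 0.2]
```

View pics/w17.png

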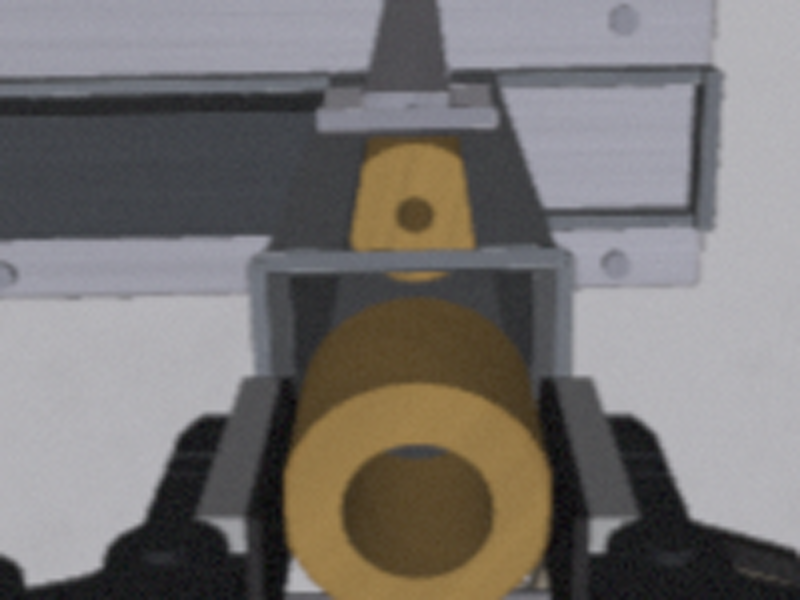

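```bash
python3 - <<'E'
from h import *
w=ctrl.get_image("wrist")
rel(w,(220+250/4,150+256/4),(220+574/4,150+251/4),(220+417/4,150+511/4))
E
```

```text
tcp [579.6  96.4 190.9] rimwidth 47.302831548798 mouth [581.8  95.3 173. ] held [579.6  96.3 208.9] tool d [-2.3 -0.8 35.9] rim yaw -0.0971240068226343
```

Emit:
{"fn": "apply_moves", "kwargs": {"steps": [{"dx":-0.0018,"dy":-0.0003,"dz":0,"wx":0,"wy":0,"wz":0,"fingers":1},{"dx":0,"dy":0,"dz":0.006,"wx":0,"wy":0,"wz":0,"fingers":1},{"dx":0,"dy":0,"dz":0.006,"wx":0,"wy":0,"wz":0,"fingers":1},{"dx":0,"dy":0,"dz":0.006,"wx":0,"wy":0,"wz":0,"fingers":1},{"dx":0,"dy":0,"dz":0,"wx":0,"wy":0,"wz":0,"fingers":1},{"dx":0,"dy":0,"dz":0,"wx":0,"wy":0,"wz":0,"fingers":1},{"dx":0,"dy":0,"dz":0,"wx":0,"wy":0,"wz":0,"fingers":1}]}}

```text
t: 21.45
tcp_pos: [580.6, 95.1, 172.4]
tool_rot: [[-0.993, 0.115, -0.0], [0.115, 0.993, 0.0], [0.0, -0.0, -1.0]]
ft_force: [-1.6, -0.5, 3.9]
finger_gap: 32.6
```

```bash
python3 - <<'E'
from h import *
go(582.5,95.5,173,83.4)
w=ctrl.get_image("wrist"); save(w,"w18.png",(220,150,420,300),4)
E
```

```text
t 21.45 tcp [580.6  95.1 172.4] jaw 83.42 gap 32.6 F [-1.6 -0.5  3.9] -> wz 0.0 d(mm) [-1.9  0.6 -0.6] tilt [-0.4  0. ]
```

View pics/w18.png

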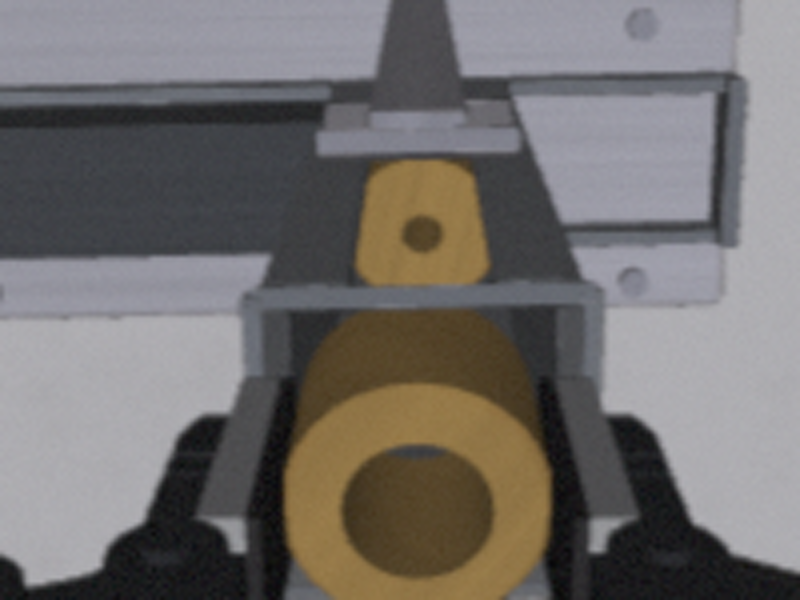

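```bash
python3 - <<'E'
from h import *
w=ctrl.get_image("wrist")
rel(w,(220+243/4,150+294/4),(220+605/4,150+286/4),(220+417/4,150+511/4))
go(582.5,95.5,173,83.4)
E
```

```text
tcp [580.6  95.1 172.4] rimwidth 47.25476570674296 mouth [581.6  95.6 173. ] held [580.6  94.8 190.4] tool d [-0.9  0.9 17.4] rim yaw -0.09103529041395983
t 21.55 tcp [580.6  95.1 172.4] jaw 83.42 gap 32.9 F [-1.5 -0.4  4. ] -> wz 0.0 d(mm) [-1.9  0.6 -0.6] tilt [-0.3  0. ]
```

Emit:
{"fn": "apply_moves", "kwargs": {"steps": [{"dx":-0.0007,"dy":0.0007,"dz":-0.002,"wx":0,"wy":0,"wz":0,"fingers":1},{"dx":0,"dy":0,"dz":0.002,"wx":0,"wy":0,"wz":0,"fingers":1},{"dx":0,"dy":0,"dz":0,"wx":0,"wy":0,"wz":0,"fingers":1},{"dx":0,"dy":0,"dz":0,"wx":0,"wy":0,"wz":0,"fingers":1}]}}

```text
t: 21.95
tcp_pos: [582.0, 96.0, 172.4]
tool_rot: [[-0.993, 0.114, 0.001], [0.114, 0.993, 0.0], [-0.001, 0.0, -1.0]]
ft_force: [0.2, -0.4, 2.6]
finger_gap: 32.2
```

Emit:
{"fn": "apply_moves", "kwargs": {"steps": [{"dx":0,"dy":0,"dz":-0.001,"wx":0,"wy":0,"wz":0,"fingers":1},{"dx":0,"dy":0,"dz":0,"wx":0,"wy":0,"wz":0,"fingers":1},{"dx":0,"dy":0,"dz":0,"wx":0,"wy":0,"wz":0,"fingers":-0.2},{"dx":0,"dy":0,"dz":0,"wx":0,"wy":0,"wz":0,"fingers":-0.2},{"dx":0,"dy":0,"dz":0,"wx":0,"wy":0,"wz":0,"fingers":-0.2},{"dx":0,"dy":0,"dz":-0.03,"wx":0,"wy":0,"wz":0,"fingers":-0.2},{"dx":0,"dy":0,"dz":-0.03,"wx":0,"wy":0,"wz":0,"fingers":-0.2},{"dx":0,"dy":0,"dz":0,"wx":0,"wy":0,"wz":0,"fingers":-0.2}]}}

```text
t: 22.75
tcp_pos: [585.0, 96.2, 238.2]
tool_rot: [[-0.993, 0.115, 0.009], [0.115, 0.993, 0.003], [-0.009, 0.004, -1.0]]
ft_force: [0.8, 0.5, -0.3]
finger_gap: 51.4
```

```bash
python3 - <<'E'
from h import *
w=ctrl.get_image("wrist"); save(w,"w19.png",(120,50,620,400),1.6)
go(541,264.7,86,83.4)
E
```

```text
t 22.8 tcp [583.5  96.1 236. ] jaw 83.41 gap 51.3 F [-0.2  0.4 -0.5] -> wz 0.0 d(mm) [ 62.5 162.3 150.1] tilt [5.7 1.6]
```

View pics/w19.png

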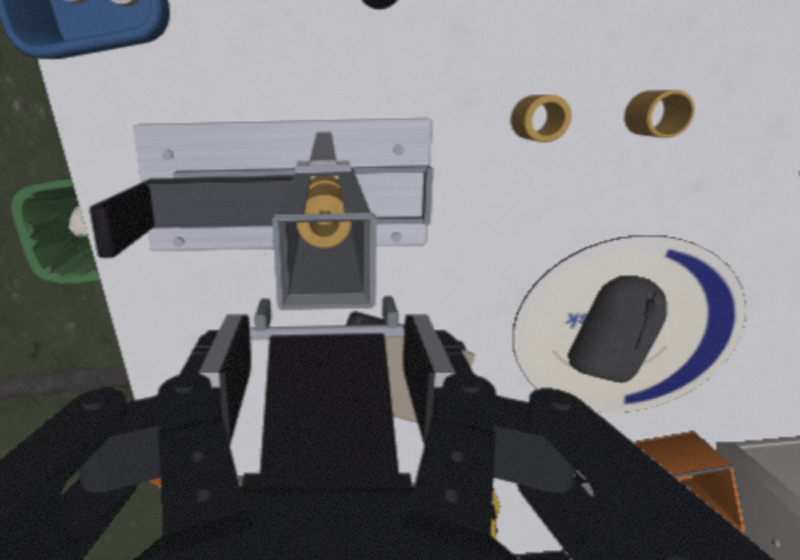

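Emit:
{"fn": "apply_moves", "kwargs": {"steps": [{"dx":0,"dy":0.03,"dz":0,"wx":0,"wy":0,"wz":0,"fingers":-0.2},{"dx":0.01,"dy":0.04,"dz":0,"wx":0,"wy":0,"wz":0,"fingers":-0.2},{"dx":0.017,"dy":0.04,"dz":0.02,"wx":0,"wy":0,"wz":0,"fingers":-0.2},{"dx":0.017,"dy":0.04,"dz":0.03,"wx":0,"wy":0,"wz":0,"fingers":-0.2},{"dx":0.018,"dy":0.012,"dz":0.035,"wx":0,"wy":0,"wz":0,"fingers":-0.2},{"dx":0,"dy":0,"dz":0.035,"wx":0,"wy":0,"wz":0,"fingers":-0.2},{"dx":0,"dy":0,"dz":0.03,"wx":0,"wy":0,"wz":0,"fingers":-0.2},{"dx":0,"dy":0,"dz":0,"wx":0,"wy":0,"wz":0,"fingers":-0.2}]}}

```text
t: 23.6
tcp_pos: [533.6, 259.3, 78.7]
tool_rot: [[-0.993, 0.114, -0.011], [0.114, 0.994, -0.007], [0.011, -0.008, -1.0]]
ft_force: [-0.1, -0.0, 0.1]
finger_gap: 51.2
```

Emit:
{"fn": "apply_moves", "kwargs": {"steps": [{"dx":0,"dy":0,"dz":0,"wx":0,"wy":0,"wz":0,"fingers":-0.2},{"dx":0,"dy":0,"dz":0,"wx":0,"wy":0,"wz":0,"fingers":-0.2}]}}

```text
t: 23.8
tcp_pos: [540.6, 261.9, 86.5]
tool_rot: [[-0.993, 0.115, 0.003], [0.115, 0.993, 0.001], [-0.003, 0.002, -1.0]]
ft_force: [0.4, -0.8, 0.1]
finger_gap: 51.1
```

```bash
python3 - <<'E'
from h import *
w=ctrl.get_image("wrist"); save(w,"w20.png")
cv2.imwrite("pics/o20.png",ortho(w,500,580,230,310,30,5))
go(541,264.7,12,83.4)
E
```

```text
t 23.85 tcp [541.  262.1  86.9] jaw 83.38 gap 51.3 F [-0.8 -0.3 -0.1] -> wz -0.0 d(mm) [ 0.5  2.4 74.9] tilt [3.5 2. ]
```

View pics/w20.png

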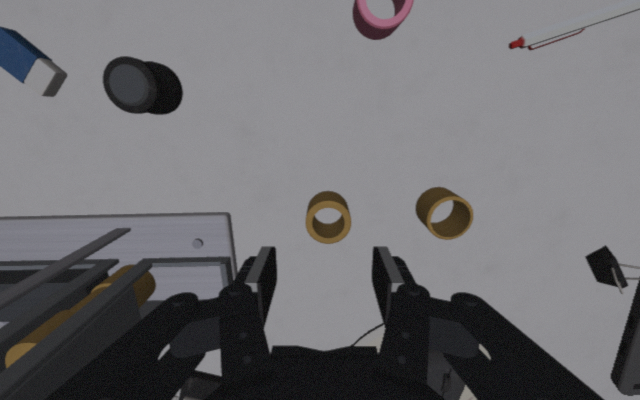

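View pics/o20.png

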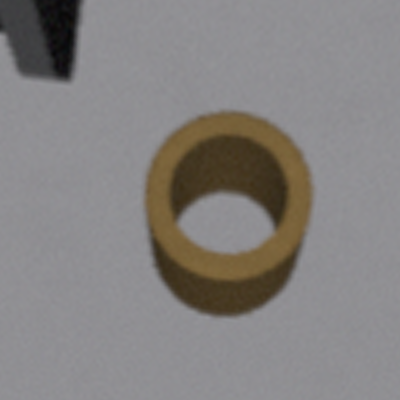

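Emit:
{"fn": "apply_moves", "kwargs": {"steps": [{"dx":0.0,"dy":0.0022,"dz":0.02,"wx":0,"wy":0,"wz":0,"fingers":-0.2},{"dx":0,"dy":0,"dz":0.03,"wx":0,"wy":0,"wz":0,"fingers":-0.2},{"dx":0,"dy":0,"dz":0.025,"wx":0,"wy":0,"wz":0,"fingers":-0.2},{"dx":0,"dy":0,"dz":0,"wx":0,"wy":0,"wz":0,"fingers":-0.2},{"dx":0,"dy":0,"dz":0,"wx":0,"wy":0,"wz":0,"fingers":-0.2},{"dx":0,"dy":0,"dz":0,"wx":0,"wy":0,"wz":0,"fingers":-0.2}]}}

```text
t: 24.45
tcp_pos: [541.4, 264.7, 12.2]
tool_rot: [[-0.993, 0.115, 0.004], [0.115, 0.993, 0.002], [-0.004, 0.003, -1.0]]
ft_force: [0.1, 0.3, 1.2]
finger_gap: 51.3
```

```bash
python3 - <<'E'
from h import *
go(541,264.2,12,83.4)
E
```

```text
t 24.45 tcp [541.4 264.7  12.2] jaw 83.41 gap 51.3 F [0.1 0.3 1.2] -> wz 0.0 d(mm) [ 0.4 -0.5  0.2] tilt [3.9 2.2]
```

Emit:
{"fn": "apply_moves", "kwargs": {"steps": [{"dx":0,"dy":0,"dz":0,"wx":0,"wy":0,"wz":0,"fingers":1},{"dx":0,"dy":0,"dz":0,"wx":0,"wy":0,"wz":0,"fingers":1},{"dx":0,"dy":0,"dz":0,"wx":0,"wy":0,"wz":0,"fingers":1},{"dx":0,"dy":0,"dz":0,"wx":0,"wy":0,"wz":0,"fingers":1},{"dx":0,"dy":0,"dz":-0.03,"wx":0,"wy":0,"wz":0,"fingers":1},{"dx":0,"dy":0,"dz":-0.04,"wx":0,"wy":0,"wz":0,"fingers":1},{"dx":0,"dy":0,"dz":-0.04,"wx":0,"wy":0,"wz":0,"fingers":1},{"dx":0,"dy":0,"dz":-0.04,"wx":0,"wy":0,"wz":0,"fingers":1}]}}

```text
t: 25.25
tcp_pos: [538.9, 263.5, 161.3]
tool_rot: [[-0.993, 0.115, -0.0], [0.115, 0.993, -0.0], [0.0, -0.0, -1.0]]
ft_force: [0.2, 0.8, 0.0]
finger_gap: 32.5
```

Emit:
{"fn": "apply_moves", "kwargs": {"steps": [{"dx":-0.005,"dy":-0.01,"dz":-0.04,"wx":0,"wy":0,"wz":0,"fingers":1},{"dx":-0.01,"dy":-0.02,"dz":-0.035,"wx":0,"wy":0,"wz":0,"fingers":1},{"dx":-0.01,"dy":-0.03,"dz":0,"wx":0,"wy":0,"wz":0,"fingers":1},{"dx":-0.015,"dy":-0.04,"dz":0,"wx":0,"wy":0,"wz":0,"fingers":1},{"dx":-0.015,"dy":-0.04,"dz":0,"wx":0,"wy":0,"wz":0,"fingers":1},{"dx":-0.005,"dy":-0.023,"dz":0,"wx":0,"wy":0,"wz":0,"fingers":1},{"dx":0,"dy":0,"dz":0.015,"wx":0,"wy":0,"wz":0,"fingers":1},{"dx":0,"dy":0,"dz":0.015,"wx":0,"wy":0,"wz":0,"fingers":1}]}}

```text
t: 26.05
tcp_pos: [580.4, 94.8, 204.5]
tool_rot: [[-0.993, 0.116, 0.001], [0.116, 0.993, 0.001], [-0.001, 0.001, -1.0]]
ft_force: [0.3, 0.2, -0.6]
finger_gap: 32.6
```

Emit:
{"fn": "apply_moves", "kwargs": {"steps": [{"dx":0,"dy":0,"dz":0.015,"wx":0,"wy":0,"wz":0,"fingers":1},{"dx":0,"dy":0,"dz":0,"wx":0,"wy":0,"wz":0,"fingers":1},{"dx":0,"dy":0,"dz":0,"wx":0,"wy":0,"wz":0,"fingers":1},{"dx":0,"dy":0,"dz":0,"wx":0,"wy":0,"wz":0,"fingers":1}]}}

```text
t: 26.45
tcp_pos: [580.6, 96.1, 190.1]
tool_rot: [[-0.994, 0.113, 0.001], [0.113, 0.994, 0.0], [-0.001, 0.0, -1.0]]
ft_force: [1.1, -0.1, -0.6]
finger_gap: 32.5
```

```bash
python3 - <<'E'
from h import *
go(581.8,95.8,173,83.4)
w=ctrl.get_image("wrist"); save(w,"w21.png",(220,150,420,300),4)
E
```

```text
t 26.45 tcp [580.6  96.1 190.1] jaw 83.52 gap 32.5 F [ 1.1 -0.1 -0.6] -> wz 0.002 d(mm) [-1.2 -0.2 17.1] tilt [0.7 0.3]
```

View pics/w21.png

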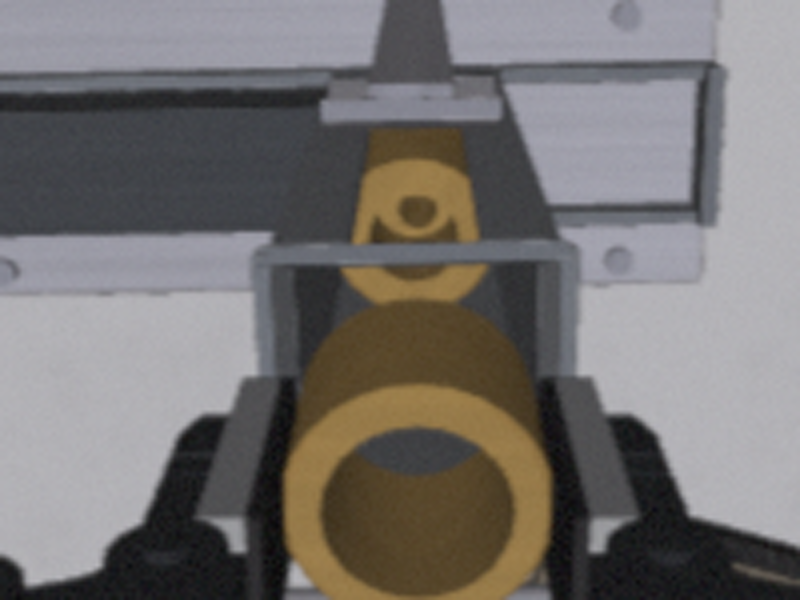

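Emit:
{"fn": "apply_moves", "kwargs": {"steps": [{"dx":-0.0011,"dy":0.0007,"dz":0,"wx":0,"wy":0,"wz":0,"fingers":1},{"dx":0,"dy":0,"dz":0.006,"wx":0,"wy":0,"wz":0,"fingers":1},{"dx":0,"dy":0,"dz":0.006,"wx":0,"wy":0,"wz":0,"fingers":1},{"dx":0,"dy":0,"dz":0.004,"wx":0,"wy":0,"wz":0,"fingers":1},{"dx":0,"dy":0,"dz":0,"wx":0,"wy":0,"wz":0,"fingers":1},{"dx":0,"dy":0,"dz":0,"wx":0,"wy":0,"wz":0,"fingers":1},{"dx":0,"dy":0,"dz":0,"wx":0,"wy":0,"wz":0,"fingers":1}]}}

```text
t: 27.2
tcp_pos: [581.4, 95.6, 173.8]
tool_rot: [[-0.993, 0.115, -0.0], [0.115, 0.993, -0.0], [0.0, -0.0, -1.0]]
ft_force: [-0.1, -0.4, -0.7]
finger_gap: 32.2
```

```bash
python3 - <<'E'
from h import *
go(581.8,95.8,173,83.4)
w=ctrl.get_image("wrist"); save(w,"w22.png",(220,150,420,300),4)
E
```

```text
t 27.2 tcp [581.4  95.6 173.8] jaw 83.42 gap 32.2 F [-0.1 -0.4 -0.7] -> wz 0.0 d(mm) [-0.3  0.3  0.8] tilt [-0.1 -0. ]
```

View pics/w22.png

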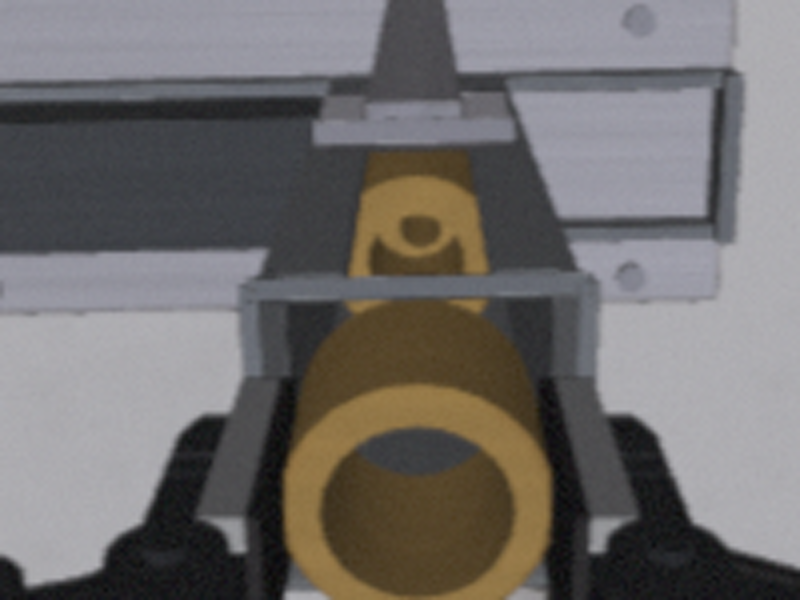

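Centred, no contact force. Releasing.

Emit:
{"fn": "apply_moves", "kwargs": {"steps": [{"dx":0,"dy":0,"dz":0.0005,"wx":0,"wy":0,"wz":0,"fingers":1},{"dx":0,"dy":0,"dz":0,"wx":0,"wy":0,"wz":0,"fingers":1},{"dx":0,"dy":0,"dz":0,"wx":0,"wy":0,"wz":0,"fingers":-0.2},{"dx":0,"dy":0,"dz":0,"wx":0,"wy":0,"wz":0,"fingers":-0.2},{"dx":0,"dy":0,"dz":0,"wx":0,"wy":0,"wz":0,"fingers":-0.2},{"dx":0,"dy":0,"dz":-0.03,"wx":0,"wy":0,"wz":0,"fingers":-0.2},{"dx":0,"dy":0,"dz":-0.03,"wx":0,"wy":0,"wz":0,"fingers":-0.2},{"dx":0,"dy":0,"dz":0,"wx":0,"wy":0,"wz":0,"fingers":-0.2}]}}

```text
t: 28.05
tcp_pos: [585.0, 96.0, 238.5]
tool_rot: [[-0.993, 0.115, 0.01], [0.115, 0.993, 0.003], [-0.009, 0.004, -1.0]]
ft_force: [1.1, 0.8, 0.9]
finger_gap: 51.7
```

```bash
python3 - <<'E'
from h import *
w=ctrl.get_image("wrist"); save(w,"w23.png",(120,50,620,400),1.6)
go(548,352,86,83.4)
E
```

```text
t 28.1 tcp [583.6  95.8 236.3] jaw 83.42 gap 51.4 F [-1.1 -0.2  0.3] -> wz 0.0 d(mm) [ 65.6 250.  150.5] tilt [5.9 1.7]
```

View pics/w23.png

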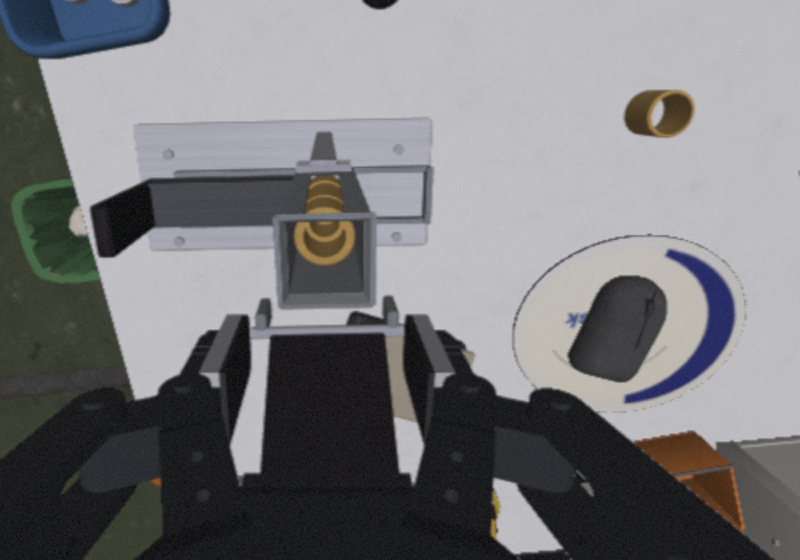

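Four are in. The last one is E (29 mm).

Emit:
{"fn": "apply_moves", "kwargs": {"steps": [{"dx":0,"dy":0.03,"dz":0,"wx":0,"wy":0,"wz":0,"fingers":-0.2},{"dx":0.01,"dy":0.04,"dz":0,"wx":0,"wy":0,"wz":0,"fingers":-0.2},{"dx":0.015,"dy":0.04,"dz":0,"wx":0,"wy":0,"wz":0,"fingers":-0.2},{"dx":0.015,"dy":0.045,"dz":0.02,"wx":0,"wy":0,"wz":0,"fingers":-0.2},{"dx":0.015,"dy":0.045,"dz":0.03,"wx":0,"wy":0,"wz":0,"fingers":-0.2},{"dx":0.01,"dy":0.045,"dz":0.035,"wx":0,"wy":0,"wz":0,"fingers":-0.2},{"dx":0,"dy":0.005,"dz":0.035,"wx":0,"wy":0,"wz":0,"fingers":-0.2},{"dx":0,"dy":0,"dz":0.03,"wx":0,"wy":0,"wz":0,"fingers":-0.2}]}}

```text
t: 28.9
tcp_pos: [544.6, 342.0, 88.7]
tool_rot: [[-0.994, 0.109, -0.003], [0.109, 0.994, -0.0], [0.003, -0.0, -1.0]]
ft_force: [0.3, -1.0, 0.1]
finger_gap: 51.4
```

Emit:
{"fn": "apply_moves", "kwargs": {"steps": [{"dx":0,"dy":0,"dz":0,"wx":0,"wy":0,"wz":0,"fingers":-0.2},{"dx":0,"dy":0,"dz":0,"wx":0,"wy":0,"wz":0,"fingers":-0.2},{"dx":0,"dy":0,"dz":0,"wx":0,"wy":0,"wz":0,"fingers":-0.2}]}}

```text
t: 29.2
tcp_pos: [549.1, 338.7, 93.7]
tool_rot: [[-0.993, 0.116, 0.003], [0.116, 0.993, 0.001], [-0.003, 0.002, -1.0]]
ft_force: [-0.4, 0.3, 0.1]
finger_gap: 51.3
```

```bash
python3 - <<'E'
from h import *
w=ctrl.get_image("wrist"); save(w,"w24.png")
cv2.imwrite("pics/o24.png",ortho(w,500,580,310,390,30,5))
go(548,352,12,83.4)
E
```

```text
t 29.25 tcp [549.4 338.9  94.3] jaw 83.35 gap 51.1 F [-0.1  0.3 -0.1] -> wz -0.001 d(mm) [ 3.2 12.6 82.3] tilt [3.5 2.2]
```

View pics/w24.png

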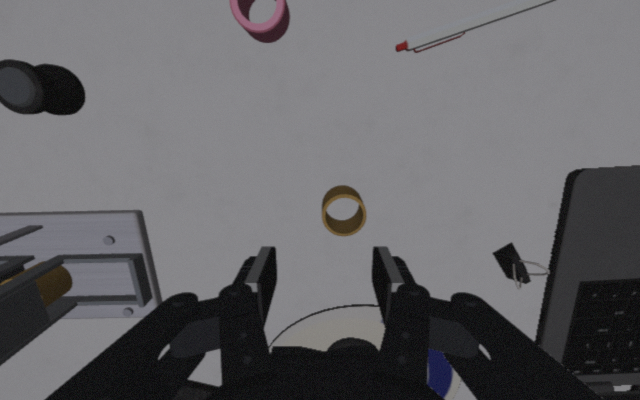

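View pics/o24.png

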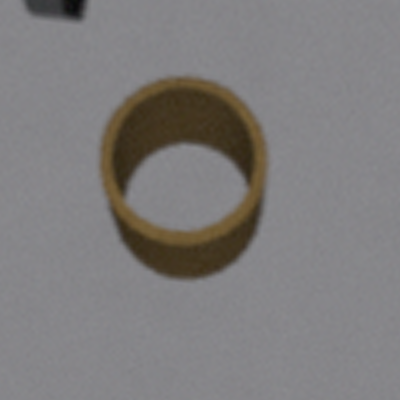

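Emit:
{"fn": "apply_moves", "kwargs": {"steps": [{"dx":0.003,"dy":0.0136,"dz":0.0,"wx":0,"wy":0,"wz":0,"fingers":-0.2},{"dx":0,"dy":0,"dz":0.03,"wx":0,"wy":0,"wz":0,"fingers":-0.2},{"dx":0,"dy":0,"dz":0.03,"wx":0,"wy":0,"wz":0,"fingers":-0.2},{"dx":0,"dy":0,"dz":0.022,"wx":0,"wy":0,"wz":0,"fingers":-0.2},{"dx":0,"dy":0,"dz":0,"wx":0,"wy":0,"wz":0,"fingers":-0.2},{"dx":0,"dy":0,"dz":0,"wx":0,"wy":0,"wz":0,"fingers":-0.2},{"dx":0,"dy":0,"dz":0,"wx":0,"wy":0,"wz":0,"fingers":-0.2}]}}

```text
t: 29.95
tcp_pos: [547.8, 354.1, 12.2]
tool_rot: [[-0.993, 0.114, 0.003], [0.114, 0.993, 0.003], [-0.003, 0.003, -1.0]]
ft_force: [0.5, 0.4, 0.4]
finger_gap: 51.2
```

```bash
python3 - <<'E'
from h import *
go(547.8,353.2,12,83.4)
w=ctrl.get_image("wrist"); save(w,"w25.png",(160,100,480,400),2)
E
```

```text
t 29.95 tcp [547.8 354.1  12.2] jaw 83.43 gap 51.2 F [0.5 0.4 0.4] -> wz 0.001 d(mm) [-0.1 -0.9  0.2] tilt [3.4 2.7]
```

View pics/w25.png

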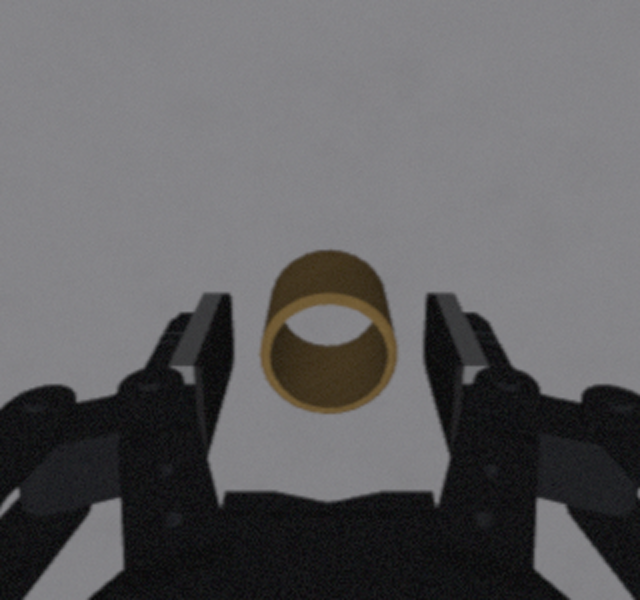

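Emit:
{"fn": "apply_moves", "kwargs": {"steps": [{"dx":0,"dy":0,"dz":0,"wx":0,"wy":0,"wz":0,"fingers":1},{"dx":0,"dy":0,"dz":0,"wx":0,"wy":0,"wz":0,"fingers":1},{"dx":0,"dy":0,"dz":0,"wx":0,"wy":0,"wz":0,"fingers":1},{"dx":0,"dy":0,"dz":0,"wx":0,"wy":0,"wz":0,"fingers":1},{"dx":0,"dy":0,"dz":-0.03,"wx":0,"wy":0,"wz":0,"fingers":1},{"dx":0,"dy":0,"dz":-0.04,"wx":0,"wy":0,"wz":0,"fingers":1},{"dx":0,"dy":0,"dz":-0.04,"wx":0,"wy":0,"wz":0,"fingers":1},{"dx":0,"dy":0,"dz":-0.04,"wx":0,"wy":0,"wz":0,"fingers":1}]}}

```text
t: 30.8
tcp_pos: [545.5, 352.1, 160.9]
tool_rot: [[-0.993, 0.115, -0.001], [0.115, 0.993, -0.001], [0.001, -0.001, -1.0]]
ft_force: [1.1, 0.9, -1.6]
finger_gap: 32.6
```

Emit:
{"fn": "apply_moves", "kwargs": {"steps": [{"dx":0,"dy":-0.01,"dz":-0.04,"wx":0,"wy":0,"wz":0,"fingers":1},{"dx":-0.005,"dy":-0.03,"dz":-0.035,"wx":0,"wy":0,"wz":0,"fingers":1},{"dx":-0.01,"dy":-0.04,"dz":0,"wx":0,"wy":0,"wz":0,"fingers":1},{"dx":-0.01,"dy":-0.04,"dz":0,"wx":0,"wy":0,"wz":0,"fingers":1},{"dx":-0.01,"dy":-0.04,"dz":0,"wx":0,"wy":0,"wz":0,"fingers":1},{"dx":-0.014,"dy":-0.04,"dz":0,"wx":0,"wy":0,"wz":0,"fingers":1},{"dx":-0.014,"dy":-0.04,"dz":0,"wx":0,"wy":0,"wz":0,"fingers":1},{"dx":0,"dy":-0.0126,"dz":0,"wx":0,"wy":0,"wz":0,"fingers":1}]}}

```text
t: 31.6
tcp_pos: [580.6, 86.4, 235.0]
tool_rot: [[-0.992, 0.124, 0.001], [0.124, 0.992, -0.004], [-0.001, -0.004, -1.0]]
ft_force: [-0.1, -0.7, -0.4]
finger_gap: 32.6
```

Emit:
{"fn": "apply_moves", "kwargs": {"steps": [{"dx":0,"dy":0,"dz":0.01,"wx":0,"wy":0,"wz":0,"fingers":1},{"dx":0,"dy":0,"dz":0.02,"wx":0,"wy":0,"wz":0,"fingers":1},{"dx":0,"dy":0,"dz":0.015,"wx":0,"wy":0,"wz":0,"fingers":1},{"dx":0,"dy":0,"dz":0,"wx":0,"wy":0,"wz":0,"fingers":1},{"dx":0,"dy":0,"dz":0,"wx":0,"wy":0,"wz":0,"fingers":1},{"dx":0,"dy":0,"dz":0,"wx":0,"wy":0,"wz":0,"fingers":1}]}}

```text
t: 32.2
tcp_pos: [580.2, 95.4, 190.5]
tool_rot: [[-0.994, 0.113, 0.001], [0.113, 0.994, 0.0], [-0.001, 0.001, -1.0]]
ft_force: [-0.3, 0.3, -0.5]
finger_gap: 32.4
```

```bash
python3 - <<'E'
from h import *
go(581.6,95.8,173.5,83.4)
w=ctrl.get_image("wrist"); save(w,"w26.png",(220,150,420,300),4)
E
```

```text
t 32.2 tcp [580.2  95.4 190.5] jaw 83.5 gap 32.4 F [-0.3  0.3 -0.5] -> wz 0.002 d(mm) [-1.3  0.5 17. ] tilt [1.1 0.4]
```

View pics/w26.png

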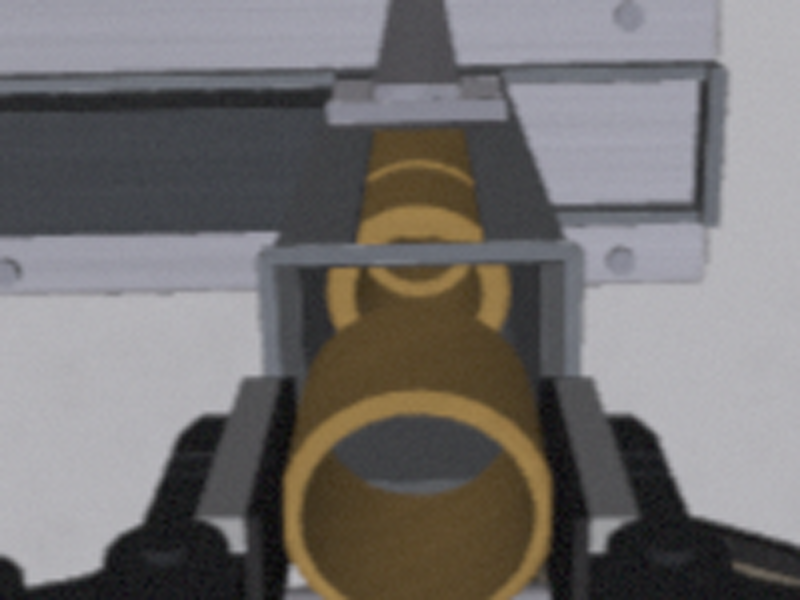

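Emit:
{"fn": "apply_moves", "kwargs": {"steps": [{"dx":0,"dy":0.0012,"dz":0,"wx":0,"wy":0,"wz":0,"fingers":1},{"dx":0,"dy":0,"dz":0.006,"wx":0,"wy":0,"wz":0,"fingers":1},{"dx":0,"dy":0,"dz":0.006,"wx":0,"wy":0,"wz":0,"fingers":1},{"dx":0,"dy":0,"dz":0.004,"wx":0,"wy":0,"wz":0,"fingers":1},{"dx":0,"dy":0,"dz":0,"wx":0,"wy":0,"wz":0,"fingers":1},{"dx":0,"dy":0,"dz":0,"wx":0,"wy":0,"wz":0,"fingers":1},{"dx":0,"dy":0,"dz":0,"wx":0,"wy":0,"wz":0,"fingers":1}]}}

```text
t: 32.95
tcp_pos: [579.8, 95.6, 173.9]
tool_rot: [[-0.993, 0.115, -0.0], [0.115, 0.993, -0.0], [0.0, -0.0, -1.0]]
ft_force: [-0.2, -0.3, -0.6]
finger_gap: 32.7
```

```bash
python3 - <<'E'
from h import *
go(581.6,95.8,173,83.4)
w=ctrl.get_image("wrist"); save(w,"w27.png",(220,150,420,300),4)
E
```

```text
t 32.95 tcp [579.8  95.6 173.9] jaw 83.42 gap 32.7 F [-0.2 -0.3 -0.6] -> wz 0.0 d(mm) [-1.8  0.4  0.9] tilt [-0.3 -0. ]
```

View pics/w27.png

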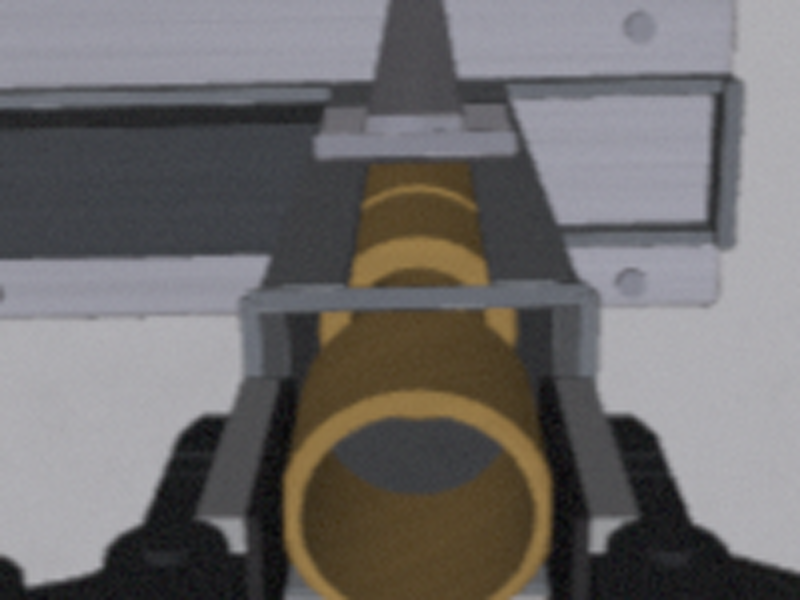

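Emit:
{"fn": "apply_moves", "kwargs": {"steps": [{"dx":-0.0006,"dy":0,"dz":0.0005,"wx":0,"wy":0,"wz":0,"fingers":1},{"dx":0,"dy":0,"dz":0,"wx":0,"wy":0,"wz":0,"fingers":1},{"dx":0,"dy":0,"dz":0,"wx":0,"wy":0,"wz":0,"fingers":-0.2},{"dx":0,"dy":0,"dz":0,"wx":0,"wy":0,"wz":0,"fingers":-0.2},{"dx":0,"dy":0,"dz":0,"wx":0,"wy":0,"wz":0,"fingers":-0.2},{"dx":0,"dy":0,"dz":-0.03,"wx":0,"wy":0,"wz":0,"fingers":-0.2},{"dx":0,"dy":0,"dz":-0.03,"wx":0,"wy":0,"wz":0,"fingers":-0.2},{"dx":0,"dy":0,"dz":0,"wx":0,"wy":0,"wz":0,"fingers":-0.2}]}}

```text
t: 33.8
tcp_pos: [584.1, 96.0, 238.6]
tool_rot: [[-0.993, 0.115, 0.01], [0.115, 0.993, 0.003], [-0.009, 0.004, -1.0]]
ft_force: [-0.3, -0.9, 0.4]
finger_gap: 51.3
```

```bash
python3 - <<'E'
from h import *
w=ctrl.get_image("wrist"); save(w,"w28.png",(120,50,620,400),1.6)
s=ctrl.get_image("scene"); save(s,"s28.png",(320,100,440,240),4)
for n in ("cover_edge","cover_hinge"): print([(np.array(r["at"]),r["p"]) for r in ctrl.spot_point(n,s)[:2]])
go(548,352,86,83.4)
E
```

```text
[(array([661. ,  84.8, 236.5]), 0.79)]
[(array([616.5,  90.7, 177.4]), 0.58)]
t 34.0 tcp [579.7  95.5 232.4] jaw 83.43 gap 51.3 F [-0.4 -0.8 -0.3] -> wz 0.0 d(mm) [ 60.7 251.3 146.4] tilt [-1.8 -0.4]
```

View pics/w28.png

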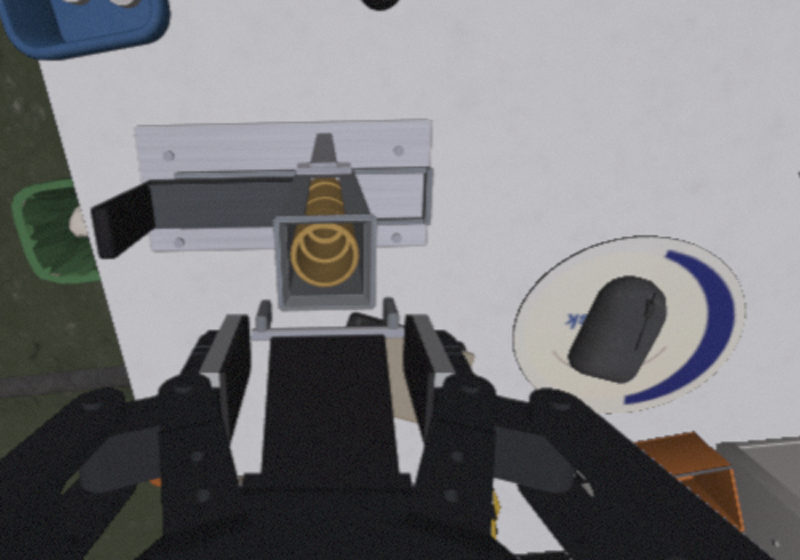

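View pics/s28.png

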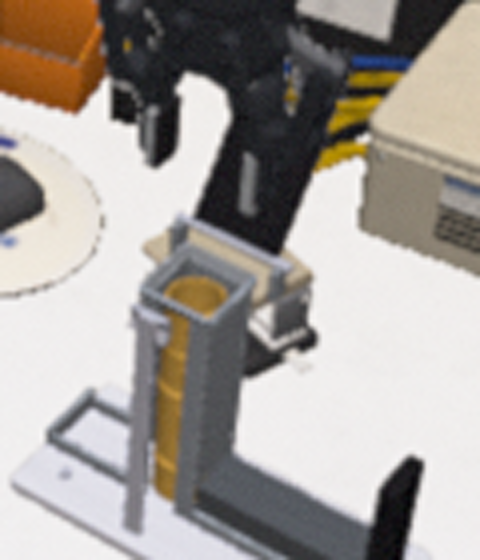

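All five are stacked in order. Next is the cover, so I'll check what stands behind it first.

```bash
python3 - <<'E'
from h import *
t=ctrl.get_image("top"); W=cloud(t)
s=ctrl.get_image("scene"); W2=cloud(s)
for A in (W,W2):
  for x in range(620,820,20):
    row=[]
    for y in range(20,200,20):
        m=(abs(A[:,:,0]-x)<10)&(abs(A[:,:,1]-y)<10); row.append(int(np.nanmax(A[:,:,2][m])) if m.any() else -1)
    print(x,row)
E
```

```text
620 [-1, 17, 588, 586, 578, 575, 568, 20, 24]
640 [-1, 3, -1, -1, 2, 5, 9, 11, 7]
660 [-1, -2, -1, 2, -1, 3, 6, 4, 7]
680 [-1, -1, -1, -1, -1, -1, 5, 5, 5]
700 [-1, -1, -1, -1, -1, 61, 60, 60, 57]
720 [-1, -1, -1, -1, 61, 62, 62, 62, 60]
740 [-1, -1, -1, -1, 60, 64, 62, 64, 61]
760 [-1, -1, -1, -1, 58, 61, 61, 63, 63]
780 [-1, -1, -1, -1, 4, 2, 59, 60, 58]
800 [-1, -1, -1, -1, 1, 5, 5, 3, 5]
620 [14, 13, 205, 204, 201, 196, 172, 23, 25]
640 [4, 3, 232, 251, 225, 226, -729, 13, 12]
660 [3, 4, 237, 248, 3, -738, -734, 0, 5]
680 [3, 4, 4, 3, 5, -1, -1, -1, 4]
700 [3, 4, 5, 4, 15, 58, -1, -1, -1]
720 [3, 3, 3, 17, 51, 60, 59, -1, 60]
740 [4, 4, 4, 14, 60, 60, 60, 61, 58]
760 [7, 4, 2, 3, 59, 58, -1, -1, -1]
780 [4, 4, 4, 5, 3, -1, -1, -1, -1]
800 [3, 4, 5, 4, 4, 5, -1, -1, -1]
```

Emit:
{"fn": "apply_moves", "kwargs": {"steps": [{"dx":0,"dy":0,"dz":-0.03,"wx":0,"wy":0,"wz":0,"fingers":1},{"dx":0,"dy":0,"dz":-0.04,"wx":0,"wy":0,"wz":0,"fingers":1},{"dx":-0.02,"dy":0,"dz":-0.01,"wx":0,"wy":0,"wz":0,"fingers":1},{"dx":-0.035,"dy":0,"dz":0,"wx":0,"wy":0,"wz":0,"fingers":1},{"dx":-0.035,"dy":0,"dz":0,"wx":0,"wy":0,"wz":0,"fingers":1},{"dx":-0.035,"dy":0,"dz":0,"wx":0,"wy":0,"wz":0,"fingers":1},{"dx":0,"dy":0,"dz":0,"wx":0,"wy":0,"wz":0,"fingers":1},{"dx":0,"dy":0,"dz":0,"wx":0,"wy":0,"wz":0,"fingers":1}]}}

```text
t: 34.9
tcp_pos: [704.2, 80.9, 311.0]
tool_rot: [[-0.993, 0.115, -0.004], [0.115, 0.993, -0.001], [0.004, -0.002, -1.0]]
ft_force: [0.1, 1.1, -0.4]
finger_gap: 0.0
```

```bash
python3 - <<'E'
from h import *
s=ctrl.get_image("scene"); save(s,"s29.png",(280,60,480,240),4)
w=ctrl.get_image("wrist"); save(w,"w29.png")
go(702,82,215,83.4)
E
```

```text
t 35.0 tcp [703.7  81.5 312.6] jaw 83.44 gap -0.1 F [-0.5 -0.1 -0.2] -> wz 0.001 d(mm) [ 1.5  0.3 97.6] tilt [-2.   0.1]
```

View pics/s29.png

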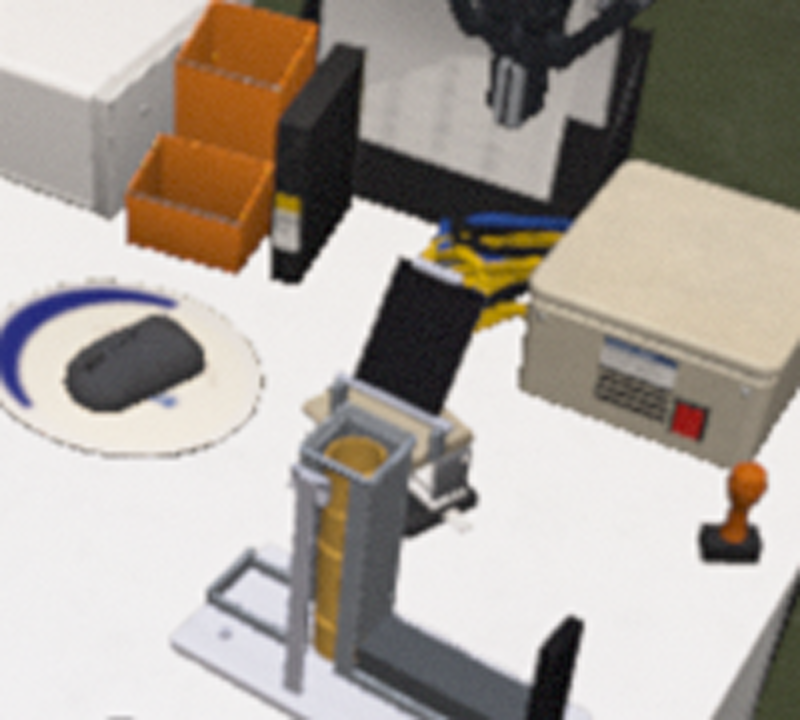

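View pics/w29.png

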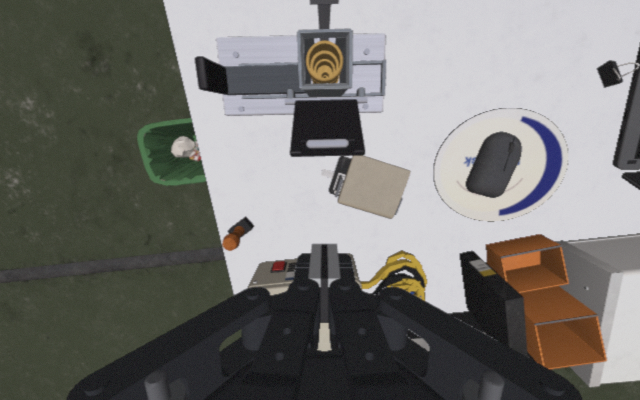

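Emit:
{"fn": "apply_moves", "kwargs": {"steps": [{"dx":0,"dy":0,"dz":0.03,"wx":0,"wy":0,"wz":0,"fingers":1},{"dx":0,"dy":0,"dz":0.035,"wx":0,"wy":0,"wz":0,"fingers":1},{"dx":0,"dy":0,"dz":0.035,"wx":0,"wy":0,"wz":0,"fingers":1},{"dx":0,"dy":0,"dz":0,"wx":0,"wy":0,"wz":0,"fingers":1},{"dx":0.01,"dy":0,"dz":0,"wx":0,"wy":0,"wz":0,"fingers":1},{"dx":0.01,"dy":0,"dz":0,"wx":0,"wy":0,"wz":0,"fingers":1},{"dx":0,"dy":0,"dz":0,"wx":0,"wy":0,"wz":0,"fingers":1}]}}

```text
t: 35.7
tcp_pos: [684.8, 84.3, 216.7]
tool_rot: [[-0.993, 0.114, 0.004], [0.114, 0.994, 0.002], [-0.003, 0.002, -1.0]]
ft_force: [0.1, 0.4, 0.5]
finger_gap: 0.1
```

```bash
python3 - <<'E'
from h import *
s=ctrl.get_image("scene"); save(s,"s30.png",(300,80,460,220),5)
w=ctrl.get_image("wrist"); save(w,"w30.png")
go(681,82,215,83.4)
E
```

```text
t 35.8 tcp [685.6  83.9 216. ] jaw 83.45 gap -0.1 F [ 0.3  0.9 -0.4] -> wz 0.001 d(mm) [ 4.3 -2.4  1. ] tilt [3.9 1.2]
```

View pics/s30.png

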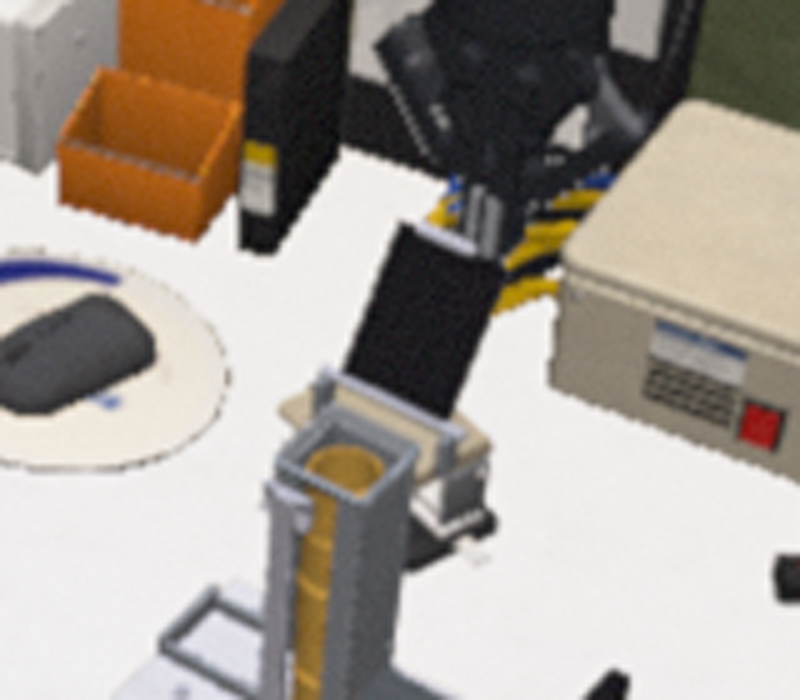

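View pics/w30.png

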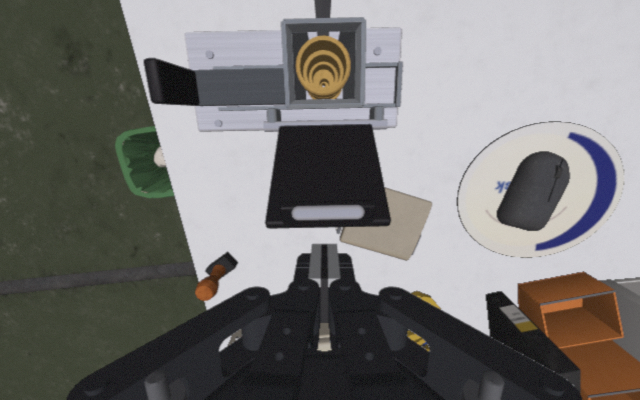

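Emit:
{"fn": "apply_moves", "kwargs": {"steps": [{"dx":0.007,"dy":0.001,"dz":0,"wx":0,"wy":0,"wz":0,"fingers":1},{"dx":0.007,"dy":0,"dz":0,"wx":0,"wy":0,"wz":0,"fingers":1},{"dx":0.007,"dy":0,"dz":0,"wx":0,"wy":0,"wz":0,"fingers":1},{"dx":0.007,"dy":0,"dz":0,"wx":0,"wy":0,"wz":0,"fingers":1},{"dx":0.007,"dy":0,"dz":0,"wx":0,"wy":0,"wz":0,"fingers":1},{"dx":0,"dy":0,"dz":0,"wx":0,"wy":0,"wz":0,"fingers":1}]}}

```text
t: 36.4
tcp_pos: [648.8, 88.9, 213.3]
tool_rot: [[-0.993, 0.114, -0.001], [0.114, 0.993, 0.0], [0.001, 0.0, -1.0]]
ft_force: [1.4, -0.3, -0.1]
finger_gap: 0.1
```

```bash
python3 - <<'E'
from h import *
s=ctrl.get_image("scene"); save(s,"s31.png",(300,80,460,220),5)
w=ctrl.get_image("wrist"); save(w,"w31.png")
go(629,90,216,83.4)
E
```

```text
t 36.5 tcp [649.6  88.7 213.1] jaw 83.44 gap -0.0 F [-0.4 -0.1 -0.5] -> wz 0.001 d(mm) [20.6 -1.1 -2.9] tilt [-0.9  0.1]
```

View pics/s31.png

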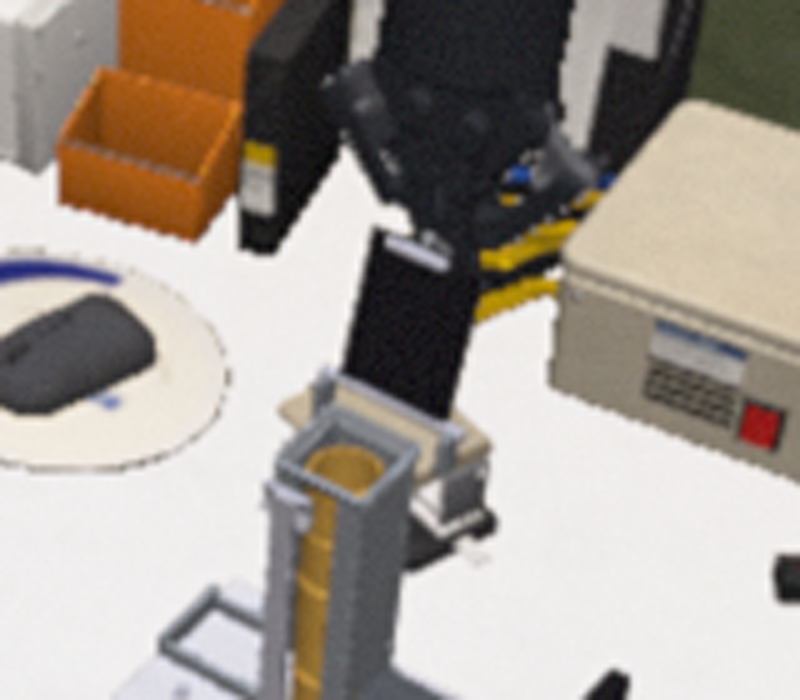

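View pics/w31.png

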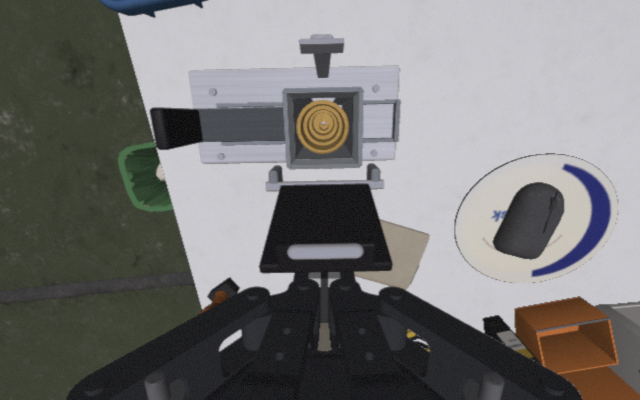

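Emit:
{"fn": "apply_moves", "kwargs": {"steps": [{"dx":0.007,"dy":0,"dz":0,"wx":0,"wy":0,"wz":0,"fingers":1},{"dx":0.007,"dy":0,"dz":0,"wx":0,"wy":0,"wz":0,"fingers":1},{"dx":0.007,"dy":0,"dz":0,"wx":0,"wy":0,"wz":0,"fingers":1},{"dx":0.007,"dy":0,"dz":-0.002,"wx":0,"wy":0,"wz":0,"fingers":1},{"dx":0.007,"dy":0,"dz":-0.002,"wx":0,"wy":0,"wz":0,"fingers":1},{"dx":0.007,"dy":0,"dz":0,"wx":0,"wy":0,"wz":0,"fingers":1},{"dx":0,"dy":0,"dz":0,"wx":0,"wy":0,"wz":0,"fingers":1}]}}

```text
t: 37.2
tcp_pos: [607.2, 93.7, 217.6]
tool_rot: [[-0.993, 0.114, -0.001], [0.114, 0.993, 0.001], [0.001, 0.0, -1.0]]
ft_force: [-0.0, 1.0, 0.7]
finger_gap: -0.0
```

```bash
python3 - <<'E'
from h import *
s=ctrl.get_image("scene"); save(s,"s32.png",(300,80,460,220),5)
w=ctrl.get_image("wrist"); save(w,"w32.png")
go(593.6,94.2,214.5,83.4)
E
```

```text
t 37.3 tcp [607.8  93.6 217.4] jaw 83.45 gap -0.1 F [-0.   0.1  0.2] -> wz 0.001 d(mm) [14.1 -1.1  2.9] tilt [-1.   0.3]
```

View pics/s32.png

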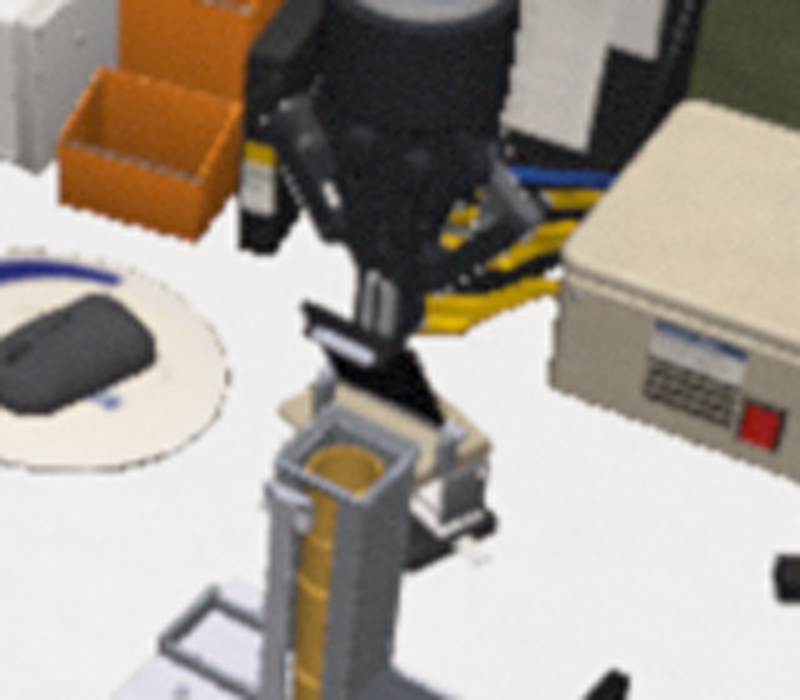

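View pics/w32.png

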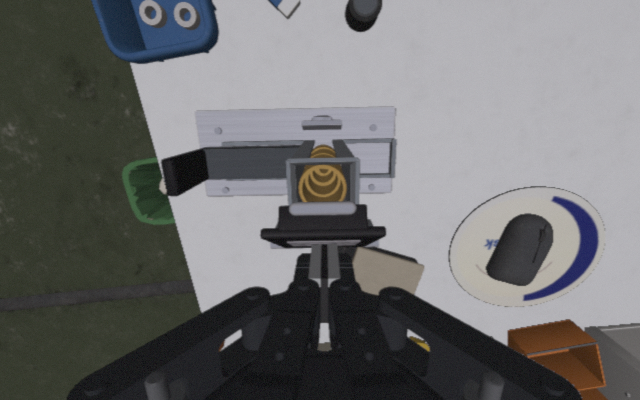

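Emit:
{"fn": "apply_moves", "kwargs": {"steps": [{"dx":0.007,"dy":0,"dz":0.001,"wx":0,"wy":0,"wz":0,"fingers":1},{"dx":0.007,"dy":0,"dz":0.002,"wx":0,"wy":0,"wz":0,"fingers":1},{"dx":0.005,"dy":0,"dz":0.005,"wx":0,"wy":0,"wz":0,"fingers":1},{"dx":0.004,"dy":0,"dz":0.005,"wx":0,"wy":0,"wz":0,"fingers":1},{"dx":0.002,"dy":0,"dz":0.006,"wx":0,"wy":0,"wz":0,"fingers":1},{"dx":0,"dy":0,"dz":0.005,"wx":0,"wy":0,"wz":0,"fingers":1},{"dx":0,"dy":0,"dz":0,"wx":0,"wy":0,"wz":0,"fingers":1}]}}

```text
t: 38.0
tcp_pos: [582.6, 96.4, 192.0]
tool_rot: [[-0.993, 0.114, -0.002], [0.114, 0.993, -0.0], [0.002, -0.001, -1.0]]
ft_force: [0.4, -0.0, 0.1]
finger_gap: -0.1
```

```bash
python3 - <<'E'
from h import *
s=ctrl.get_image("scene"); save(s,"s33.png",(300,80,460,220),5)
w=ctrl.get_image("wrist"); save(w,"w33.png")
go(581.7,95.6,180,83.4)
E
```

```text
t 38.1 tcp [583.4  96.3 192.8] jaw 83.43 gap 0.1 F [0.2 0.  0.1] -> wz 0.0 d(mm) [ 1.6 -0.8 12.8] tilt [-0.9 -0.2]
```

View pics/s33.png

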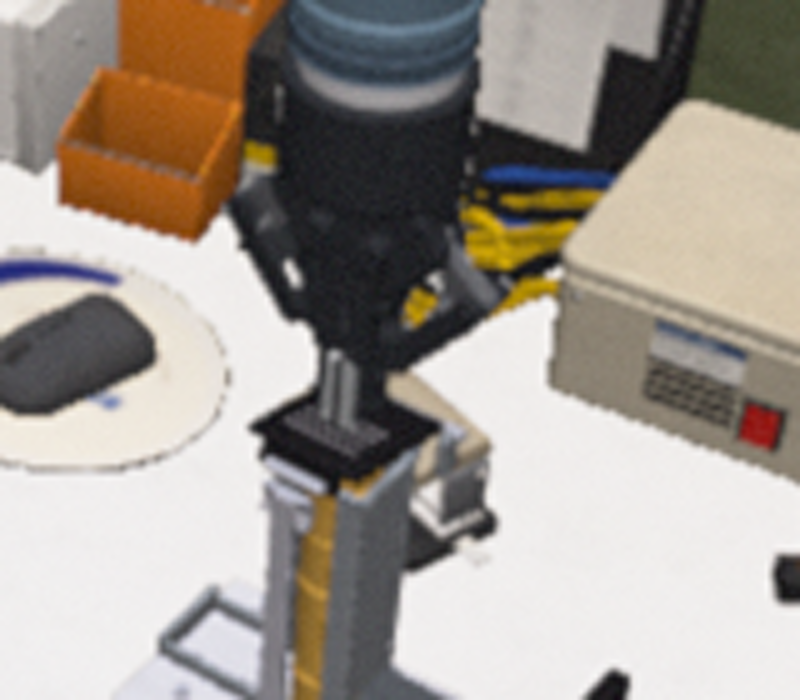

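View pics/w33.png

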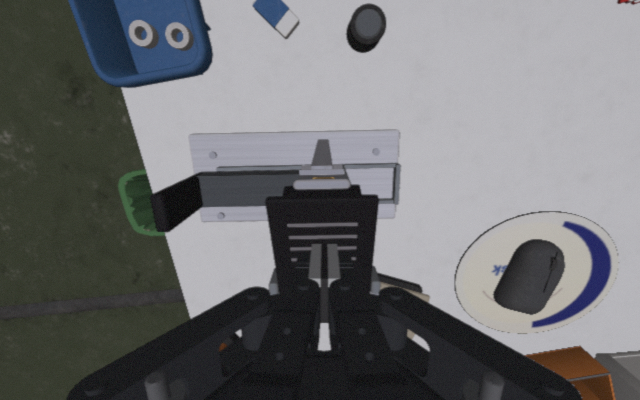

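Emit:
{"fn": "apply_moves", "kwargs": {"steps": [{"dx":0.002,"dy":0,"dz":0.004,"wx":0,"wy":0,"wz":0,"fingers":1},{"dx":0.002,"dy":0,"dz":0.004,"wx":0,"wy":0,"wz":0,"fingers":1},{"dx":0,"dy":0,"dz":0.003,"wx":0,"wy":0,"wz":0,"fingers":1},{"dx":0,"dy":0,"dz":0.002,"wx":0,"wy":0,"wz":0,"fingers":1},{"dx":0,"dy":0,"dz":0,"wx":0,"wy":0,"wz":0,"fingers":1},{"dx":0,"dy":0,"dz":0,"wx":0,"wy":0,"wz":0,"fingers":1}]}}

```text
t: 38.7
tcp_pos: [579.6, 96.7, 180.2]
tool_rot: [[-0.993, 0.115, 0.0], [0.115, 0.993, -0.0], [-0.0, -0.0, -1.0]]
ft_force: [1.4, 0.1, 1.6]
finger_gap: 0.1
```

Emit:
{"fn": "apply_moves", "kwargs": {"steps": [{"dx":0,"dy":0,"dz":0.001,"wx":0,"wy":0,"wz":0,"fingers":1},{"dx":0,"dy":0,"dz":0.001,"wx":0,"wy":0,"wz":0,"fingers":1},{"dx":0,"dy":0,"dz":0.001,"wx":0,"wy":0,"wz":0,"fingers":1},{"dx":0,"dy":0,"dz":0,"wx":0,"wy":0,"wz":0,"fingers":1},{"dx":0,"dy":0,"dz":0,"wx":0,"wy":0,"wz":0,"fingers":1}]}}

```text
t: 39.2
tcp_pos: [579.7, 96.7, 179.9]
tool_rot: [[-0.993, 0.115, -0.0], [0.115, 0.993, 0.001], [0.0, 0.001, -1.0]]
ft_force: [-4.8, -0.3, 12.9]
finger_gap: 0.0
```

Emit:
{"fn": "apply_moves", "kwargs": {"steps": [{"dx":0,"dy":0,"dz":0.001,"wx":0,"wy":0,"wz":0,"fingers":1},{"dx":0,"dy":0,"dz":0.001,"wx":0,"wy":0,"wz":0,"fingers":1},{"dx":0,"dy":0,"dz":0,"wx":0,"wy":0,"wz":0,"fingers":1},{"dx":0,"dy":0,"dz":0,"wx":0,"wy":0,"wz":0,"fingers":1}]}}

```text
t: 39.6
tcp_pos: [579.7, 96.7, 179.7]
tool_rot: [[-0.993, 0.115, -0.0], [0.115, 0.993, 0.002], [0.001, 0.002, -1.0]]
ft_force: [-7.6, -2.1, 20.1]
finger_gap: -0.4
```

Emit:
{"fn": "apply_moves", "kwargs": {"steps": [{"dx":0,"dy":0,"dz":-0.01,"wx":0,"wy":0,"wz":0,"fingers":1},{"dx":0,"dy":0,"dz":-0.02,"wx":0,"wy":0,"wz":0,"fingers":1},{"dx":0,"dy":0,"dz":-0.03,"wx":0,"wy":0,"wz":0,"fingers":1},{"dx":0,"dy":0,"dz":-0.03,"wx":0,"wy":0,"wz":0,"fingers":1},{"dx":0,"dy":0,"dz":0,"wx":0,"wy":0,"wz":0,"fingers":1}]}}

```text
t: 40.1
tcp_pos: [581.9, 97.2, 269.6]
tool_rot: [[-0.993, 0.114, 0.007], [0.114, 0.993, 0.002], [-0.007, 0.003, -1.0]]
ft_force: [1.0, 0.5, -0.2]
finger_gap: -0.1
```

```bash
python3 - <<'E'
from h import *
s=ctrl.get_image("scene"); save(s,"s34.png",(300,80,460,240),5)
w=ctrl.get_image("wrist"); save(w,"w34.png")
print([(np.array(r["at"]),r["p"]) for r in ctrl.spot_point("push_plate",w)[:2]],[(np.array(r["at"]),r["p"]) for r in ctrl.spot_point("push_plate",s)[:2]],[(np.array(r["at"]),r["p"]) for r in ctrl.spot_point("cover_edge",s)[:2]])
go(581.7-.115*200,95.6-.993*200,260,83.4)
E
```

```text
[(array([564.9, -44.2,  83.3]), 0.58)] [(array([574.2, -44. ,  82.8]), 0.76)] [(array([543. ,  97.2, 180. ]), 0.91)]
t 40.35 tcp [578.   96.6 263.2] jaw 83.44 gap 0.2 F [ 0.1  0.  -0.1] -> wz 0.001 d(mm) [  -3.7 -200.5    3.5] tilt [-4.2 -1. ]
```

View pics/s34.png

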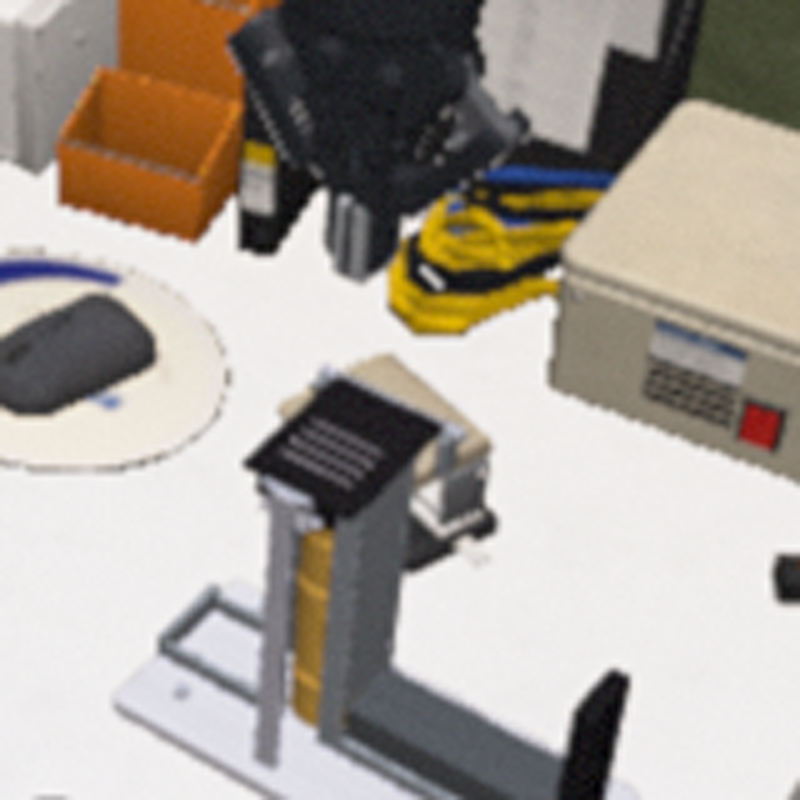

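View pics/w34.png

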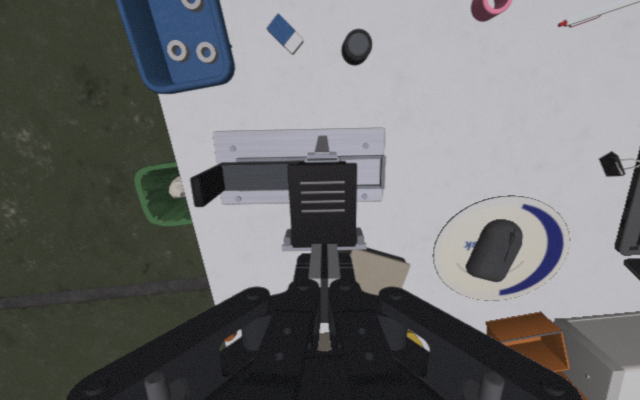

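```bash
python3 - <<'E'
from h import *
print(ctrl.get_obs()["joint_positions"])
p=ctrl.get_image("top"); W=cloud(p)
for x in range(480,660,20):
    print(x,[ (int(np.nanmax(W[:,:,2][m])) if (m:=(abs(W[:,:,0]-x)<10)&(abs(W[:,:,1]-y)<10)).any() else -1) for y in range(-160,0,20)])
E
```

```text
[-0.5  0.2  0.4  1.7 -0.1  1.2  1.3]
480 [-1, -1, -1, -1, -1, -1, -1, -1]
500 [-1, -1, -1, -1, -1, -1, -1, -1]
520 [-1, -1, -1, -1, -1, -1, -1, -1]
540 [-1, -1, -1, -1, -1, -1, -1, -1]
560 [-1, -1, -1, -1, -1, -1, -1, -1]
580 [-1, -1, -1, -1, -1, -1, -1, -1]
600 [-1, -1, -1, -1, -1, -1, -1, -1]
620 [-1, -1, -1, -1, -1, -1, -1, -1]
640 [-1, -1, -1, -1, -1, -1, -1, -1]
```

Emit:
{"fn": "apply_moves", "kwargs": {"steps": [{"dx":-0.0037,"dy":-0.03,"dz":0,"wx":0,"wy":0,"wz":0.02,"fingers":1},{"dx":0,"dy":-0.035,"dz":0,"wx":0,"wy":0,"wz":-0.02,"fingers":1},{"dx":0,"dy":-0.035,"dz":0,"wx":0,"wy":0,"wz":0,"fingers":1},{"dx":0,"dy":-0.035,"dz":0,"wx":0,"wy":0,"wz":0,"fingers":1},{"dx":0,"dy":-0.035,"dz":0,"wx":0,"wy":0,"wz":0,"fingers":1},{"dx":0,"dy":-0.035,"dz":0,"wx":0,"wy":0,"wz":0,"fingers":1},{"dx":0,"dy":0,"dz":0,"wx":0,"wy":0,"wz":0,"fingers":1}]}}

```text
t: 41.1
tcp_pos: [556.7, -115.2, 264.6]
tool_rot: [[-0.992, 0.126, -0.002], [0.126, 0.992, -0.004], [0.002, -0.004, -1.0]]
ft_force: [0.2, -0.1, 0.3]
finger_gap: -0.1
```

```bash
python3 - <<'E'
from h import *
print(ctrl.get_obs()["joint_positions"]); go(558,-108,80,83.4)
E
```

```text
[-0.3  0.2  0.5  1.8 -0.1  1.2  1.7]
t 41.1 tcp [ 556.7 -115.2  264.6] jaw 82.79 gap -0.1 F [ 0.2 -0.1  0.3] -> wz -0.011 d(mm) [ -0.9   8.1 184.5] tilt [-2.4 -4. ]
```

Emit:
{"fn": "apply_moves", "kwargs": {"steps": [{"dx":0,"dy":0,"dz":0,"wx":0,"wy":0,"wz":0.149,"fingers":1},{"dx":0,"dy":0,"dz":0,"wx":0,"wy":0,"wz":0,"fingers":1}]}}

```text
t: 41.3
tcp_pos: [558.5, -107.0, 264.2]
tool_rot: [[-0.965, 0.261, -0.002], [0.261, 0.965, 0.0], [0.002, -0.0, -1.0]]
ft_force: [-0.6, 0.6, -0.4]
finger_gap: 0.1
```

```bash
python3 - <<'E'
from h import *
print(ctrl.get_obs()["joint_positions"]); go(558,-108,80,-6.6)
E
```

```text
[-0.3  0.2  0.5  1.8 -0.1  1.2  1.5]
t 41.3 tcp [ 558.5 -107.   264.2] jaw 74.88 gap 0.1 F [-0.6  0.6 -0.4] -> wz 1.422 d(mm) [ -1.5  -0.3 184.2] tilt [-0.1  2.3]
```

Emit:
{"fn": "apply_moves", "kwargs": {"steps": [{"dx":0,"dy":0,"dz":0,"wx":0,"wy":0,"wz":0.149,"fingers":1},{"dx":0,"dy":0,"dz":0,"wx":0,"wy":0,"wz":0.149,"fingers":1},{"dx":0,"dy":0,"dz":0,"wx":0,"wy":0,"wz":0.149,"fingers":1},{"dx":0,"dy":0,"dz":0,"wx":0,"wy":0,"wz":0.149,"fingers":1},{"dx":0,"dy":0,"dz":0,"wx":0,"wy":0,"wz":0.149,"fingers":1},{"dx":0,"dy":0,"dz":0,"wx":0,"wy":0,"wz":0.149,"fingers":1},{"dx":0,"dy":0,"dz":0,"wx":0,"wy":0,"wz":0.149,"fingers":1},{"dx":0,"dy":0,"dz":0,"wx":0,"wy":0,"wz":0.149,"fingers":1}]}}

```text
t: 42.1
tcp_pos: [558.9, -106.1, 264.6]
tool_rot: [[-0.114, 0.994, -0.002], [0.994, 0.114, 0.0], [0.0, -0.001, -1.0]]
ft_force: [-0.7, -0.5, -0.0]
finger_gap: -0.6
```

Emit:
{"fn": "apply_moves", "kwargs": {"steps": [{"dx":0,"dy":0,"dz":0,"wx":0,"wy":0,"wz":0.149,"fingers":1},{"dx":0,"dy":0,"dz":0,"wx":0,"wy":0,"wz":0.081,"fingers":1},{"dx":0,"dy":0,"dz":0,"wx":0,"wy":0,"wz":0,"fingers":1},{"dx":0,"dy":0,"dz":0,"wx":0,"wy":0,"wz":0,"fingers":1}]}}

```text
t: 42.5
tcp_pos: [559.0, -106.5, 264.9]
tool_rot: [[0.11, 0.994, -0.001], [0.994, -0.11, 0.0], [-0.0, -0.001, -1.0]]
ft_force: [-0.4, 0.1, -0.3]
finger_gap: -0.0
```

```bash
python3 - <<'E'
from h import *
w=ctrl.get_image("wrist"); save(w,"w35.png")
s=ctrl.get_image("scene"); save(s,"s35.png",(320,60,500,260),4)
for z in (w,s): print([(np.array(r["at"]),r["p"]) for r in ctrl.spot_point("push_plate",z)[:2]])
go(558.6,-104,80,-6.6); print(tool()[1])
E
```

```text
[(array([569. , -45.1,  81.3]), 0.68)]
[(array([572.8, -41.4,  83.3]), 0.59)]
t 42.7 tcp [ 559.1 -107.2  265.3] jaw -6.5 gap 0.3 F [ 0.3  0.5 -0.5] -> wz 0.002 d(mm) [  3.1  -0.8 185.3] tilt [-0.2  0.1]
[[ 0.1  1.  -0. ]
 [ 1.  -0.1  0. ]
 [ 0.  -0.  -1. ]]
```

View pics/w35.png

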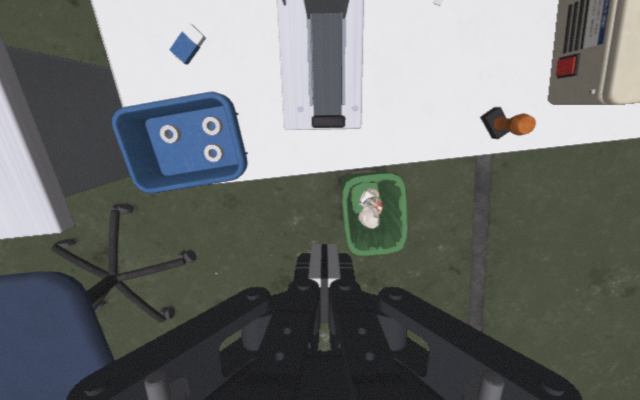

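View pics/s35.png

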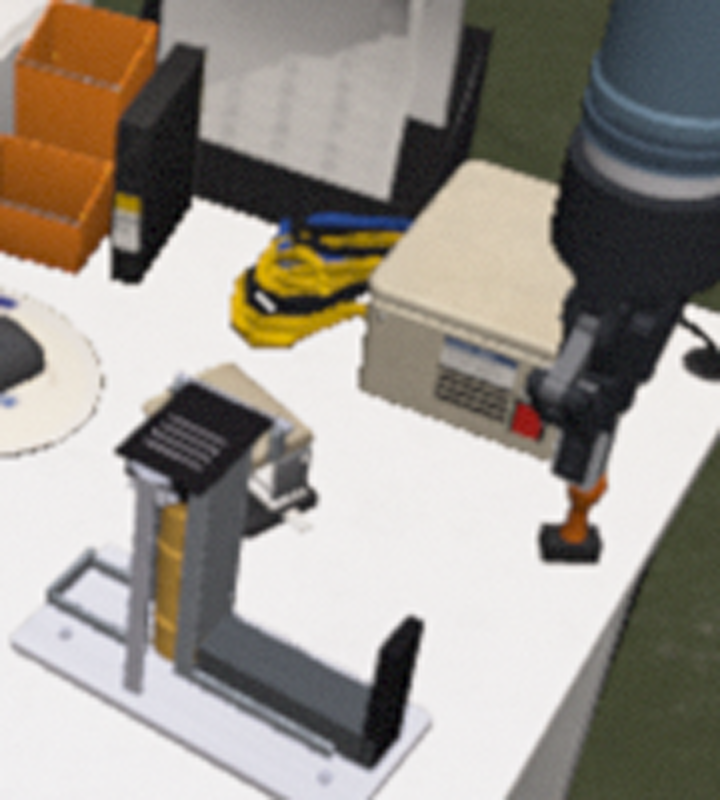

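```bash
python3 - <<'E'
from h import *
w=ctrl.get_image("wrist"); t,R,o=tool()
for px in ((312,127),(345,126),(312,117),(345,116)):
    q=onplane(w,*px,110); print(q, R.T@(q-t))
save(w,"w36.png",(270,60,390,180),5)
E
```

```text
[553.8 -43.9 110. ] [ 62.4 -12.4 155.3]
[586.5 -46.6 110. ] [ 63.3  20.3 155.3]
[555.  -34.4 110. ] [ 71.9 -12.3 155.3]
[587.3 -37.2 110. ] [ 72.8  20.1 155.3]
```

View pics/w36.png

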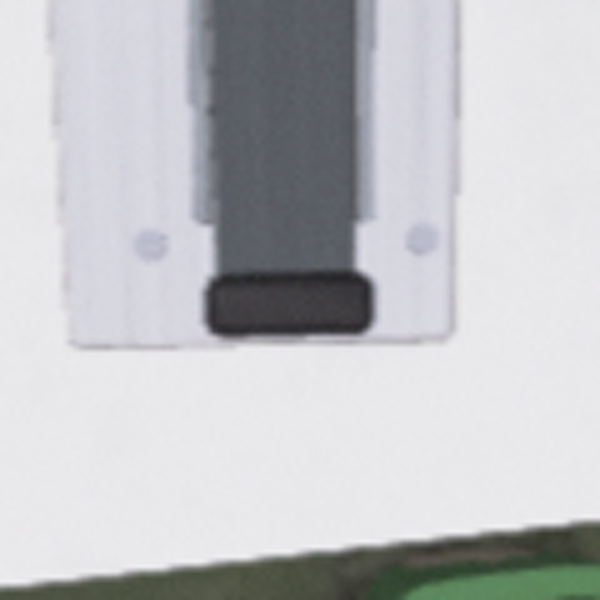

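Emit:
{"fn": "apply_moves", "kwargs": {"steps": [{"dx":0,"dy":0.004,"dz":0.03,"wx":0,"wy":0,"wz":0,"fingers":1},{"dx":0,"dy":0,"dz":0.04,"wx":0,"wy":0,"wz":0,"fingers":1},{"dx":0,"dy":0,"dz":0.04,"wx":0,"wy":0,"wz":0,"fingers":1},{"dx":0,"dy":0,"dz":0.04,"wx":0,"wy":0,"wz":0,"fingers":1},{"dx":0,"dy":0,"dz":0.033,"wx":0,"wy":0,"wz":0,"fingers":1},{"dx":0.02,"dy":0,"dz":0,"wx":0,"wy":0,"wz":0,"fingers":1},{"dx":0.015,"dy":0,"dz":0,"wx":0,"wy":0,"wz":0,"fingers":1},{"dx":0,"dy":0,"dz":0,"wx":0,"wy":0,"wz":0,"fingers":1}]}}

```text
t: 43.55
tcp_pos: [568.5, -69.2, 82.7]
tool_rot: [[0.109, 0.994, 0.001], [0.994, -0.109, 0.002], [0.002, 0.001, -1.0]]
ft_force: [0.3, 0.5, 0.9]
finger_gap: -0.0
```

```bash
python3 - <<'E'
from h import *
w=ctrl.get_image("wrist"); save(w,"w37.png",(200,100,440,320),3)
s=ctrl.get_image("scene"); save(s,"s37.png",(320,60,500,260),4)
go(574,0,80,-6.6)
E
```

```text
t 43.65 tcp [568.4 -72.6  83.5] jaw -6.46 gap 0.1 F [ 0.2 -1.5  0.1] -> wz 0.002 d(mm) [72.7 -2.8  3.5] tilt [ 2.5 -0.2]
```

View pics/w37.png

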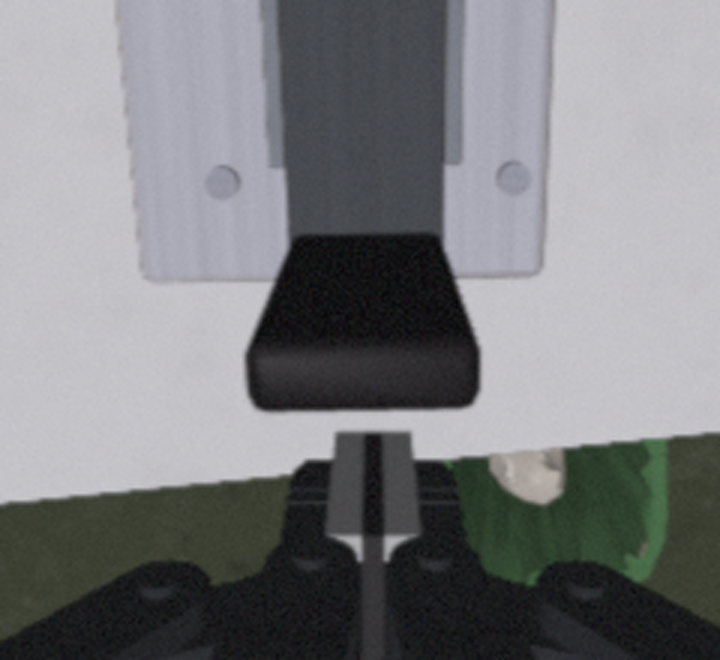

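View pics/s37.png

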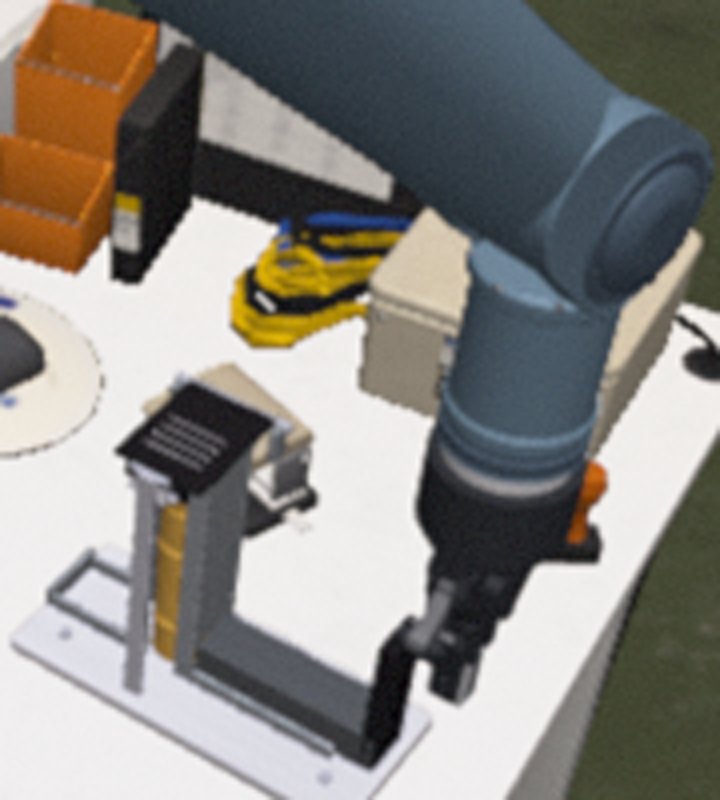

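Emit:
{"fn": "apply_moves", "kwargs": {"steps": [{"dx":0.006,"dy":-0.002,"dz":0,"wx":0,"wy":0,"wz":0,"fingers":1},{"dx":0.006,"dy":0,"dz":0,"wx":0,"wy":0,"wz":0,"fingers":1},{"dx":0.006,"dy":0,"dz":0,"wx":0,"wy":0,"wz":0,"fingers":1},{"dx":0.006,"dy":0,"dz":0,"wx":0,"wy":0,"wz":0,"fingers":1},{"dx":0.006,"dy":0,"dz":0,"wx":0,"wy":0,"wz":0,"fingers":1},{"dx":0.006,"dy":0,"dz":0,"wx":0,"wy":0,"wz":0,"fingers":1},{"dx":0.006,"dy":0,"dz":0,"wx":0,"wy":0,"wz":0,"fingers":1},{"dx":0,"dy":0,"dz":0,"wx":0,"wy":0,"wz":0,"fingers":1}]}}

```text
t: 44.45
tcp_pos: [568.9, -38.2, 83.0]
tool_rot: [[0.119, 0.993, -0.001], [0.993, -0.119, -0.008], [-0.008, 0.0, -1.0]]
ft_force: [-2.0, -9.2, 2.6]
finger_gap: -0.0
```

```bash
python3 - <<'E'
from h import *
w=ctrl.get_image("wrist"); save(w,"w38.png")
s=ctrl.get_image("scene"); save(s,"s38.png",(320,60,500,260),4)
go(574,0,80,-6.6)
E
```

```text
t 44.55 tcp [568.9 -38.2  83. ] jaw -6.84 gap -0.0 F [-2.2 -8.8  3. ] -> wz -0.004 d(mm) [38.6  0.7  2.7] tilt [-0.8 -7.9]
```

View pics/w38.png

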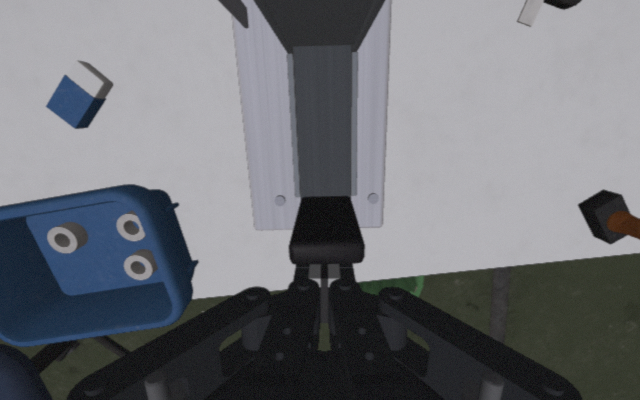

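View pics/s38.png

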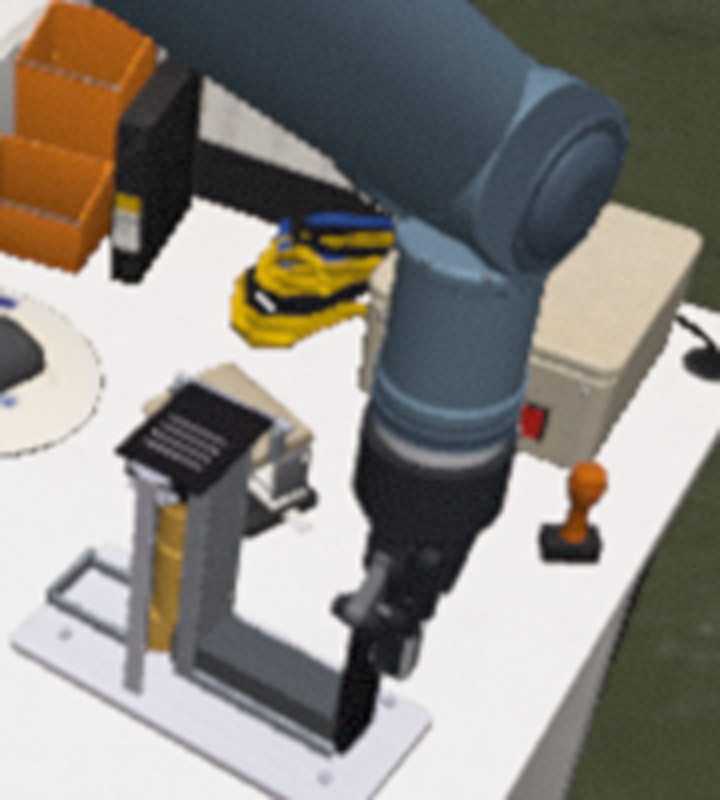

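Emit:
{"fn": "apply_moves", "kwargs": {"steps": [{"dx":0.006,"dy":0,"dz":0,"wx":0,"wy":0,"wz":0,"fingers":1},{"dx":0.006,"dy":0,"dz":0,"wx":0,"wy":0,"wz":0,"fingers":1},{"dx":0.006,"dy":0,"dz":0,"wx":0,"wy":0,"wz":0,"fingers":1},{"dx":0.006,"dy":0,"dz":0,"wx":0,"wy":0,"wz":0,"fingers":1},{"dx":0.006,"dy":0,"dz":0,"wx":0,"wy":0,"wz":0,"fingers":1},{"dx":0,"dy":0,"dz":0,"wx":0,"wy":0,"wz":0,"fingers":1},{"dx":0,"dy":0,"dz":0,"wx":0,"wy":0,"wz":0,"fingers":1}]}}

```text
t: 45.25
tcp_pos: [571.7, -8.2, 82.9]
tool_rot: [[0.119, 0.993, -0.003], [0.993, -0.119, -0.007], [-0.008, -0.002, -1.0]]
ft_force: [-4.5, -9.5, 5.1]
finger_gap: 0.0
```

```bash
python3 - <<'E'
from h import *
w=ctrl.get_image("wrist"); save(w,"w39.png")
s=ctrl.get_image("scene"); save(s,"s39.png",(320,60,500,260),4)
go(574,0,80,-6.6)
E
```

```text
t 45.35 tcp [571.7  -8.2  82.9] jaw -6.83 gap -0.0 F [-4.8 -9.5  5.8] -> wz -0.004 d(mm) [8.4 1.4 2.8] tilt [-2.7 -7.2]
```

View pics/s39.png

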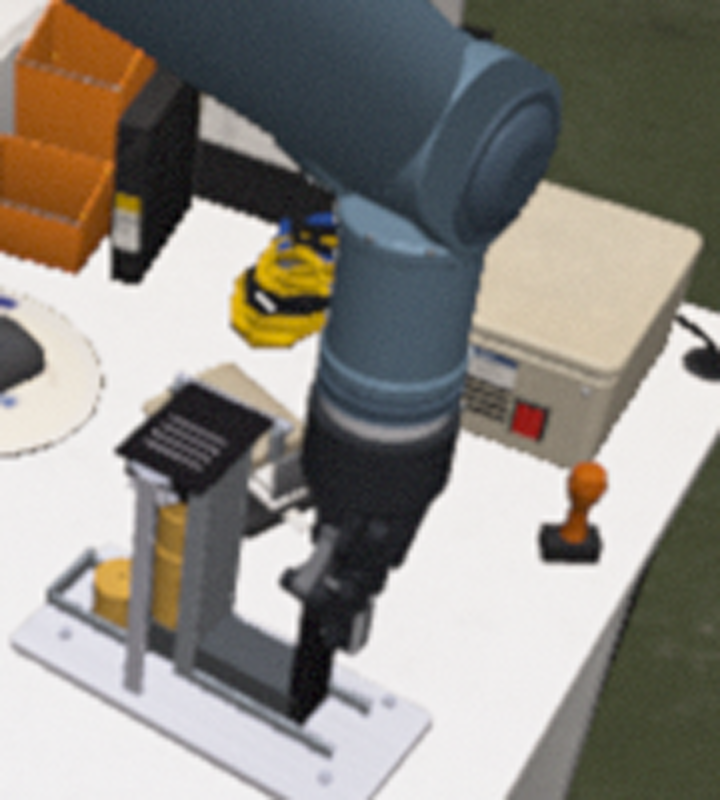

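Emit:
{"fn": "apply_moves", "kwargs": {"steps": [{"dx":0.003,"dy":0,"dz":0,"wx":0,"wy":0,"wz":0,"fingers":1},{"dx":0.003,"dy":0,"dz":0,"wx":0,"wy":0,"wz":0,"fingers":1},{"dx":0.002,"dy":0,"dz":0,"wx":0,"wy":0,"wz":0,"fingers":1},{"dx":0,"dy":0,"dz":0,"wx":0,"wy":0,"wz":0,"fingers":1},{"dx":0,"dy":0,"dz":0,"wx":0,"wy":0,"wz":0,"fingers":1}]}}

```text
t: 45.85
tcp_pos: [572.3, -1.4, 82.9]
tool_rot: [[0.12, 0.993, -0.003], [0.993, -0.12, -0.008], [-0.009, -0.002, -1.0]]
ft_force: [-4.8, -10.6, 6.7]
finger_gap: -0.1
```

```bash
python3 - <<'E'
from h import *
w=ctrl.get_image("wrist"); save(w,"w40.png")
go(574,0,80,-6.6)
E
```

```text
t 45.9 tcp [572.3  -1.4  82.9] jaw -6.88 gap -0.1 F [ -3.5 -10.8   6.1] -> wz -0.005 d(mm) [1.6 1.5 2.9] tilt [-3.2 -8.3]
```

View pics/w40.png

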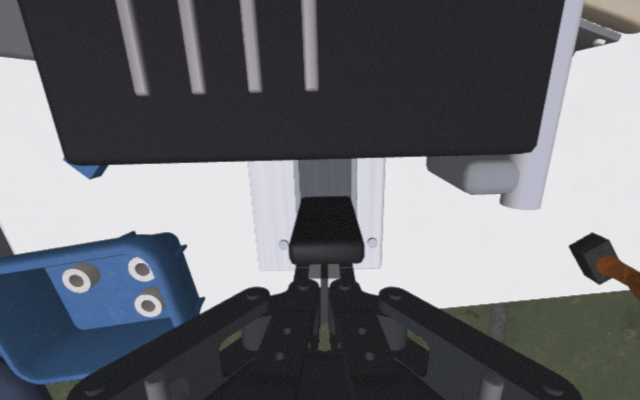

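Emit:
{"fn": "apply_moves", "kwargs": {"steps": [{"dx":0.002,"dy":0,"dz":0,"wx":0,"wy":0,"wz":0,"fingers":1},{"dx":0.002,"dy":0,"dz":0,"wx":0,"wy":0,"wz":0,"fingers":1},{"dx":0,"dy":0,"dz":0,"wx":0,"wy":0,"wz":0,"fingers":1},{"dx":0,"dy":0,"dz":0,"wx":0,"wy":0,"wz":0,"fingers":1}]}}

```text
t: 46.3
tcp_pos: [572.3, -1.1, 82.9]
tool_rot: [[0.122, 0.993, -0.004], [0.992, -0.122, -0.012], [-0.013, -0.002, -1.0]]
ft_force: [-5.0, -13.2, 6.4]
finger_gap: 0.1
```

Emit:
{"fn": "apply_moves", "kwargs": {"steps": [{"dx":0.003,"dy":0,"dz":0,"wx":0,"wy":0,"wz":0,"fingers":1},{"dx":0,"dy":0,"dz":0,"wx":0,"wy":0,"wz":0,"fingers":1},{"dx":0,"dy":0,"dz":0,"wx":0,"wy":0,"wz":0,"fingers":1}]}}

```text
t: 46.6
tcp_pos: [572.3, -1.1, 83.0]
tool_rot: [[0.124, 0.992, -0.004], [0.992, -0.124, -0.015], [-0.016, -0.002, -1.0]]
ft_force: [-5.6, -18.5, 6.9]
finger_gap: -0.5
```

```bash
python3 - <<'E'
from h import *
s=ctrl.get_image("scene"); save(s,"s41.png",(320,60,500,260),4)
go(574,0,80,-6.6)
E
```

```text
t 46.65 tcp [572.3  -1.   83. ] jaw -7.11 gap 0.1 F [ -5.7 -18.    6.7] -> wz -0.009 d(mm) [1.3 1.6 3. ] tilt [ -4.1 -15.5]
```

View pics/s41.png

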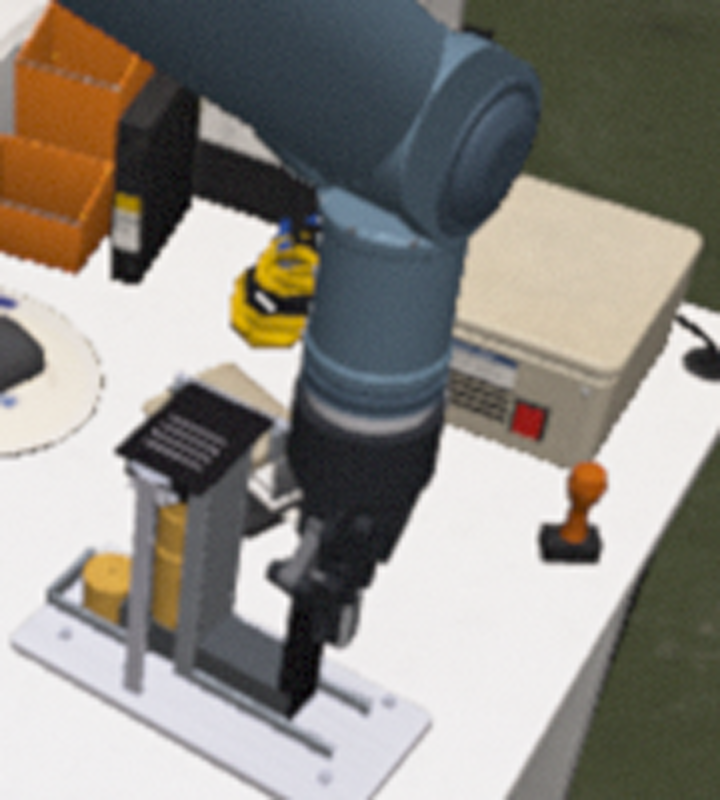

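Fully in against the stop. Now I'll back off gently along the same line.

Emit:
{"fn": "apply_moves", "kwargs": {"steps": [{"dx":-0.009,"dy":0,"dz":0,"wx":0,"wy":0,"wz":0,"fingers":1},{"dx":-0.009,"dy":0,"dz":0,"wx":0,"wy":0,"wz":0,"fingers":1},{"dx":-0.009,"dy":0,"dz":0,"wx":0,"wy":0,"wz":0,"fingers":1},{"dx":-0.009,"dy":0,"dz":0,"wx":0,"wy":0,"wz":0,"fingers":1},{"dx":-0.009,"dy":0,"dz":0,"wx":0,"wy":0,"wz":0,"fingers":1},{"dx":-0.009,"dy":0,"dz":0,"wx":0,"wy":0,"wz":0,"fingers":1},{"dx":-0.012,"dy":0,"dz":0,"wx":0,"wy":0,"wz":0,"fingers":1},{"dx":-0.02,"dy":0,"dz":0,"wx":0,"wy":0,"wz":0,"fingers":1}]}}

```text
t: 47.45
tcp_pos: [565.8, -70.3, 82.4]
tool_rot: [[0.113, 0.994, 0.001], [0.994, -0.113, 0.002], [0.002, 0.001, -1.0]]
ft_force: [0.0, 1.2, 0.6]
finger_gap: 0.2
```

Emit:
{"fn": "apply_moves", "kwargs": {"steps": [{"dx":-0.02,"dy":0,"dz":0,"wx":0,"wy":0,"wz":0,"fingers":1},{"dx":0,"dy":0,"dz":-0.03,"wx":0,"wy":0,"wz":0,"fingers":1},{"dx":0,"dy":0,"dz":-0.04,"wx":0,"wy":0,"wz":0,"fingers":1},{"dx":0,"dy":0,"dz":-0.04,"wx":0,"wy":0,"wz":0,"fingers":1},{"dx":0,"dy":0,"dz":-0.04,"wx":0,"wy":0,"wz":0,"fingers":1},{"dx":0,"dy":0,"dz":0,"wx":0,"wy":0,"wz":0,"fingers":1},{"dx":0,"dy":0,"dz":0,"wx":0,"wy":0,"wz":0,"fingers":1}]}}

```text
t: 48.15
tcp_pos: [564.1, -90.2, 233.6]
tool_rot: [[0.113, 0.994, 0.003], [0.994, -0.113, 0.002], [0.003, 0.003, -1.0]]
ft_force: [0.3, -0.6, -0.2]
finger_gap: 0.0
```

```bash
python3 - <<'E'
from h import *
s=ctrl.get_image("scene"); save(s,"s42.png",(310,100,450,260),5)
t=ctrl.get_image("top"); save(t,"t42.png",(290,120,420,240),6)
w=ctrl.get_image("wrist"); tp,R,o=tool()
for px in ((312,127),(345,126)): pass
save(w,"w42.png")
for z in (w,s): print([(np.array(r["at"]),r["p"]) for r in ctrl.spot_point("push_plate",z)[:2]])
print([(np.array(r["at"]),r["p"]) for r in ctrl.spot_point("cover_edge",s)[:2]],[(np.array(r["at"]),r["p"]) for r in ctrl.spot_point("spacer_4",s)[:6]])
go(0,0,0); print(ctrl.get_obs()["t"])
E
```

```text
[(array([569.6, -47.3,  82.9]), 0.66)]
[(array([574.6, -43.8,  82. ]), 0.97)]
[(array([542.8,  98.2, 181.3]), 0.75)] [(array([588.9, 145.5,  14.1]), 0.56), (array([579.4,  96.9,  71.2]), 0.56), (array([582.3,  98.8,  98.9]), 0.55), (array([580.8,  97.5,  39.8]), 0.54), (array([583.4,  98.8,  11.6]), 0.39)]
t 48.5 tcp [562.2 -91.4 231.1] jaw -6.58 gap 0.2 F [-0.1  0.8 -0.4] -> wz -0.0 d(mm) [  26.5 -568.4  232.5] tilt [-2.5 -0.1]
48.5
```

View pics/s42.png

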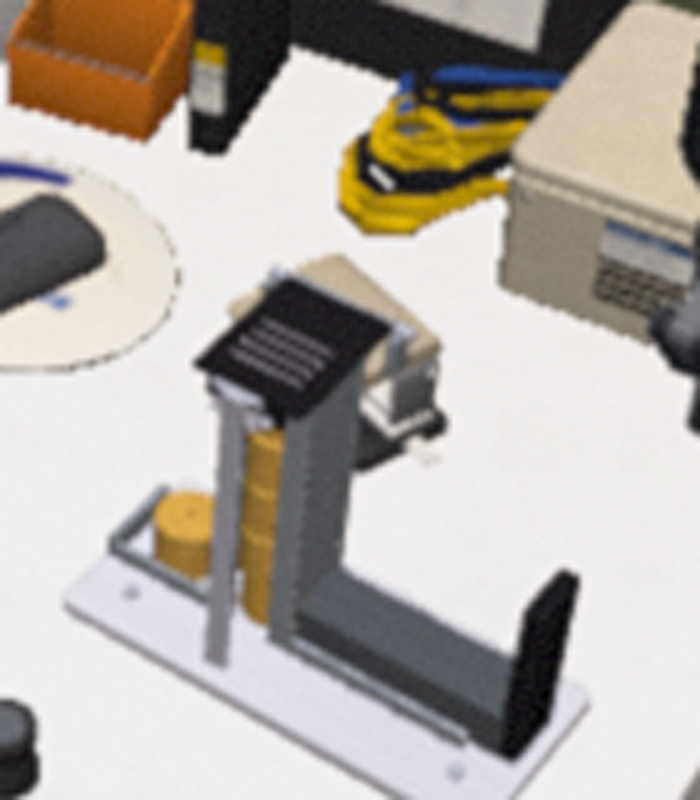

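View pics/t42.png

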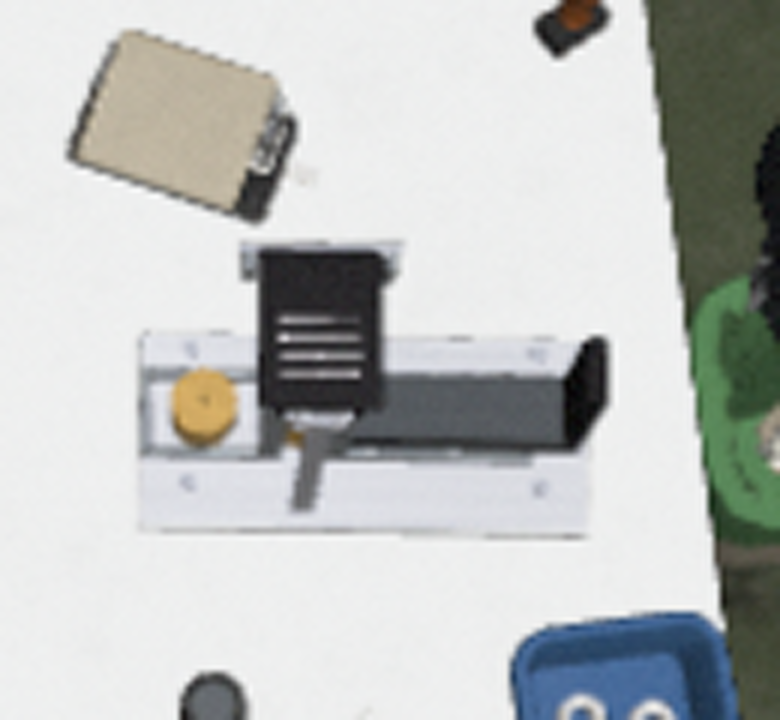

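View pics/w42.png

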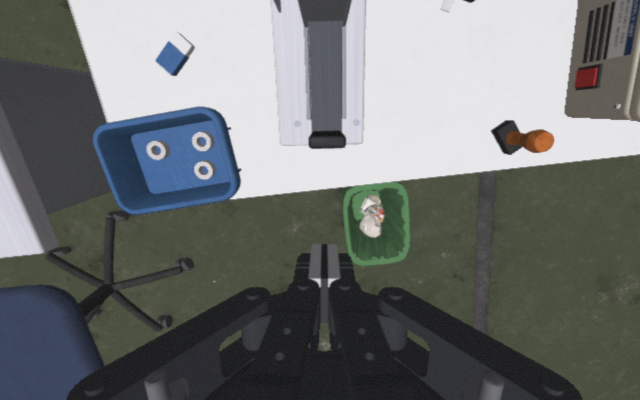

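```bash
python3 -c "
from workcell import ctrl
print(ctrl.close_job())"
```

```text
the job is handed in; nothing more can be done
None
```

The job is done and handed in at about 48 s. `close_job` gives no verdict, so the results below are from my own last camera checks.

**What I did**
- I loaded the five brass spacers on the desk with the smallest hole at the bottom: 4, 9, 19, 24 and 29 mm. There was no 14 mm spacer, and I left the pink and turquoise look-alikes alone.
- I swung the cover over from behind and pressed it down to z ≈ 180 mm with up to about 20 N. It stayed shut when I let go.
- I pushed the pusher in once, up to its stop at about 18 N, then backed off so it sprang home.

**Last checks**
- **Nest:** the 4 mm spacer stands upright about 50 mm from the column centre, inside the 40 to 66 mm range.
- **Column:** the other four are still stacked in the column, with the lowest down on the floor (z ≈ 12 mm).
- **Cover:** it is flat, with its free edge at z ≈ 181 mm.
- **Pusher plate:** it is back home to within the camera's accuracy of a few millimetres.
- **Robot and bystanders:** the arm is clear of everything. The loupe and eraser looked untouched, though I did not measure their positions again.

**Disagreements and readings**
- The scene camera put the mouth about 3 mm to one side of where the wrist camera did. I went by the wrist camera, and every spacer dropped in.
- One insertion (19 mm) showed about 4 N of light contact. I re-centred it before letting go.

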